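# Load the wafer shuttle with the lifting paddle

## Robot

A 6-joint arm with a two-finger parallel gripper is mounted at the origin on the work surface. World frame = base frame: x ahead of the robot, y to its left, z up, the work surface at z = 0. Lengths are in mm, angles in degrees, forces in N, time in s.
With the tool pointing down it reaches from about 300 to 875 mm from the base axis. Payload 6.4 kg.
Tool frame: the origin (TCP) lies at the very end of the fingers, on their centre line; the grasp point (between the pads) lies 19 mm behind it; z points along the fingers, y is the direction in which the jaws open and shut (so a half turn about z gives the same grasp; the last joint's range is limited). The gripper opens to 88 mm and grips with 3 to 60 N. Pads are 18 mm wide; open, the fingers measure 123 mm over their backs; the gripper's body (75 mm by 187 mm) begins 45 mm behind the grasp point.
Start: joints at [-79.315, 10.359, 92.074, -0, 77.567, -11.82], TCP at [220.113, -531.217, 238.714] pointing down, gripper open.
Joint ranges: [-171.53, 171.53], [-51.25, 118.39], [17.06, 147.69], [-65.23, 245.23], [0, 150.52], [-178.68, 178.68]. Speed limits (degrees/s): [147.25, 147.25, 172.46, 180, 180, 180].

## Interface

Orientations are given as a 3x3 rotation matrix whose columns are the frame's x, y, z axes.
In Python, from station import readout, optics, order gives the robot as it stands.
- The arm moves only by the tool jog_arm, never from a script. Its argument "commands" is a list of rows, each an object with "slide": the shift along the tool's x, y, z in mm, a list of three; "yaw": the turn about the tool's z in rad. A call has exactly 10 rows; each row is the pose to reach, as a shift and turn from the pose measured when the call began, along the tool's axes at that moment; what a row does not reach only later rows make up. A row lasts 1/8 s, in which the tool goes at most 62.5 mm and 10.7 degrees, less where a joint would pass 70% of its speed; a pose out of reach is approached as far as the arm can. A call with a gripper value outside its range is refused whole. "hand" is the opening, from 0 (shut) to 1 (fully open), set as the call begins (left out, the last holds). The fingers move at their own pace and stop on an object; "newtons" is the grip in N (left out, the last holds). Time passes only in rows, so rows that repeat a pose let the fingers close, or fill a call up. It gives the time, the measured TCP pose, the force and the opening at its end, in the units of the state.
- readout.get_state(): the state, without advancing time (a new reading comes with each control period).
- optics.camera(name): name is "scene" or "top"; returns (picture, depth): 384x512x3 uint8, red, green, blue; 384x512 float32, mm along the optical axis (not along the pixel's ray), 0 where there is no reading.
- optics.calibration(name): a dict with "fx", "fy", "cx", "cy" (pixels), "eye" and "attitude" of the camera in the world. Camera axes: x right, y down, z forward; pixel columns grow to the right and rows downward; lengths in mm; the calibration is good to about 2 mm. A picture is of the moment at which its call begins. calibration takes no time and is no camera call.
- order.sign_off(): hands the job in, once; it reports no verdict.
The state is a dict: "t": time; "q": joint angles; "qd": joint speeds; "tau": joint torques, N m; "tcp_pos": TCP position; "tcp_rot": TCP orientation; "contact_force": force on the tool from outside, world axes, zero at the start; "moment": the same for the moment, N m; "opening": finger opening in mm.
Only numpy, scipy, OpenCV 4.12 (cv2) and the standard library are available. Lean on these libraries where they do the work, as an engineer would, in place of code of your own. Each camera call takes 0.05 s, during which the arm holds its last target.

## Task

Draw the shuttle fully out to its loading stop, then use the paddle to lift every wafer plate that is on the black mat onto the shuttle, one plate standing flat inside each marked square, never touching a plate with the gripper itself. When all are loaded, put the paddle back on its outline on the blue mat and slide the shuttle fully home under the hood, with the plates still in their squares. Leave the other things on the table where they are.

Things in the scene. Friction and masses are not known exactly. Their poses are not given: they have to be found in the camera images.
- plate_a: white wafer plate, square 80 x 80 x 4 mm with a dark wafer fixed on top, standing on four corner feet (10 mm square, 14 mm tall, outer faces 39 mm from the centre, so 58 mm is open between feet on every side); 70 g; total height 20 mm. Origin: bottom centre at the level of the feet's soles; x and y along the sides, z up. May be absent. Stands on the black rubber mat at the start
- plate_b: blue wafer plate, square 80 x 80 x 4 mm with a dark wafer fixed on top, standing on four corner feet (10 mm square, 14 mm tall, outer faces 39 mm from the centre, so 58 mm is open between feet on every side); 70 g; total height 20 mm. Origin: bottom centre at the level of the feet's soles; x and y along the sides, z up. May be absent. Stands on the black rubber mat at the start
- plate_c: amber wafer plate, square 80 x 80 x 4 mm with a dark wafer fixed on top, standing on four corner feet (10 mm square, 14 mm tall, outer faces 39 mm from the centre, so 58 mm is open between feet on every side); 70 g; total height 20 mm. Origin: bottom centre at the level of the feet's soles; x and y along the sides, z up. May be absent. Stands on the black rubber mat at the start
- paddle: steel lifting paddle with an upright orange grip post; about 140 g, stiff. Origin: underside, right under the centre of the post; x along the blade, z up. Blade 40 mm wide, 3 mm thick, flat on the underside plane, from x = -20 to x = +140 mm. Black foot block 32 (x) x 62 (y) x 10 mm high under the post. Post 30 mm (x) x 24 mm (y), from z = 10 to z = 76 mm; pinch it from above across its 24 mm
- rest_mat: blue paddle mat fixed on the table, 230 (x) x 110 (y) x 2 mm thick, with the paddle's outline in white; origin: centre of its underside; the paddle's blade points along its +x when parked
- rest (a point): point on the top face of the blue mat, where the paddle's origin lies when it stands on its white outline
- shuttle (a joint): travel of the aluminium shuttle on its rails, m: 0 = drawn fully out against the loading stop (towards the red knob's side), 0.15 = pushed fully in under the white hood against the inner stop; moves along the +y axis of point bay1; about 2 N of friction, it stays where left; it starts somewhere part way in
- bay0 (a point): centre of marked square 0 (0 is nearest the knob) on the shuttle's deck, on its top face, 40 mm above the table; moves with the shuttle. x across the deck (robot side is -x), y along the travel towards the hood. Blue outlined squares, 108 mm outside, 112 mm apart. The deck reaches 75 mm either side in x, open along both long sides; 12 mm high walls only at its two ends in y
- bay1 (a point): centre of marked square 1 (0 is nearest the knob) on the shuttle's deck, on its top face, 40 mm above the table; moves with the shuttle. x across the deck (robot side is -x), y along the travel towards the hood. Blue outlined squares, 108 mm outside, 112 mm apart. The deck reaches 75 mm either side in x, open along both long sides; 12 mm high walls only at its two ends in y
- bay2 (a point): centre of marked square 2 (0 is nearest the knob) on the shuttle's deck, on its top face, 40 mm above the table; moves with the shuttle. x across the deck (robot side is -x), y along the travel towards the hood. Blue outlined squares, 108 mm outside, 112 mm apart. The deck reaches 75 mm either side in x, open along both long sides; 12 mm high walls only at its two ends in y
- knob (a point): top centre of the red square knob on the shuttle, 26 x 26 mm, sides along the axes of bay1, 60 mm tall above the deck, 103 mm from bay0's centre; pinch it from above to slide the shuttle. The white hood is 129 mm high (fittings on its roof reach 180 mm), 216 mm wide in x, its mouth 210 mm along +y from the middle bay's centre when the shuttle is fully out
- jar: amber jar 48 mm across, 60 mm tall; a bystander; origin bottom centre
- driver: screwdriver lying on the table; a bystander; origin bottom centre
- dish: white dish 80 mm across, 30 mm high; a bystander; origin bottom centre
Mind the look-alikes: they are no part of the job. Leave any red look-alike of the plate_c alone. What is shaped like the plate_b but turquoise is not meant.

How it is judged:
By the outcome, as a careful person would: the job done as asked, in the order asked, and still so for the second after the job is handed in, with the robot touching nothing.
Of plate_a, plate_b, plate_c only 2 to 3 are there at a start; the rules pass over those that are not, and their reading is None.
At some moment in a run one of plate_a, plate_b, plate_c, paddle may be knocked a few centimetres aside while the robot is not near it.
It also fails if it takes over 210 s, if anything falls off the work surface, if the arm or the gripper's body presses on something with over 40 N, if the wrist force passes 120 N, or if a joint passes its speed limit or range.

## Working session

There is one attempt and no reset: what is moved stays moved. The work goes in short steps, Python scripts to look and compute and a tool call to move; the robot and the scene stay as the last step left them, time stands still between calls to the robot, and variables do not carry over. Pictures are saved under pics/ and viewed, and the job is handed in when it is done.

Besides the shell and the picture viewer there is one more tool, called as name([rows], argument=value, ...), one row to a line, values as JSON. jog_arm: Moves the arm, as the interface text tells. Its arguments: {"type":"object","properties":{"commands":{"type":"array"},"hand":{"type":"number"},"newtons":{"type":"number"}},"required":["commands"]}

```bash
ls; mkdir -p pics; cat > h.py <<'E'
import numpy as np, cv2
from station import readout, optics, order
def snap(name,fn):
    p,d=optics.camera(name); np.savez('pics/'+fn+'.npz',p=p,d=d)
    cv2.imwrite('pics/'+fn+'.png',p[:,:,::-1]); return p,d
def load(fn):
    z=np.load('pics/'+fn+'.npz'); return z['p'],z['d']
def crop(fn,u0,v0,u1,v1,s,out):
    p,d=load(fn); c=p[v0:v1,u0:u1,::-1]
    cv2.imwrite('pics/'+out+'.png',cv2.resize(c,None,fx=s,fy=s,interpolation=cv2.INTER_CUBIC))
def w(name,u,v,z=None,d=None):
    c=optics.calibration(name);R=np.array(c['attitude']);e=np.array(c['eye'])
    r=R@np.array([(u-c['cx'])/c['fx'],(v-c['cy'])/c['fy'],1.])
    if z is not None: return e+r*(z-e[2])/r[2]
    return e+r*d
def pix(name,P):
    c=optics.calibration(name);R=np.array(c['attitude']);e=np.array(c['eye'])
    q=R.T@(np.array(P,float)-e); return c['fx']*q[0]/q[2]+c['cx'],c['fy']*q[1]/q[2]+c['cy']
E
python3 - <<'E'
from h import *
for n in('top','scene'):
    snap(n,n+'0'); print(n,optics.calibration(n))
print(readout.get_state())
E
```

```text
pics
top {'fx': 402.49571430802473, 'fy': 402.49571430802473, 'cx': 254.695689593363, 'cy': 194.26329567794173, 'eye': array([ 476.03665664,  -70.04335421, 1333.81774553]), 'attitude': array([[-0.01133012, -0.99609118,  0.08760132],
       [-0.99970605,  0.00940604, -0.02234576],
       [ 0.02143443, -0.08782875, -0.99590495]])}
scene {'fx': 393.20608242346816, 'fy': 393.20608242346816, 'cx': 254.48548177104982, 'cy': 191.6811440298377, 'eye': array([ 947.90318676, -607.29958667,  824.49725179]), 'attitude': array([[ 0.81572046,  0.4285082 , -0.38856254],
       [ 0.57824215, -0.62191077,  0.52807482],
       [-0.01536683, -0.65544467, -0.75508684]])}
{'t': 0.1, 'q': array([-7.93145033e+01,  1.03964881e+01,  9.21256015e+01, -4.45171710e-04,
        7.75660251e+01, -1.18201411e+01]), 'qd': array([ 0.0174478 , -0.03819601, -0.16343941,  0.00700277,  0.00992859,
        0.06547133]), 'tau': array([-1.99095302e-04, -4.34816980e+01, -3.42697585e+01,  7.03494390e-02,
        3.40117095e-02, -2.67507642e-05]), 'tcp_pos': array([ 220.01947989, -530.72903782,  237.91423683]), 'tcp_rot': array([[ 9.23841275e-01,  3.82775669e-01, -2.92608635e-04],
       [ 3.82775657e-01, -9.23840093e-01,  1.50981804e-03],
       [ 3.07598020e-04, -1.50683568e-03, -9.99998817e-01]]), 'contact_force': array([0.12331768, 0.72847248, 0.20507293]), 'moment': array([0.02864418, 0.04146488, 0.02324011]), 'opening': 88.72906407999638}
```

View pics/top0.png

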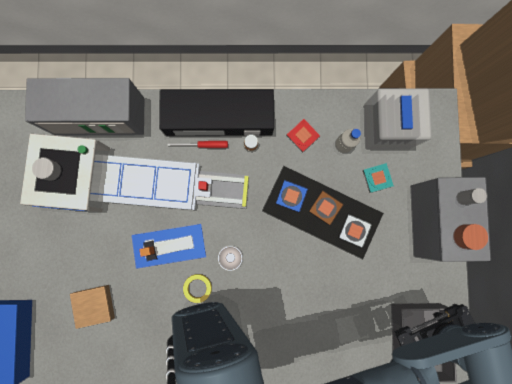

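View pics/scene0.png

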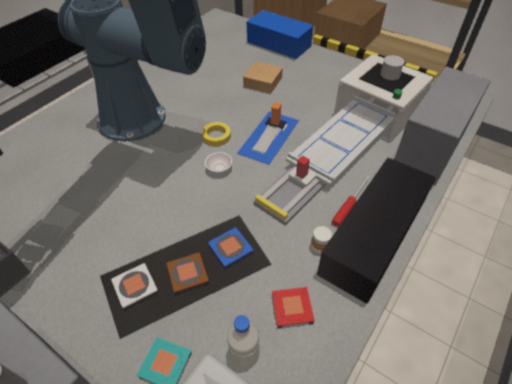

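The top view shows the blue plate at (292,196), the amber one at (326,208) and the white one at (355,231), all on the black mat. The look-alikes are off the mat: red at (303,135) and turquoise at (378,178). The knob is at (203,186), and the paddle post is at about (148,251) with its blade to the right. I'll confirm these in enlarged crops.

```bash
python3 - <<'E'
from h import *
crop('top0',255,120,400,260,5,'c1'); crop('top0',90,140,255,275,4.8,'c2')
E
```

```text
(no output)
```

View pics/c1.png

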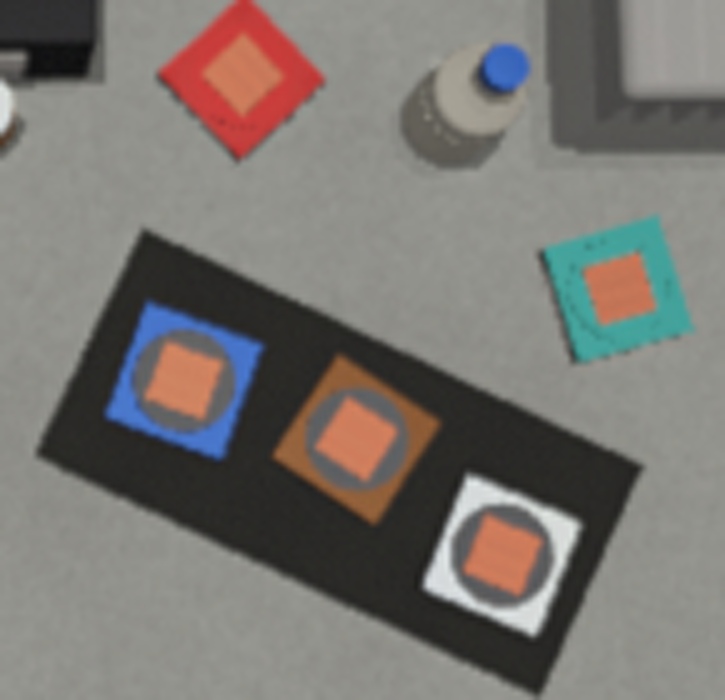

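View pics/c2.png

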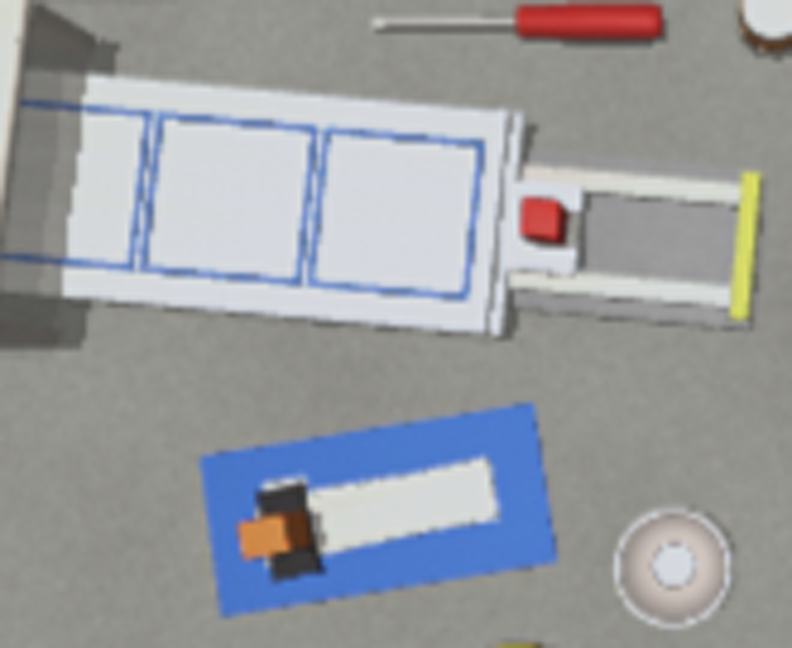

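```bash
cat > fit.py <<'E'
from h import *
def rect(corn,u0,v0,s,z,name='top'):
    P=np.array([w(name,(x+.5)/s-.5+u0,(y+.5)/s-.5+v0,z)[:2] for x,y in corn])
    c=P.mean(0); e=[P[(i+1)%4]-P[i] for i in range(4)]
    L=[np.linalg.norm(x) for x in e]
    # angle mod 90
    a=np.array([np.degrees(np.arctan2(x[1],x[0])) for x in e])
    m=np.degrees(np.angle(np.mean(np.exp(4j*np.radians(a)))))/4
    return P,c,np.round(L,1),np.round(a,1),m
E
python3 - <<'E'
from fit import *
p,d=load('top0')
S={'blue':([(148,300),(264,346),(222,460),(105,415)],255,120,5,20),
'amber':([(339,353),(440,422),(375,524),(273,456)],255,120,5,20),
'white':([(467,472),(582,521),(540,637),(423,588)],255,120,5,20),
'bay0':([(328,128),(484,142),(467,298),(310,283)],90,140,4.8,40),
'bay1':([(160,115),(316,128),(302,283),(147,270)],90,140,4.8,40),
'mat':([(202,458),(534,403),(556,563),(222,617)],90,140,4.8,2),
'yellow':([(741,172),(760,172),(748,320),(730,319)],90,140,4.8,20),
'outline_blade':([(308,492),(490,458),(498,520),(318,553)],90,140,4.8,5)}
for k,(c,u,v,s,z) in S.items():
    P,c,L,a,m=rect(c,u,v,s,z); print(k,c.round(1),L,a,'m%.1f'%m)
for n,(u,v) in {'blue':(291,196),'amb':(326,207),'wh':(355,231),'mat':(310,220),'bay0':(172,184),'knob':(202,185),'yel':(245,190),'post':(145,251),'outl':(175,246),'bmat':(195,250)}.items():
    print(n,w('top',u,v,d=float(d[v,u])).round(1))
E
```

```text
blue [ 586.  -220.5] [82.1 80.3 82.  81.2] [-112.3  158.6   68.3  -21.4] m-21.7
amber [ 546.4 -332.9] [80.1 80.  79.9 81.1] [-125.2  146.    55.6  -33.8] m-34.4
white [ 469.7 -426.8] [81.6 81.  82.4 81.5] [-113.8  158.    66.7  -22.5] m-22.9
bay0 [626.  165.7] [105.2 105.8 105.2 105.1] [-95.7 174.   84.   -6. ] m-5.9
bay1 [636.2 276.6] [104.9 104.9 103.5 104.7] [-95.3 175.5  84.6  -3.7] m-4.7
mat [426.5 183.8] [228.4 109.9 228.  108.3] [ -81.2 -172.2   98.4    8. ] m8.3
yellow [603.5 -67.1] [ 13.  101.9  12.3 101.1] [-90.5 174.8  86.2  -4.8] m-3.5
outline_blade [429.3 166.5] [125.2  42.4 123.4  41.8] [ -80.1 -172.5   99.7    9.9] m9.2
blue [ 585.1 -219.1   16.1]
amb [ 547.2 -332.1   24.9]
wh [ 467.9 -426.8   17.5]
mat [ 505.9 -282.4    0.9]
bay0 [625.4 166.8  41. ]
knob [614.6  64.  100.9]
yel [604.5 -67.9  34.5]
post [414.4 241.8  76.2]
outl [425.7 162.8   1.8]
bmat [412.   97.4   2.8]
```

```bash
cat >> h.py <<'E'
def plan(P,th,show=True):
    s=readout.get_state(); R=np.array(s['tcp_rot']); p=np.array(s['tcp_pos'])
    cur=np.degrees(np.arctan2(R[1,0],R[0,0]))
    d=R.T@(np.array(P,float)-p); yaw=-((th-cur+180)%360-180)
    print('t%.2f pos %s th %.2f open %.1f F %s | slide %s yaw %.3f rad (%.1f deg)'%(s['t'],p.round(1),cur,s['opening'],np.round(s['contact_force'],1),d.round(1),np.radians(yaw),yaw))
E
python3 -c "
from h import *
plan((616,63,180),84.8)"
```

```text
t0.10 pos [ 220.  -530.7  237.9] th 22.51 open 88.7 F [0.1 0.7 0.2] | slide [ 593.1 -396.9   58.7] yaw -1.087 rad (-62.3 deg)
```

jog_arm([
  {"slide": [49,-33,4],"yaw": -0.1},
  {"slide": [98,-66,8],"yaw": -0.2},
  {"slide": [147,-99,13],"yaw": -0.3},
  {"slide": [196,-132,18],"yaw": -0.4},
  {"slide": [245,-165,23],"yaw": -0.5},
  {"slide": [294,-198,28],"yaw": -0.6},
  {"slide": [343,-231,33],"yaw": -0.7},
  {"slide": [392,-264,38],"yaw": -0.8},
  {"slide": [441,-297,43],"yaw": -0.9},
  {"slide": [490,-330,48],"yaw": -1.0},
], hand=0.7, newtons=30)

```text
t: 1.35
tcp_pos: [547.0, -36.4, 190.2]
tcp_rot: [[0.174, 0.985, -0.0], [0.985, -0.174, 0.001], [0.001, -0.001, -1.0]]
contact_force: [0.1, 0.1, 0.3]
opening: 61.9
```

```bash
python3 -c "
from h import *
plan((616,63,125),84.8)"
```

```text
t1.35 pos [547.  -36.4 190.2] th 80.00 open 61.9 F [0.1 0.1 0.3] | slide [109.8  50.7  65.3] yaw -0.084 rad (-4.8 deg)
```

jog_arm([
  {"slide": [37,17,15],"yaw": -0.03},
  {"slide": [74,34,30],"yaw": -0.06},
  {"slide": [110,51,45],"yaw": -0.084},
  {"slide": [110,51,60],"yaw": -0.084},
  {"slide": [110,51,75],"yaw": -0.084},
  {"slide": [110,51,90],"yaw": -0.084},
  {"slide": [110,51,103],"yaw": -0.084},
  {"slide": [110,51,114],"yaw": -0.084},
  {"slide": [110,51,121],"yaw": -0.084},
  {"slide": [110,51,121],"yaw": -0.084},
])

```text
t: 2.6
tcp_pos: [616.0, 63.2, 68.8]
tcp_rot: [[0.091, 0.996, -0.001], [0.996, -0.091, 0.002], [0.001, -0.002, -1.0]]
contact_force: [-0.0, -0.1, 0.3]
opening: 61.7
```

jog_arm([
  {"slide": [0,0,0],"yaw": 0},
  {"slide": [0,0,0],"yaw": 0},
  {"slide": [0,0,0],"yaw": 0},
  {"slide": [0,0,0],"yaw": 0},
  {"slide": [-5,0,0],"yaw": 0},
  {"slide": [-15,0,0],"yaw": 0},
  {"slide": [-25,0,0],"yaw": 0},
  {"slide": [-35,0,0],"yaw": 0},
  {"slide": [-45,0,0],"yaw": 0},
  {"slide": [-50,0,0],"yaw": 0},
], hand=0.1)

```text
t: 3.85
tcp_pos: [609.1, 14.0, 68.7]
tcp_rot: [[0.091, 0.996, -0.007], [0.996, -0.091, 0.003], [0.002, -0.007, -1.0]]
contact_force: [-10.5, 3.8, 8.5]
opening: 26.0
```

jog_arm([
  {"slide": [-6,0,0],"yaw": 0},
  {"slide": [-12,0,0],"yaw": 0},
  {"slide": [-18,0,0],"yaw": 0},
  {"slide": [-24,0,0],"yaw": 0},
  {"slide": [-30,0,0],"yaw": 0},
  {"slide": [-35,0,0],"yaw": 0},
  {"slide": [-40,0,0],"yaw": 0},
  {"slide": [-40,0,0],"yaw": 0},
  {"slide": [-40,0,0],"yaw": 0},
  {"slide": [-40,0,0],"yaw": 0},
])

```text
t: 5.1
tcp_pos: [605.0, -26.8, 68.7]
tcp_rot: [[0.091, 0.996, -0.008], [0.996, -0.091, 0.002], [0.001, -0.008, -1.0]]
contact_force: [-5.1, -0.2, 5.4]
opening: 25.5
```

```bash
python3 -c "
from h import *
snap('top','top1');crop('top1',90,140,255,275,4.8,'c3')"
```

```text
(no output)
```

View pics/c3.png

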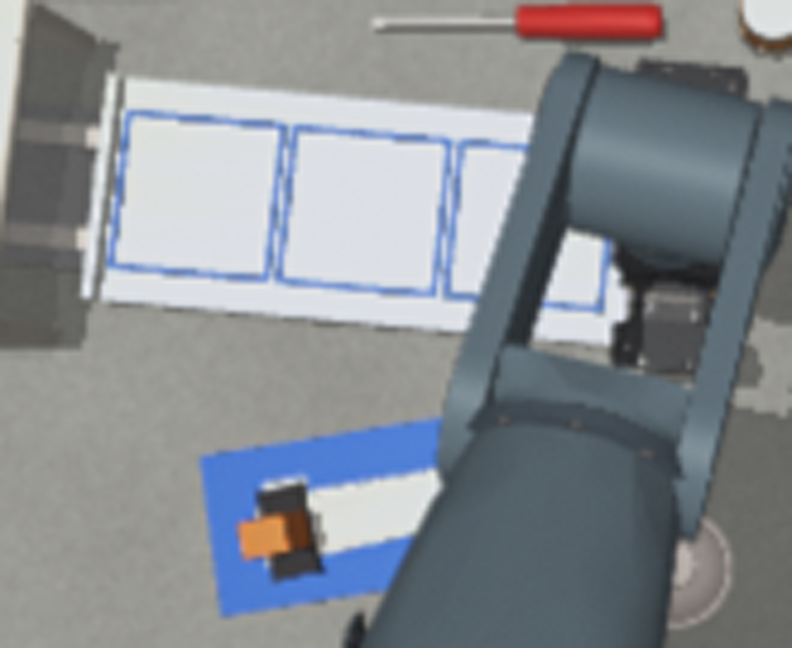

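The shuttle is following, and bay2 at crop (200,195) is now in view. I'll keep pulling until it reaches the stop.

jog_arm([
  {"slide": [-5,0,0],"yaw": 0},
  {"slide": [-10,0,0],"yaw": 0},
  {"slide": [-14,0,0],"yaw": 0},
  {"slide": [-18,0,0],"yaw": 0},
  {"slide": [-21,0,0],"yaw": 0},
  {"slide": [-24,0,0],"yaw": 0},
  {"slide": [-26,0,0],"yaw": 0},
  {"slide": [-28,0,0],"yaw": 0},
  {"slide": [-30,0,0],"yaw": 0},
  {"slide": [-30,0,0],"yaw": 0},
])

```text
t: 6.4
tcp_pos: [603.1, -46.4, 67.7]
tcp_rot: [[0.09, 0.996, -0.006], [0.996, -0.089, 0.017], [0.016, -0.007, -1.0]]
contact_force: [8.8, 40.7, -0.3]
opening: 25.1
```

jog_arm([
  {"slide": [0,0,0],"yaw": 0},
  {"slide": [0,0,0],"yaw": 0},
  {"slide": [0,0,0],"yaw": 0},
  {"slide": [0,0,-15],"yaw": 0},
  {"slide": [0,0,-35],"yaw": 0},
  {"slide": [0,0,-60],"yaw": 0},
  {"slide": [0,0,-90],"yaw": 0},
  {"slide": [0,0,-115],"yaw": 0},
  {"slide": [0,0,-120],"yaw": 0},
  {"slide": [0,0,-120],"yaw": 0},
], hand=0.7)

```text
t: 7.65
tcp_pos: [603.9, -48.7, 188.3]
tcp_rot: [[0.09, 0.996, -0.005], [0.996, -0.09, 0.017], [0.016, -0.006, -1.0]]
contact_force: [-0.1, -0.4, 0.2]
opening: 61.6
```

```bash
python3 - <<'E'
from fit import *
S={'posttop':([(238,522),(287,515),(292,552),(243,558)],90,140,4.8,78),
'block':([(257,493),(305,482),(324,572),(275,581)],90,140,4.8,12)}
for k,(c,u,v,s,z) in S.items():
    P,c,L,a,m=rect(c,u,v,s,z); print(k,c.round(1),L,a,'m%.1f'%m)
snap('top','top2');crop('top2',90,140,255,275,4.8,'c4');crop('top2',135,230,215,270,9,'c5')
plan((417,243,150),98.5)
E
```

```text
posttop [413.2 241.9] [31.5 23.8 31.3 23.2] [ -82.6 -171.7   96.2    8.7] m7.7
block [412.9 241.4] [32.9 61.9 33.2 60.4] [ -77.7 -167.5   99.7   12.2] m11.7
t7.70 pos [603.4 -48.5 187.3] th 84.85 open 62.2 F [-0.7  0.6 -0.4] | slide [ 272.9 -211.4   43.5] yaw -0.238 rad (-13.6 deg)
```

View pics/c4.png

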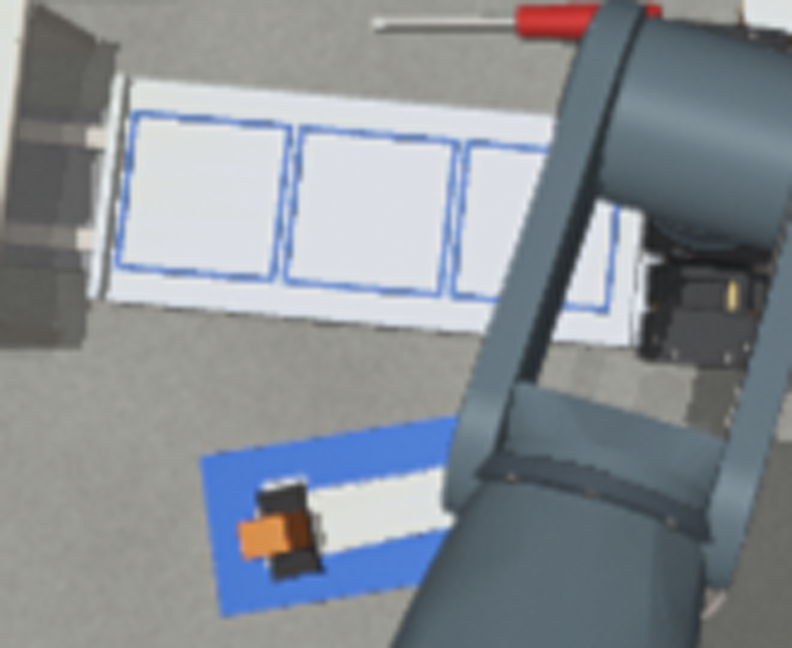

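View pics/c5.png

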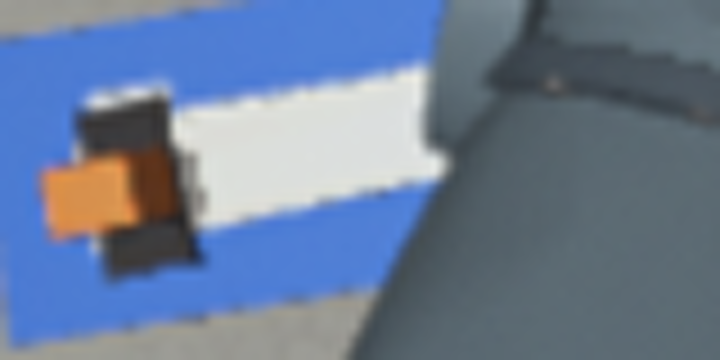

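jog_arm([
  {"slide": [38,-31,6],"yaw": -0.04},
  {"slide": [77,-62,12],"yaw": -0.08},
  {"slide": [116,-93,18],"yaw": -0.12},
  {"slide": [155,-124,24],"yaw": -0.16},
  {"slide": [194,-155,30],"yaw": -0.2},
  {"slide": [233,-186,36],"yaw": -0.23},
  {"slide": [272,-215,44],"yaw": -0.264},
  {"slide": [272,-215,60],"yaw": -0.264},
  {"slide": [272,-215,75],"yaw": -0.264},
  {"slide": [272,-215,75],"yaw": -0.264},
])

```text
t: 8.95
tcp_pos: [412.4, 241.6, 116.6]
tcp_rot: [[-0.172, 0.985, -0.01], [0.985, 0.172, 0.016], [0.017, -0.007, -1.0]]
contact_force: [-0.5, -0.5, 0.6]
opening: 61.4
```

```bash
python3 - <<'E'
from h import *
plan((413,242,32),100)
snap('scene','s1');crop('s1',220,90,320,170,8,'c6')
E
```

```text
t8.95 pos [412.4 241.6 116.6] th 99.88 open 61.4 F [-0.5 -0.5  0.6] | slide [-1.2  1.2 84.6] yaw -0.002 rad (-0.1 deg)
```

View pics/c6.png

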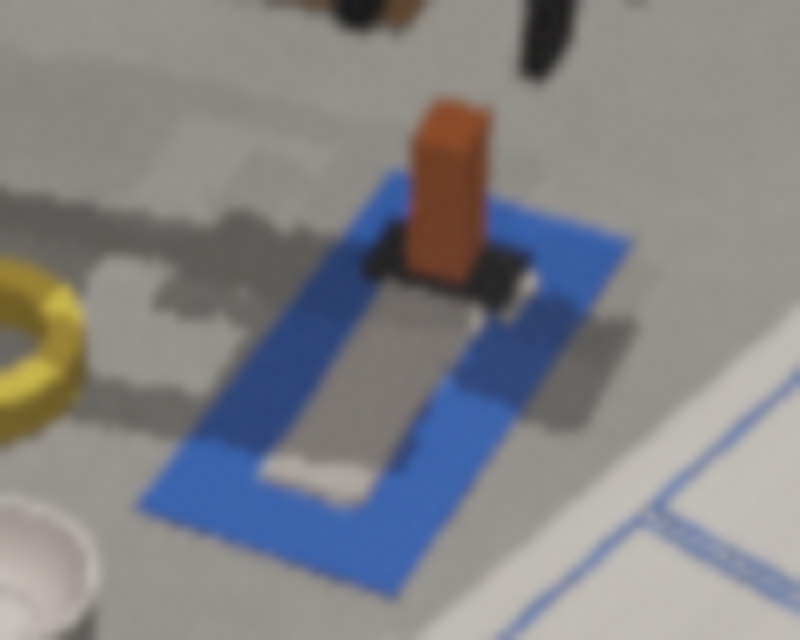

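The paddle sits a few mm off its white outline, with white showing past the tip at crop (320,480) and beside the block at (530,285). The fingers straddle the post, so I'm going down to pinch it.

jog_arm([
  {"slide": [-1,1,12],"yaw": 0},
  {"slide": [-1,1,24],"yaw": 0},
  {"slide": [-1,1,36],"yaw": 0},
  {"slide": [-1,1,48],"yaw": 0},
  {"slide": [-1,1,60],"yaw": 0},
  {"slide": [-1,1,70],"yaw": 0},
  {"slide": [-1,1,78],"yaw": 0},
  {"slide": [-1,1,83],"yaw": 0},
  {"slide": [-1,1,84],"yaw": 0},
  {"slide": [-1,1,84],"yaw": 0},
])

```text
t: 10.25
tcp_pos: [413.8, 242.4, 33.7]
tcp_rot: [[-0.171, 0.985, -0.008], [0.985, 0.171, 0.017], [0.018, -0.005, -1.0]]
contact_force: [0.3, 1.3, -0.8]
opening: 61.4
```

jog_arm([
  {"slide": [0,0,0],"yaw": 0},
  {"slide": [0,0,0],"yaw": 0},
  {"slide": [0,0,0],"yaw": 0},
  {"slide": [0,0,0],"yaw": 0},
  {"slide": [0,0,0],"yaw": 0},
  {"slide": [0,0,-10],"yaw": 0},
  {"slide": [0,0,-25],"yaw": 0},
  {"slide": [0,0,-45],"yaw": 0},
  {"slide": [0,0,-65],"yaw": 0},
  {"slide": [0,0,-75],"yaw": 0},
], hand=0.1, newtons=40)

```text
t: 11.5
tcp_pos: [415.4, 241.4, 110.7]
tcp_rot: [[-0.171, 0.985, -0.005], [0.985, 0.171, 0.017], [0.018, -0.002, -1.0]]
contact_force: [0.4, -0.2, -1.0]
opening: 23.9
```

```bash
python3 - <<'E'
from h import *
plan((413,242,32),100)
snap('scene','s2');crop('s2',220,60,320,170,7,'c7')
snap('top','t3');crop('t3',120,220,240,280,6,'c8')
E
```

```text
t11.50 pos [415.4 241.4 110.7] th 99.87 open 23.9 F [ 0.4 -0.2 -1. ] | slide [-0.5 -2.  78.7] yaw -0.002 rad (-0.1 deg)
```

View pics/c7.png

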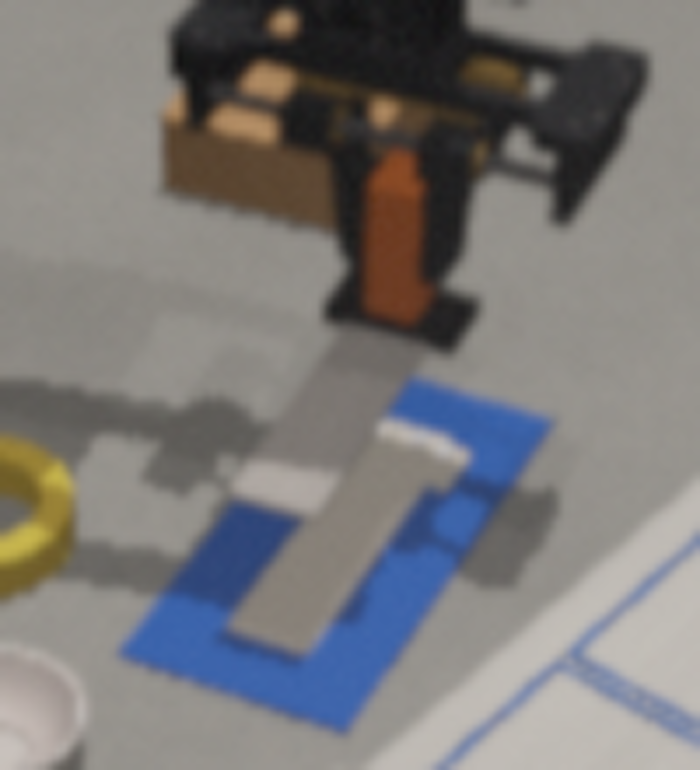

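View pics/c8.png

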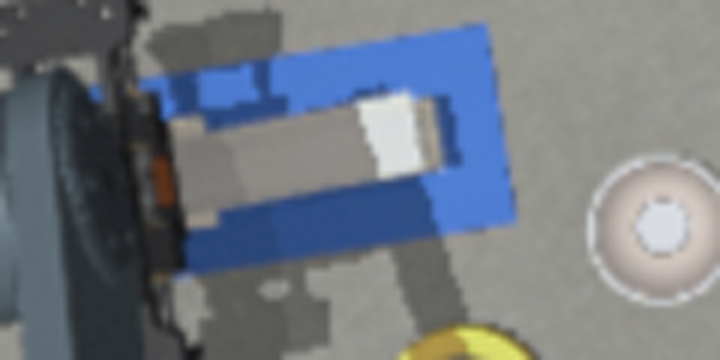

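```bash
python3 - <<'E'
from fit import *
P,c,L,a,m=rect([(357,103),(408,92),(424,172),(377,180)],120,220,6,83);print(P.round(1),L,a,m)
tip=(P[1]+P[2])/2; d=tip-np.array([415.4,241.4]); print(tip,np.hypot(*d),np.degrees(np.arctan2(d[1],d[0])))
p,dd=load('t3')
for u,v in [(155,246),(165,244),(175,243),(183,242),(187,242)]: print(w('top',u,v,d=float(dd[v,u])).round(1))
s=readout.get_state(); R=np.array(s['tcp_rot']); print(R.round(4))
E
```

```text
[[456.9 136.3]
 [462.2 110.2]
 [421.4 101.9]
 [417.6 125.9]] [26.6 41.7 24.3 40.7] [ -78.5 -168.5   98.9   14.8] 11.68552823446592
[441.80794429 106.03959124] 137.91236268157084 -78.96062675669369
[429.5 210.2  80.8]
[435.3 179.2  83. ]
[438.  148.7  82.8]
[440.6 124.7  79.5]
[440.5 112.2  80.9]
[[-0.1715  0.9852 -0.0052]
 [ 0.985   0.1715  0.0173]
 [ 0.018  -0.0021 -0.9998]]
```

```bash
python3 - <<'E'
from h import *
crop('t3',255,120,400,260,5,'c9')
E
```

```text
(no output)
```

View pics/c9.png

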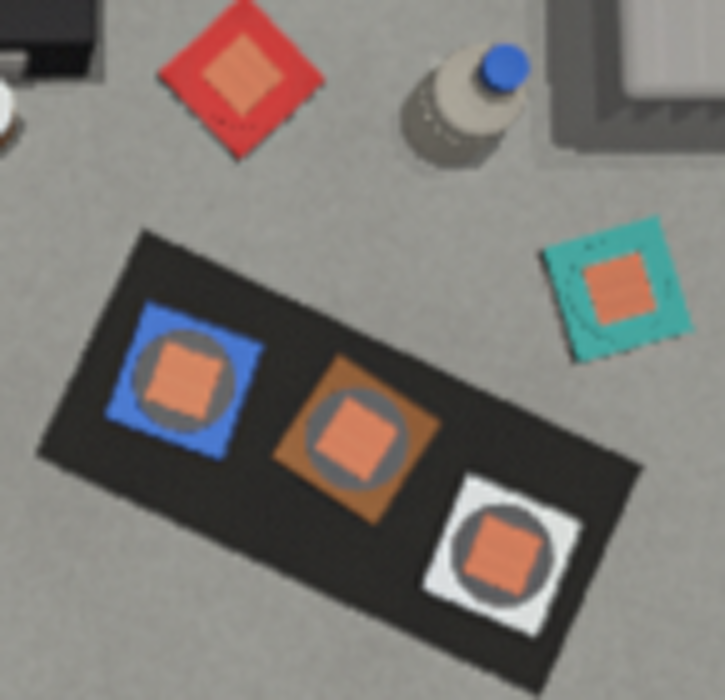

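View pics/t3.png

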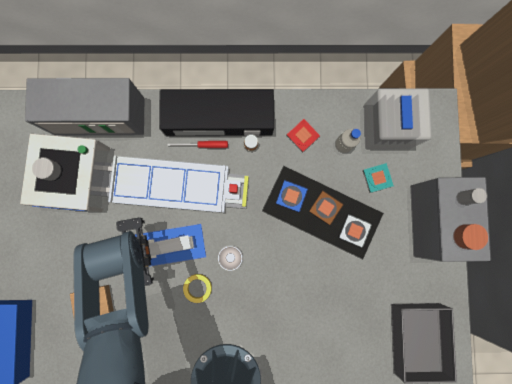

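```bash
python3 - <<'E'
from fit import *
for k,c in {'bay2':[(133,112),(291,126),(274,279),(117,265)],'bay1':[(302,128),(459,141),(443,296),(286,281)]}.items():
    P,c,L,a,m=rect(c,90,140,4.8,40);print(k,c.round(1),L,m)
crop('t3',100,140,255,225,5,'c10')
plan((400,-146.5,110),158)
E
```

```text
bay2 [638.7 294.9] [106.2 103.7 104.8 103.5] -5.423211167412051
bay1 [626.9 182.3] [105.7 105.1 105.1 103.6] -5.543504860894485
t11.60 pos [415.4 241.5 110.3] th 99.87 open 23.9 F [ 0.3  0.5 -1.8] | slide [-379.5  -81.8   -6.4] yaw -1.014 rad (-58.1 deg)
```

View pics/c10.png

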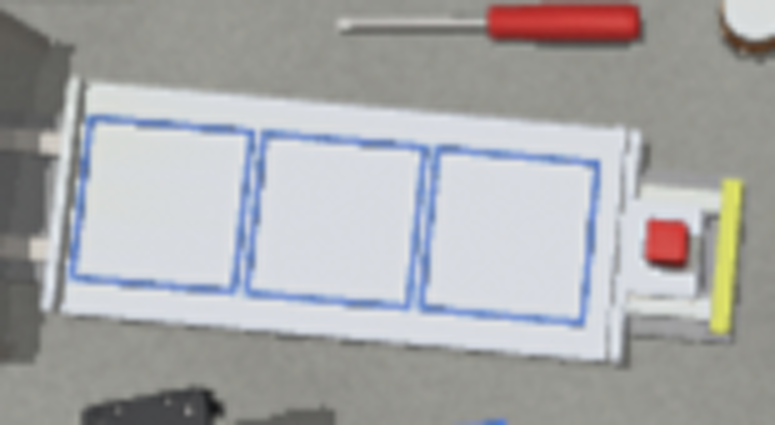

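```bash
python3 - <<'E'
from fit import *
y=np.array([np.cos(np.radians(84.6)),np.sin(np.radians(84.6))]); b1=np.array([626.9,182.3])
for u,v in [(98,143),(90,211)]:
    P=w('top',u,v,129); print(P.round(1), 'along', (P[:2]-b1)@y)
P=[(90,117),(254,130),(237,292),(72,277)];print(rect(P,100,140,5,40)[1:])
P=[(262,133),(429,147),(412,307),(247,295)];print(rect(P,100,140,5,40)[1:])
P=[(433,147),(600,161),(583,325),(420,309)];print(rect(P,100,140,5,40)[1:])
p,d=load('t3')
for u,v in [(233,188),(246,188),(240,180),(238,190)]: print(w('top',u,v,d=float(d[v,u])).round(1))
E
```

```text
[741.6 373.6 129. ] along 201.2219868061973
[536.8 392.5 129. ] along 200.78711926978943
(array([638.50801089, 294.28172229]), array([105.8, 105.3, 105.8, 104. ]), array([-95. , 174.7,  84.2,  -5.3]), np.float64(-5.339248442053142))
(array([626.8363815 , 182.60791138]), array([108. , 104.2, 105.8, 105.2]), array([-95.3, 174.2,  85.3,  -4.6]), np.float64(-5.105831298985884))
(array([616.13132173,  72.45212243]), array([108.3, 106.9, 105. , 105.2]), array([-95.3, 173.9,  83.8,  -4.3]), np.float64(-5.476609278095834))
[604.4 -31.2 101.9]
[611.3 -71.2  31.9]
[638.3 -51.9  26.3]
[604.1 -45.3  40.6]
```

```bash
python3 - <<'E'
from h import *
crop('t3',10,125,130,225,6,'c11');crop('t3',210,165,260,215,12,'c12')
E
```

```text
(no output)
```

View pics/c11.png

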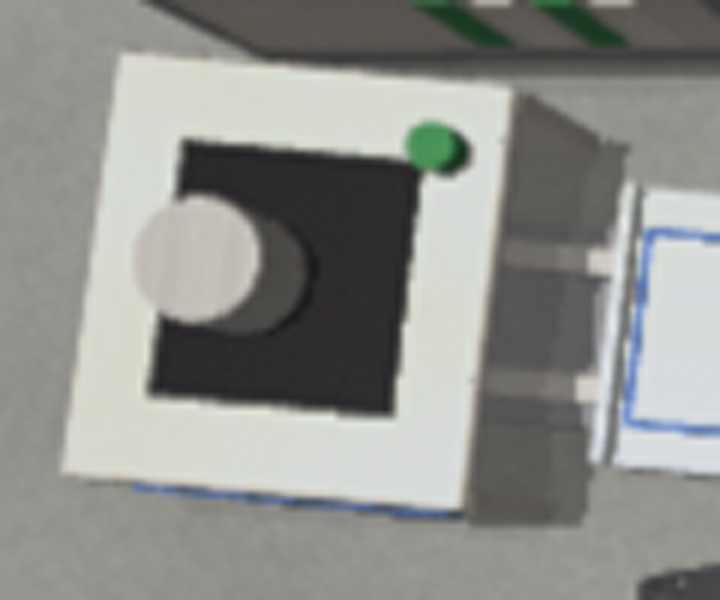

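View pics/c12.png

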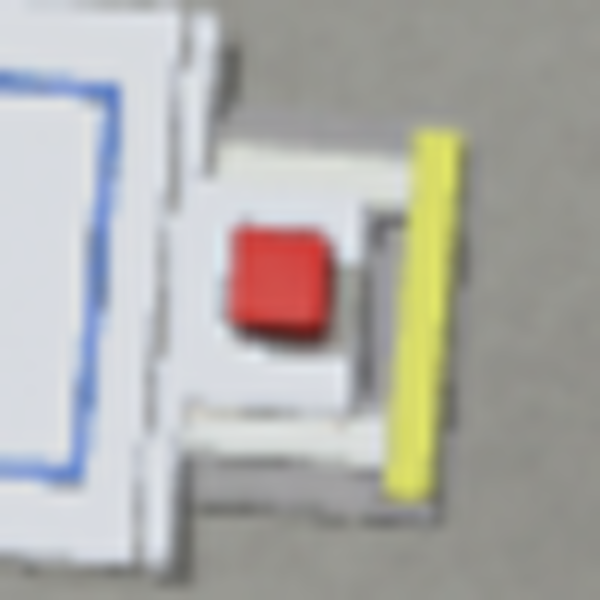

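The last pull stalled at 40 N, and the hood mouth measures about 208 mm from bay1, which matches the 210 mm given for fully out. So the shuttle is at its stop. Next I move to the blue plate.

jog_arm([
  {"slide": [-30,-7,-1],"yaw": -0.08},
  {"slide": [-70,-15,-2],"yaw": -0.18},
  {"slide": [-115,-25,-3],"yaw": -0.3},
  {"slide": [-160,-35,-4],"yaw": -0.42},
  {"slide": [-205,-44,-4],"yaw": -0.54},
  {"slide": [-250,-54,-5],"yaw": -0.66},
  {"slide": [-295,-64,-6],"yaw": -0.78},
  {"slide": [-335,-72,-6],"yaw": -0.9},
  {"slide": [-365,-79,-6],"yaw": -0.98},
  {"slide": [-379,-82,-6],"yaw": -1.014},
])

```text
t: 12.85
tcp_pos: [399.1, -147.5, 109.1]
tcp_rot: [[-0.927, 0.375, -0.006], [0.375, 0.927, 0.018], [0.012, 0.014, -1.0]]
contact_force: [-0.7, 1.1, -1.6]
opening: 23.5
```

```bash
python3 - <<'E'
from fit import *
plan((400,-146.5,39),158)
s=readout.get_state(); print(np.array(s['tcp_rot']).round(4))
snap('top','t4');snap('scene','s4');crop('t4',215,150,335,270,6,'c13');crop('s4',130,140,330,290,4,'c14')
E
```

```text
t12.85 pos [ 399.1 -147.5  109.1] th 157.96 open 23.5 F [-0.7  1.1 -1.6] | slide [-1.3  0.2 70.1] yaw -0.001 rad (-0.0 deg)
[[-0.9268  0.3754 -0.0059]
 [ 0.3753  0.9267  0.0177]
 [ 0.0121  0.0142 -0.9998]]
```

View pics/c13.png

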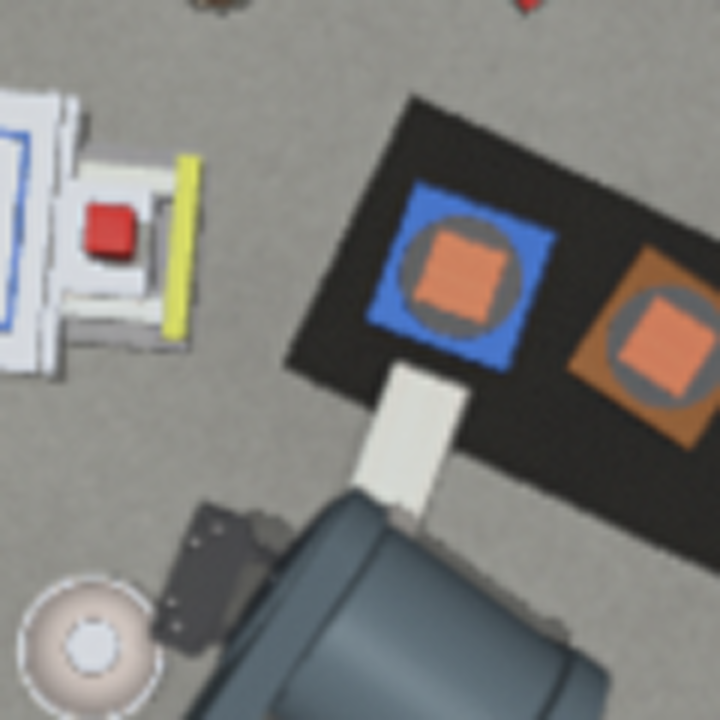

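View pics/c14.png

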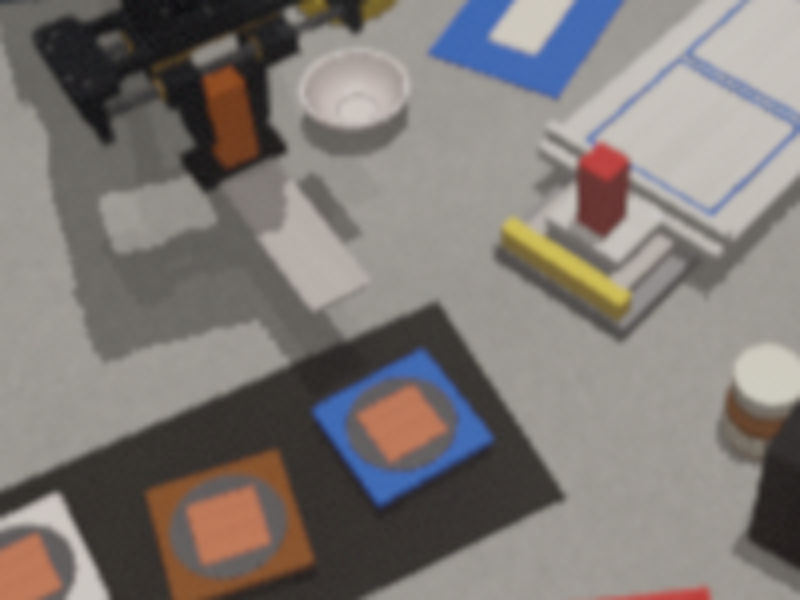

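```bash
python3 - <<'E'
from fit import *
P,c,L,a,m=rect([(395,362),(470,388),(430,505),(358,480)],215,150,6,81);print(P.round(1),L,a,m)
tip=(P[0]+P[1])/2; d=tip-np.array([399.1,-147.5]); print(tip,np.hypot(*d),np.degrees(np.arctan2(d[1],d[0])))
p,dd=load('t4')
for u,v in [(281,232),(283,228),(285,224),(287,219),(289,214),(282,218),(291,220)]:
    q=w('top',u,v,d=float(dd[v,u]));print(q.round(1),round(np.hypot(*(q[:2]-[399.1,-147.5])),0))
P,c,L,a,m=rect([(415,181),(555,233),(505,372),(367,321)],215,150,6,20);print(c.round(1),L,a,m)
E
```

```text
[[ 536.5 -177.8]
 [ 522.6 -216.6]
 [ 462.3 -194.7]
 [ 475.6 -157.6]] [41.2 64.1 39.4 64.1] [-109.7  160.    70.3  -18.4] -19.455599372416405
[ 529.51044047 -197.24128646] 139.5746343795057 -20.87790375871127
[ 467.9 -178.7   78.2] 76.0
[ 480.2 -184.9   80.8] 89.0
[ 492.5 -191.4   81. ] 103.0
[ 507.9 -197.8   81.6] 120.0
[ 523.5 -204.6   79.6] 137.0
[ 511.2 -182.1   83.9] 117.0
[ 506.5 -218.9    4.6] 129.0
[ 585.8 -219.8] [81.9 81.3 80.2 81.5] [-111.   159.    69.1  -19.8] -20.67216523735381
```

jog_arm([
  {"slide": [0,0,12],"yaw": 0},
  {"slide": [0,0,26],"yaw": 0},
  {"slide": [0,0,40],"yaw": 0},
  {"slide": [0,0,53],"yaw": 0},
  {"slide": [0,0,63],"yaw": 0},
  {"slide": [0,0,69],"yaw": 0},
  {"slide": [0,0,70],"yaw": 0},
  {"slide": [0,0,70],"yaw": 0},
  {"slide": [0,0,70],"yaw": 0},
  {"slide": [0,0,70],"yaw": 0},
])

```text
t: 14.2
tcp_pos: [399.1, -146.1, 39.5]
tcp_rot: [[-0.926, 0.377, -0.005], [0.377, 0.926, 0.017], [0.011, 0.014, -1.0]]
contact_force: [0.2, -0.7, -1.3]
opening: 23.6
```

```bash
python3 - <<'E'
from fit import *
plan((495.5,-184.9,39),158)
snap('scene','s5');crop('s5',130,140,290,270,5,'c15')
E
```

```text
t14.20 pos [ 399.1 -146.1   39.5] th 157.85 open 23.6 F [ 0.2 -0.7 -1.3] | slide [-104.     0.4   -0.7] yaw -0.003 rad (-0.1 deg)
```

View pics/c15.png

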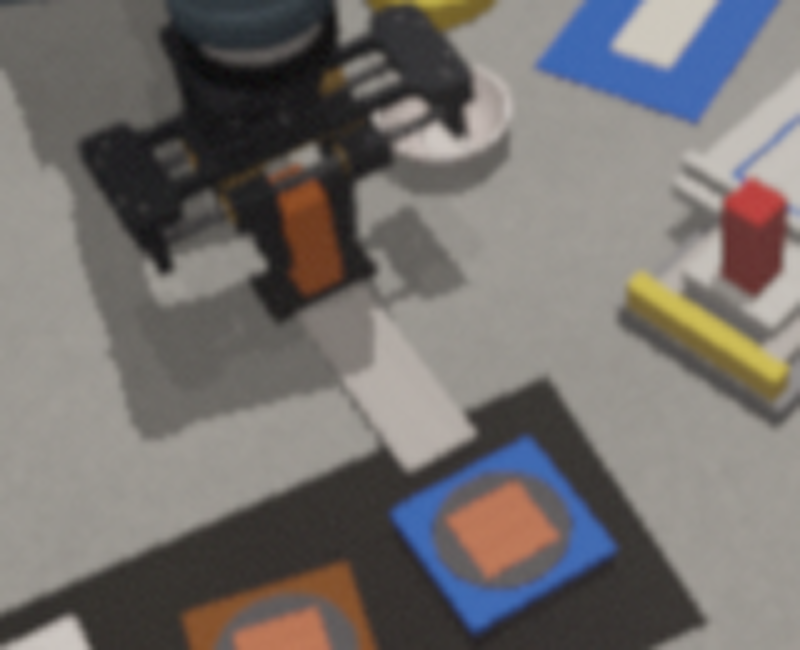

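The blade, with its tip at crop (440,450), is centred on the blue plate's near side. I'm inserting it and then lifting a little.

jog_arm([
  {"slide": [-10,0,-0.5],"yaw": 0},
  {"slide": [-22,0,-0.5],"yaw": 0},
  {"slide": [-36,0,-0.5],"yaw": 0},
  {"slide": [-50,0,-0.5],"yaw": 0},
  {"slide": [-64,0,-0.5],"yaw": 0},
  {"slide": [-78,0,-0.5],"yaw": 0},
  {"slide": [-90,0,-0.5],"yaw": 0},
  {"slide": [-99,0,-0.7],"yaw": 0},
  {"slide": [-104,0,-0.7],"yaw": 0},
  {"slide": [-104,0,-0.7],"yaw": 0},
])

```text
t: 15.5
tcp_pos: [495.5, -185.3, 38.9]
tcp_rot: [[-0.926, 0.377, -0.005], [0.377, 0.926, 0.017], [0.012, 0.014, -1.0]]
contact_force: [-0.0, 0.2, -1.7]
opening: 23.6
```

jog_arm([
  {"slide": [0,0,-2],"yaw": 0},
  {"slide": [0,0,-4],"yaw": 0},
  {"slide": [0,0,-6],"yaw": 0},
  {"slide": [0,0,-8],"yaw": 0},
  {"slide": [0,0,-11],"yaw": 0},
  {"slide": [0,0,-15],"yaw": 0},
  {"slide": [0,0,-20],"yaw": 0},
  {"slide": [0,0,-25],"yaw": 0},
  {"slide": [0,0,-28],"yaw": 0},
  {"slide": [0,0,-30],"yaw": 0},
])

```text
t: 16.75
tcp_pos: [495.7, -185.9, 69.1]
tcp_rot: [[-0.926, 0.377, -0.005], [0.377, 0.926, 0.017], [0.011, 0.014, -1.0]]
contact_force: [0.0, 0.0, -2.3]
opening: 23.7
```

```bash
python3 - <<'E'
from fit import *
plan((519,80,140),174)
snap('scene','s6');crop('s6',130,140,290,270,5,'c16')
snap('top','t6');crop('t6',215,150,335,270,5,'c17')
E
```

```text
t16.75 pos [ 495.7 -185.9   69.1] th 157.86 open 23.7 F [ 0.   0.  -2.3] | slide [ 79.4 256.  -66.4] yaw -0.282 rad (-16.1 deg)
```

View pics/c16.png

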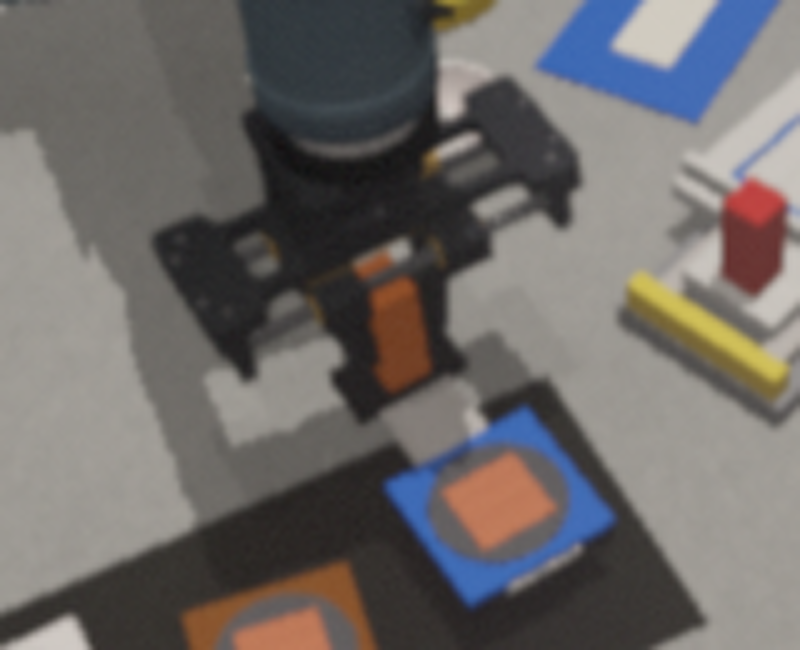

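View pics/c17.png

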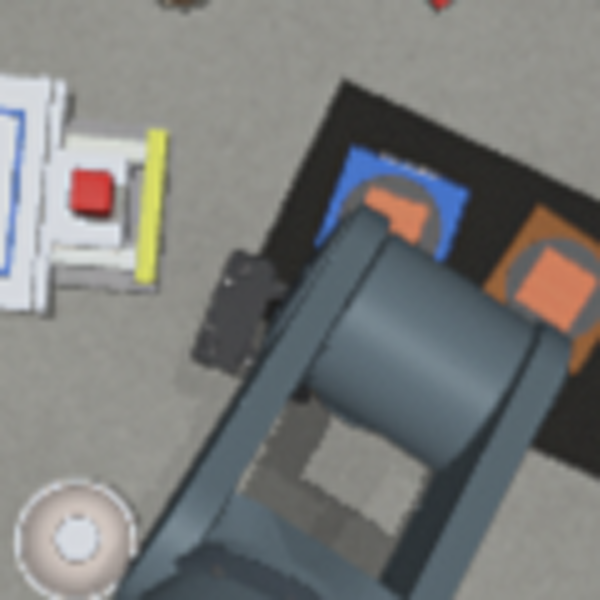

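```bash
python3 - <<'E'
from fit import *
plan((541,304,175),174)
plan((510,0,175),166)
E
```

```text
t16.85 pos [ 495.7 -185.9   69.1] th 157.86 open 23.9 F [ 1.4 -0.7 -1.8] | slide [143.9 472.2 -97.8] yaw -0.282 rad (-16.1 deg)
t16.85 pos [ 495.7 -185.9   69.1] th 157.86 open 23.9 F [ 1.4 -0.7 -1.8] | slide [  58.   179.  -102.8] yaw -0.142 rad (-8.1 deg)
```

jog_arm([
  {"slide": [0,0,-10],"yaw": 0},
  {"slide": [2,4,-26],"yaw": 0},
  {"slide": [5,12,-44],"yaw": -0.01},
  {"slide": [9,25,-62],"yaw": -0.02},
  {"slide": [16,44,-80],"yaw": -0.035},
  {"slide": [24,70,-93],"yaw": -0.055},
  {"slide": [33,98,-100],"yaw": -0.08},
  {"slide": [43,128,-103],"yaw": -0.1},
  {"slide": [52,158,-103],"yaw": -0.125},
  {"slide": [60,184,-103],"yaw": -0.145},
])

```text
t: 18.1
tcp_pos: [509.8, 7.8, 176.3]
tcp_rot: [[-0.972, 0.237, -0.005], [0.237, 0.971, 0.017], [0.009, 0.016, -1.0]]
contact_force: [0.0, -0.7, -2.8]
opening: 23.7
```

```bash
python3 - <<'E'
from fit import *
plan((541,304,175),174)
snap('scene','s7');crop('s7',180,90,340,220,5,'c18')
E
```

```text
t18.10 pos [509.8   7.8 176.3] th 166.31 open 23.7 F [ 0.  -0.7 -2.8] | slide [ 39.8 295.1   6.3] yaw -0.134 rad (-7.7 deg)
```

View pics/c18.png

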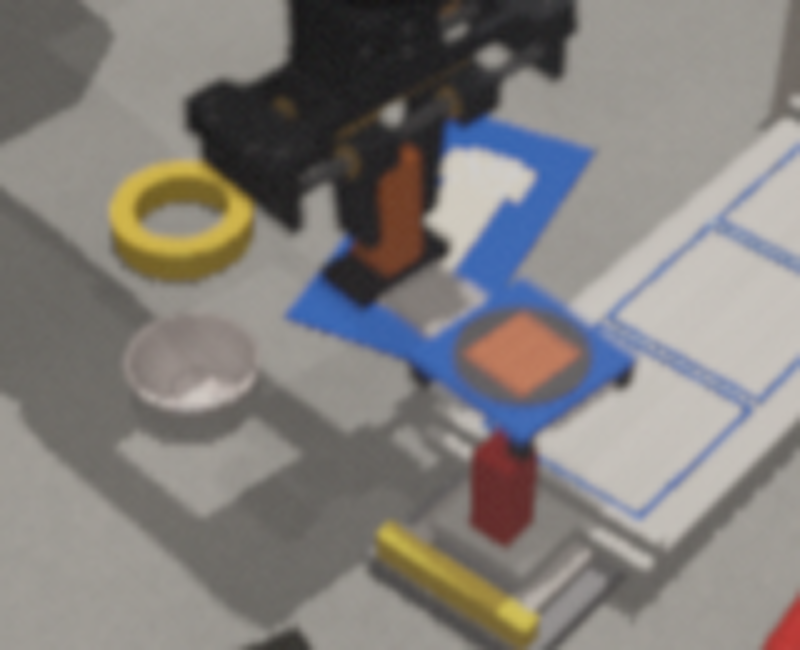

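jog_arm([
  {"slide": [2,12,0],"yaw": -0.006},
  {"slide": [5,36,1],"yaw": -0.016},
  {"slide": [10,72,2],"yaw": -0.033},
  {"slide": [16,116,3],"yaw": -0.053},
  {"slide": [22,160,4],"yaw": -0.073},
  {"slide": [28,204,5],"yaw": -0.093},
  {"slide": [33,242,6],"yaw": -0.11},
  {"slide": [37,272,6],"yaw": -0.124},
  {"slide": [39,290,6],"yaw": -0.132},
  {"slide": [40,295,6],"yaw": -0.134},
])

```text
t: 19.4
tcp_pos: [539.9, 307.5, 175.9]
tcp_rot: [[-0.995, 0.102, -0.005], [0.102, 0.995, 0.019], [0.007, 0.019, -1.0]]
contact_force: [0.1, 0.5, -2.6]
opening: 23.7
```

```bash
python3 - <<'E'
from fit import *
plan((541,304,90),174)
snap('top','t8');crop('t8',80,120,240,260,5,'c19')
snap('scene','s8');crop('s8',260,50,420,180,5,'c20')
E
```

```text
t19.40 pos [539.9 307.5 175.9] th 174.16 open 23.7 F [ 0.1  0.5 -2.6] | slide [-2.  -4.9 85.8] yaw 0.003 rad (0.2 deg)
```

View pics/c19.png

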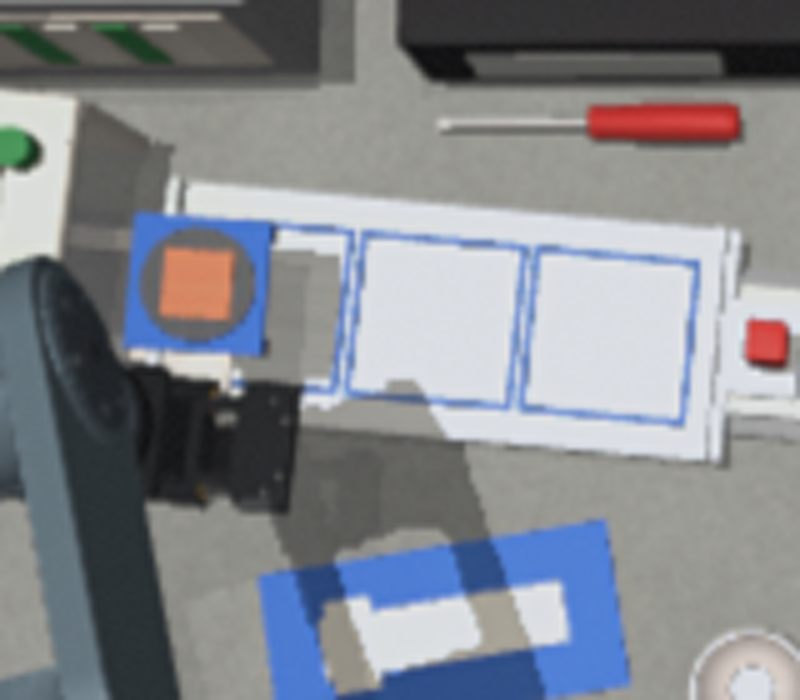

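View pics/c20.png

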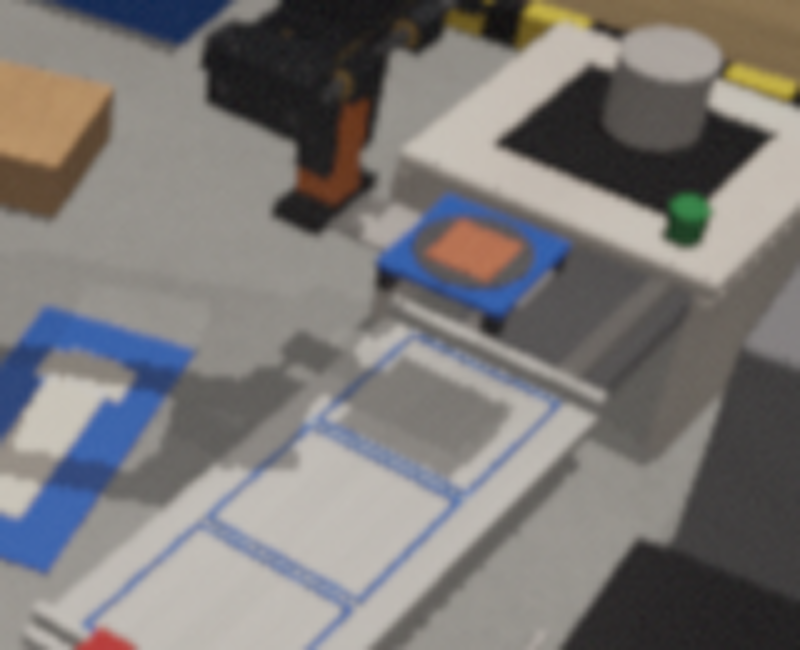

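```bash
python3 - <<'E'
from fit import *
P,c,L,a,m=rect([(135,213),(273,225),(263,356),(125,347)],80,120,5,151);print(c.round(1),L,a,m)
print(np.linalg.norm(c-np.array([539.9,307.5])), c-np.array([637.7,294.5]))
E
```

```text
[635.9 300.8] [81.3 77.8 80.7 79.5] [-95.5 176.5  85.7  -3. ] -4.061142482105119
96.28308456341665 [-1.75299639  6.26164184]
```

jog_arm([
  {"slide": [-1,-2,6],"yaw": -0.01},
  {"slide": [-2,-4,17],"yaw": -0.02},
  {"slide": [-3,-6,30],"yaw": -0.02},
  {"slide": [-3,-7,44],"yaw": -0.02},
  {"slide": [-3,-8,57],"yaw": -0.02},
  {"slide": [-3,-8,68],"yaw": -0.02},
  {"slide": [-3,-8,77],"yaw": -0.02},
  {"slide": [-3,-8,83],"yaw": -0.02},
  {"slide": [-3,-8,85],"yaw": -0.02},
  {"slide": [-3,-8,85],"yaw": -0.02},
])

```text
t: 20.75
tcp_pos: [541.8, 299.9, 90.9]
tcp_rot: [[-0.997, 0.083, -0.005], [0.083, 0.996, 0.019], [0.006, 0.019, -1.0]]
contact_force: [0.5, 0.5, -2.1]
opening: 23.7
```

```bash
python3 - <<'E'
from fit import *
plan((541,304,77),174)
snap('top','t9');crop('t9',80,120,240,260,5,'c21')
snap('scene','s9');crop('s9',260,50,420,180,5,'c22')
E
```

```text
t20.75 pos [541.8 299.9  90.9] th 175.25 open 23.7 F [ 0.5  0.5 -2.1] | slide [ 1.1  3.7 13.9] yaw 0.022 rad (1.2 deg)
```

View pics/c21.png

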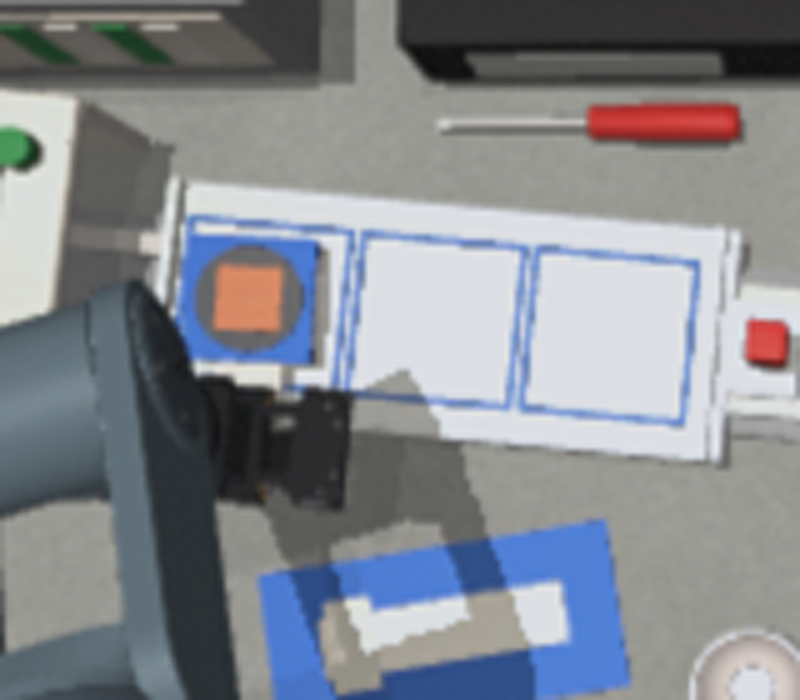

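View pics/c22.png

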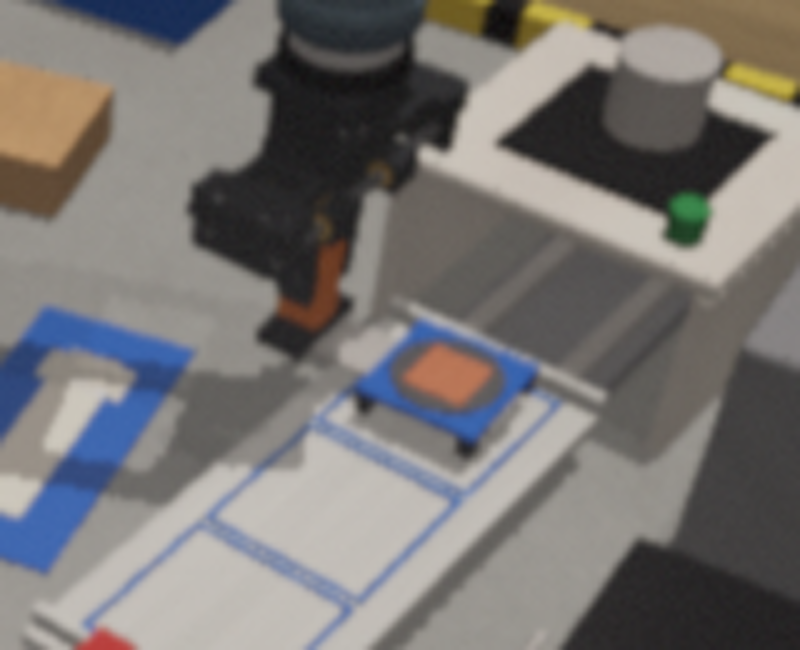

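```bash
python3 - <<'E'
from fit import *
P,c,L,a,m=rect([(190,235),(319,242),(313,365),(183,357)],80,120,5,66);print(c.round(1),L,a,m)
print(c-np.array([637.7,294.5]))
P,c,L,a,m=rect([(190,216),(355,231),(338,392),(175,377)],80,120,5,40);print(c.round(1),L,a,m)
E
```

```text
[637.9 294.5] [81.2 78.1 81.5 77.5] [-93.6 178.   85.9  -2.2] -2.973376125552687
[0.22907858 0.03949695]
[638.5 293.5] [106.5 104.7 104.5 104.5] [-95.7 174.7  84.2  -4.2] -5.262268516122376
```

jog_arm([
  {"slide": [0,1,1],"yaw": 0.01},
  {"slide": [0,2,2],"yaw": 0.025},
  {"slide": [0,3.5,3],"yaw": 0.04},
  {"slide": [0,3.5,5],"yaw": 0.04},
  {"slide": [0,3.5,7],"yaw": 0.04},
  {"slide": [0,3.5,9],"yaw": 0.04},
  {"slide": [0,3.5,11],"yaw": 0.04},
  {"slide": [0,3.5,13],"yaw": 0.04},
  {"slide": [0,3.5,14],"yaw": 0.04},
  {"slide": [0,3.5,14],"yaw": 0.04},
])

```text
t: 22.1
tcp_pos: [542.2, 303.7, 77.2]
tcp_rot: [[-0.992, 0.123, -0.004], [0.123, 0.992, 0.019], [0.007, 0.018, -1.0]]
contact_force: [0.3, 0.1, -1.8]
opening: 23.6
```

```bash
python3 - <<'E'
from fit import *
plan((441,310,77),174)
snap('scene','s10');crop('s10',300,90,380,160,9,'c23')
E
```

```text
t22.10 pos [542.2 303.7  77.2] th 172.96 open 23.6 F [ 0.3  0.1 -1.8] | slide [101.2  -6.2   0.7] yaw -0.018 rad (-1.0 deg)
```

View pics/c23.png

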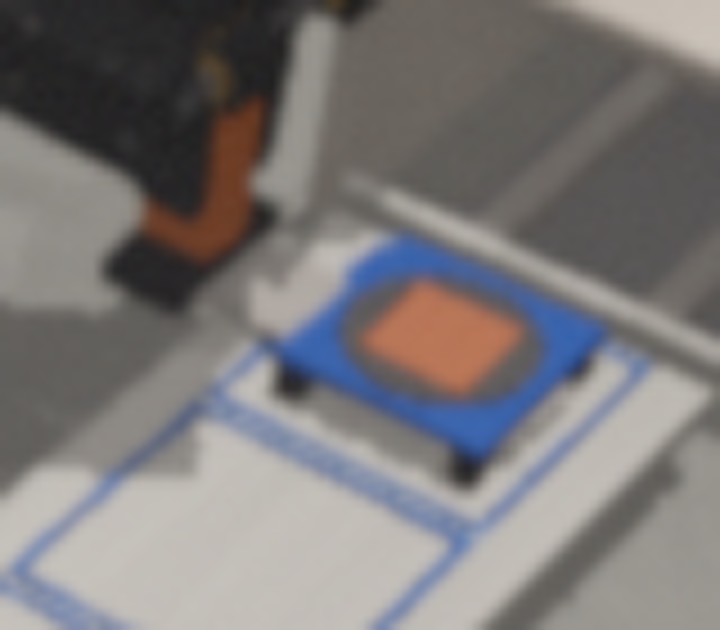

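```bash
python3 - <<'E'
from fit import *
p,dd=snap('top','t10')
for v in range(168,192,4):
  print([w('top',u,v,d=float(dd[v,u])).round(0).tolist()[2] for u in range(118,146,3)])
u,v=pix('top',(520,340,60));print(u,v)
E
```

```text
[30.0, 58.0, 57.0, 55.0, 58.0, 61.0, 61.0, 52.0, 41.0, 38.0]
[35.0, 55.0, 57.0, 58.0, 61.0, 58.0, 59.0, 56.0, 57.0, 39.0]
[60.0, 57.0, 63.0, 60.0, 59.0, 59.0, 61.0, 61.0, 58.0, 39.0]
[56.0, 58.0, 60.0, 58.0, 62.0, 56.0, 57.0, 58.0, 56.0, 42.0]
[57.0, 59.0, 60.0, 61.0, 57.0, 54.0, 61.0, 56.0, 59.0, 36.0]
[62.0, 61.0, 57.0, 58.0, 57.0, 57.0, 58.0, 56.0, 55.0, 42.0]
115.23266442276002 217.18505836401226
```

jog_arm([
  {"slide": [6,0,0],"yaw": 0},
  {"slide": [16,0,0],"yaw": 0},
  {"slide": [30,0,0],"yaw": 0},
  {"slide": [46,0,0],"yaw": 0},
  {"slide": [62,0,0],"yaw": 0},
  {"slide": [78,0,0],"yaw": 0},
  {"slide": [94,0,0],"yaw": 0},
  {"slide": [108,0,0],"yaw": 0},
  {"slide": [114,0,-15],"yaw": 0},
  {"slide": [114,0,-40],"yaw": 0},
])

```text
t: 23.45
tcp_pos: [428.4, 316.9, 118.6]
tcp_rot: [[-0.992, 0.122, -0.005], [0.122, 0.992, 0.019], [0.008, 0.018, -1.0]]
contact_force: [-0.1, 0.8, -1.7]
opening: 23.9
```

```bash
python3 - <<'E'
from fit import *
plan((381.4,-219.9,110),145.1)
snap('top','t11');crop('t11',80,120,240,260,5,'c24');crop('t11',255,120,400,260,5,'c25')
E
```

```text
t23.45 pos [428.4 316.9 118.6] th 172.98 open 23.9 F [-0.1  0.8 -1.7] | slide [ -19.1 -538.5   -1.2] yaw 0.487 rad (27.9 deg)
```

View pics/c24.png

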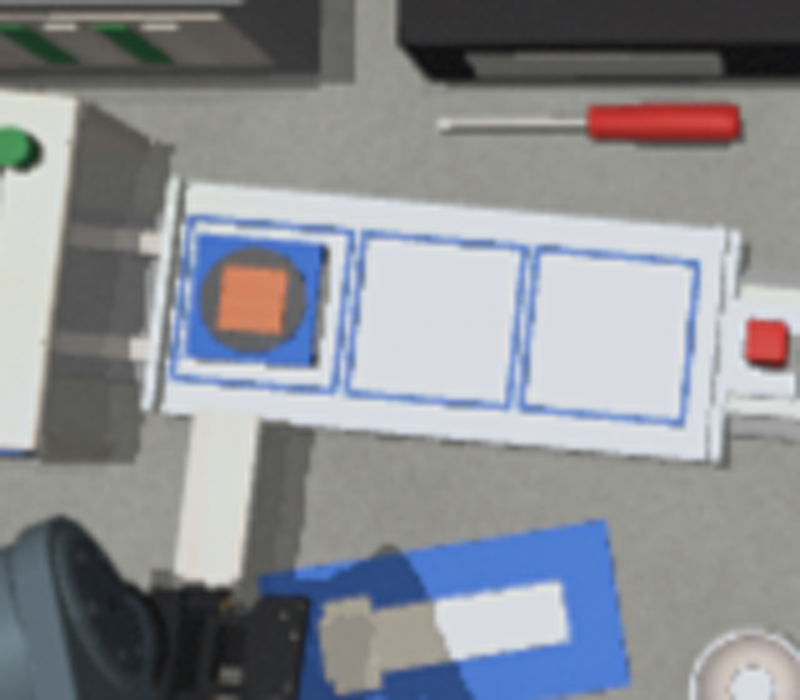

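View pics/c25.png

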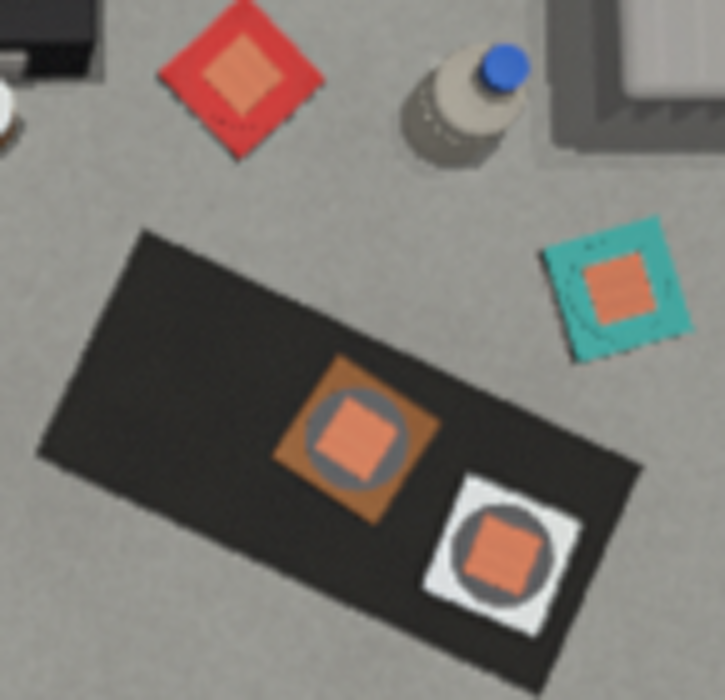

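The blue plate sits well inside square 2 (crop (260,300)). Amber and white haven't moved. Amber is next.

jog_arm([
  {"slide": [-1,-30,0],"yaw": 0.03},
  {"slide": [-3,-88,0],"yaw": 0.08},
  {"slide": [-5,-148,0],"yaw": 0.13},
  {"slide": [-8,-208,0],"yaw": 0.19},
  {"slide": [-10,-268,0],"yaw": 0.24},
  {"slide": [-12,-328,0],"yaw": 0.3},
  {"slide": [-14,-388,-1],"yaw": 0.35},
  {"slide": [-16,-448,-1],"yaw": 0.4},
  {"slide": [-18,-505,-1],"yaw": 0.46},
  {"slide": [-19,-538,-1],"yaw": 0.487},
])

```text
t: 24.75
tcp_pos: [384.3, -221.7, 113.2]
tcp_rot: [[-0.818, 0.576, 0.003], [0.576, 0.817, 0.019], [0.009, 0.017, -1.0]]
contact_force: [0.1, -0.2, -2.1]
opening: 24.0
```

```bash
python3 - <<'E'
from fit import *
plan((381.4,-219.9,39),145.1)
snap('top','t12');crop('t12',255,160,375,280,6,'c26')
E
```

```text
t24.75 pos [ 384.3 -221.7  113.2] th 144.85 open 24.0 F [ 0.1 -0.2 -2.1] | slide [ 2.8 -1.4 74.2] yaw -0.004 rad (-0.3 deg)
```

View pics/c26.png

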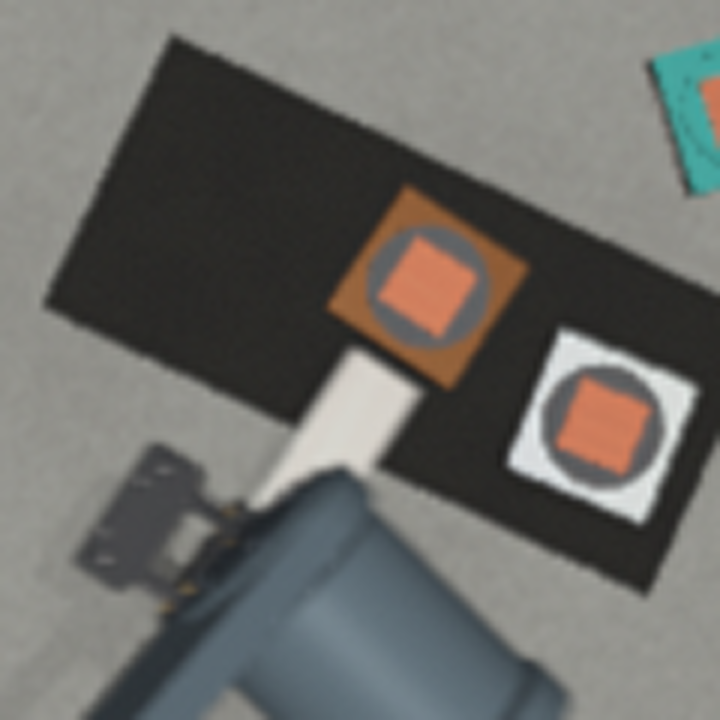

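```bash
python3 - <<'E'
from fit import *
P,c,L,a,m=rect([(354,345),(425,388),(372,468),(297,427)],255,160,6,85);print(P.round(1),L,a,m)
tip=(P[0]+P[1])/2; d=tip-np.array([384.3,-221.7]); print(tip,np.hypot(*d),np.degrees(np.arctan2(d[1],d[0])))
P,c,L,a,m=rect([(406,184),(530,267),(450,391),(327,308)],255,160,6,20);print(c.round(1),L,a,m)
u=np.array([np.cos(np.radians(m)),np.sin(np.radians(m))]);n=np.array([-u[1],u[0]])
print('tip along,perp',(tip-c)@u,(tip-c)@n,'final post',c-97*u)
p,dd=load('t12')
for y,x in [(420,345),(400,360),(375,380),(440,330)]:
    uu,vv=int(255+x/6),int(160+y/6); print(w('top',uu,vv,d=float(dd[vv,uu])).round(1))
E
```

```text
[[ 512.9 -280.4]
 [ 490.3 -316.8]
 [ 449.4 -288.2]
 [ 470.9 -249.9]] [42.8 49.9 44.  51.9] [-121.9  145.    60.7  -36.1] -33.05569523109766
[ 501.60638585 -298.58627507] 140.2579318798161 -33.24208740832794
[ 545.9 -332.9] [81.4 81.4 80.5 81.2] [-124.7  145.7   55.2  -33.7] -34.35324165952565
tip along,perp -55.93311508780672 3.3113425359336954 final post [ 465.83405277 -278.14626011]
[ 473.  -274.6   84.4]
[ 485.3 -284.9   80.4]
[ 497.5 -293.9   84.5]
[ 463.8 -268.3   83.5]
```

jog_arm([
  {"slide": [0,-1,12],"yaw": 0.01},
  {"slide": [0,-2,26],"yaw": 0.02},
  {"slide": [0,-2,40],"yaw": 0.02},
  {"slide": [0,-2,53],"yaw": 0.02},
  {"slide": [0,-2,64],"yaw": 0.02},
  {"slide": [0,-2,72],"yaw": 0.02},
  {"slide": [0,-2,74],"yaw": 0.02},
  {"slide": [0,-2,74],"yaw": 0.02},
  {"slide": [0,-2,74],"yaw": 0.02},
  {"slide": [0,-2,74],"yaw": 0.02},
])

```text
t: 26.05
tcp_pos: [383.8, -225.4, 39.9]
tcp_rot: [[-0.805, 0.593, 0.004], [0.593, 0.805, 0.016], [0.006, 0.015, -1.0]]
contact_force: [-0.0, 0.8, -1.2]
opening: 23.8
```

```bash
python3 - <<'E'
from fit import *
plan((465.8,-278.1,39),144.0)
snap('scene','s13');crop('s13',90,160,250,290,5,'c27')
E
```

```text
t26.05 pos [ 383.8 -225.4   39.9] th 143.62 open 23.8 F [-0.   0.8 -1.2] | slide [-97.3   6.2   0.4] yaw -0.007 rad (-0.4 deg)
```

View pics/c27.png

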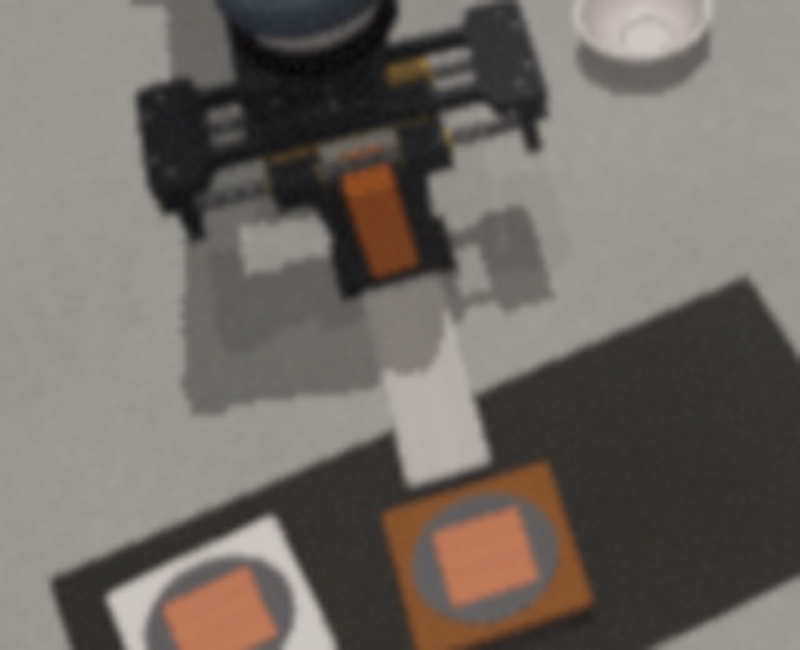

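jog_arm([
  {"slide": [0,2.8,0],"yaw": -0.015},
  {"slide": [-4,2.9,0],"yaw": -0.015},
  {"slide": [-14,3.3,0],"yaw": -0.015},
  {"slide": [-28,3.8,0],"yaw": -0.015},
  {"slide": [-44,4.3,0],"yaw": -0.015},
  {"slide": [-60,4.9,0],"yaw": -0.015},
  {"slide": [-76,5.5,0],"yaw": -0.015},
  {"slide": [-90,6,0],"yaw": -0.015},
  {"slide": [-97,6.2,0],"yaw": -0.015},
  {"slide": [-97,6.2,0],"yaw": -0.015},
])

```text
t: 27.35
tcp_pos: [465.8, -278.1, 39.2]
tcp_rot: [[-0.814, 0.581, 0.004], [0.581, 0.814, 0.016], [0.006, 0.015, -1.0]]
contact_force: [-0.1, -0.1, -0.7]
opening: 23.5
```

```bash
python3 - <<'E'
from fit import *
plan((465.8,-278.1,39),144.0)
snap('scene','s14');crop('s14',90,160,250,290,5,'c28')
E
```

```text
t27.35 pos [ 465.8 -278.1   39.2] th 144.49 open 23.5 F [-0.1 -0.1 -0.7] | slide [-0.  -0.   0.2] yaw 0.008 rad (0.5 deg)
```

View pics/c28.png

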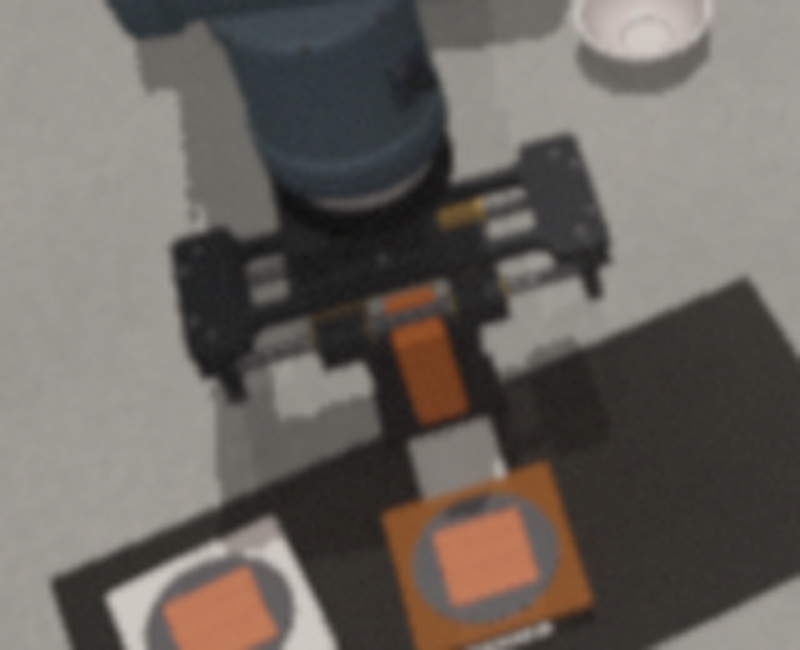

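jog_arm([
  {"slide": [0,0,-2],"yaw": 0},
  {"slide": [0,0,-4],"yaw": 0},
  {"slide": [0,0,-6],"yaw": 0},
  {"slide": [0,0,-8],"yaw": 0},
  {"slide": [0,0,-11],"yaw": 0},
  {"slide": [0,0,-17],"yaw": 0},
  {"slide": [0,0,-26],"yaw": 0},
  {"slide": [0,0,-38],"yaw": 0},
  {"slide": [0,0,-52],"yaw": 0},
  {"slide": [0,0,-64],"yaw": 0},
])

```text
t: 28.65
tcp_pos: [465.4, -279.0, 104.5]
tcp_rot: [[-0.814, 0.581, 0.004], [0.581, 0.814, 0.016], [0.006, 0.015, -1.0]]
contact_force: [-0.1, 0.5, -2.2]
opening: 23.7
```

```bash
python3 - <<'E'
from fit import *
plan((530.5,192.3,175),172.7)
plan((496,-50,175),158)
snap('scene','s15');crop('s15',90,160,250,290,5,'c29')
E
```

```text
t28.65 pos [ 465.4 -279.   104.5] th 144.49 open 23.7 F [-0.1  0.5 -2.2] | slide [221.2 422.4 -62.9] yaw -0.492 rad (-28.2 deg)
t28.65 pos [ 465.4 -279.   104.5] th 144.49 open 23.7 F [-0.1  0.5 -2.2] | slide [108.5 205.2 -66.8] yaw -0.236 rad (-13.5 deg)
```

View pics/c29.png

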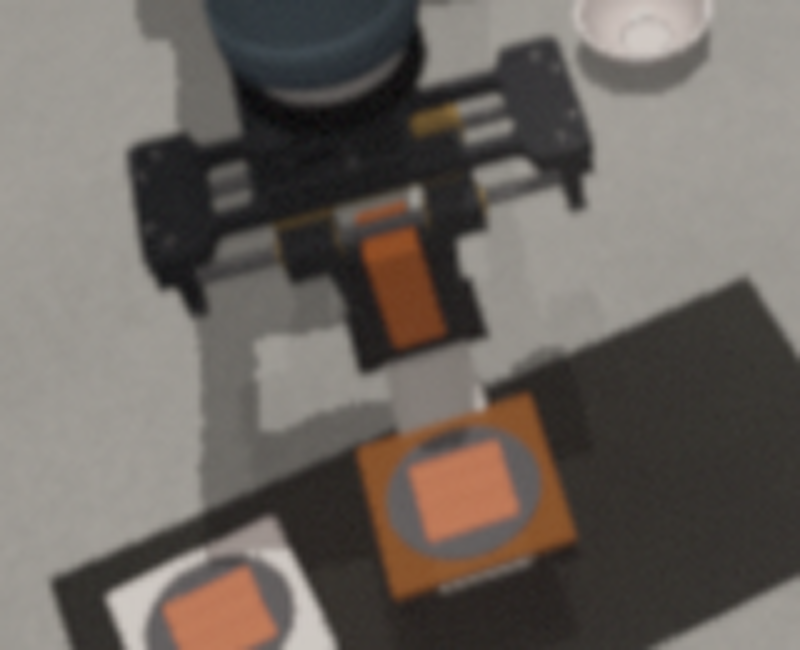

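The amber plate is lifted level on the blade. I'm carrying it to bay1.

jog_arm([
  {"slide": [3,6,-12],"yaw": -0.006},
  {"slide": [10,19,-26],"yaw": -0.02},
  {"slide": [21,40,-40],"yaw": -0.045},
  {"slide": [34,65,-52],"yaw": -0.075},
  {"slide": [48,92,-61],"yaw": -0.105},
  {"slide": [63,120,-66],"yaw": -0.137},
  {"slide": [78,148,-67],"yaw": -0.17},
  {"slide": [91,172,-67],"yaw": -0.2},
  {"slide": [102,192,-67],"yaw": -0.222},
  {"slide": [108,205,-67],"yaw": -0.236},
])

```text
t: 29.95
tcp_pos: [496.7, -49.1, 176.8]
tcp_rot: [[-0.928, 0.372, 0.006], [0.372, 0.928, 0.014], [-0.0, 0.015, -1.0]]
contact_force: [-0.4, -0.1, -1.6]
opening: 24.1
```

```bash
python3 - <<'E'
from fit import *
plan((530.5,192.3,175),172.7)
E
```

```text
t29.95 pos [496.7 -49.1 176.8] th 158.16 open 24.1 F [-0.4 -0.1 -1.6] | slide [ 58.5 236.6   5.4] yaw -0.254 rad (-14.5 deg)
```

jog_arm([
  {"slide": [3,10,0],"yaw": -0.01},
  {"slide": [8,32,1],"yaw": -0.034},
  {"slide": [16,64,2],"yaw": -0.068},
  {"slide": [25,100,3],"yaw": -0.107},
  {"slide": [34,136,4],"yaw": -0.146},
  {"slide": [42,170,5],"yaw": -0.183},
  {"slide": [50,200,5],"yaw": -0.215},
  {"slide": [55,222,5],"yaw": -0.238},
  {"slide": [58,234,5],"yaw": -0.25},
  {"slide": [58,236,5],"yaw": -0.254},
])

```text
t: 31.2
tcp_pos: [530.7, 191.8, 175.3]
tcp_rot: [[-0.992, 0.126, 0.006], [0.126, 0.992, 0.014], [-0.004, 0.014, -1.0]]
contact_force: [0.4, -0.4, -1.0]
opening: 23.8
```

```bash
python3 - <<'E'
from fit import *
plan((530.5,192.3,90),172.7)
snap('top','t16');crop('t16',100,120,260,260,5,'c30')
E
```

```text
t31.20 pos [530.7 191.8 175.3] th 172.75 open 23.8 F [ 0.4 -0.4 -1. ] | slide [ 0.6 -0.8 85.3] yaw 0.001 rad (0.1 deg)
```

View pics/c30.png

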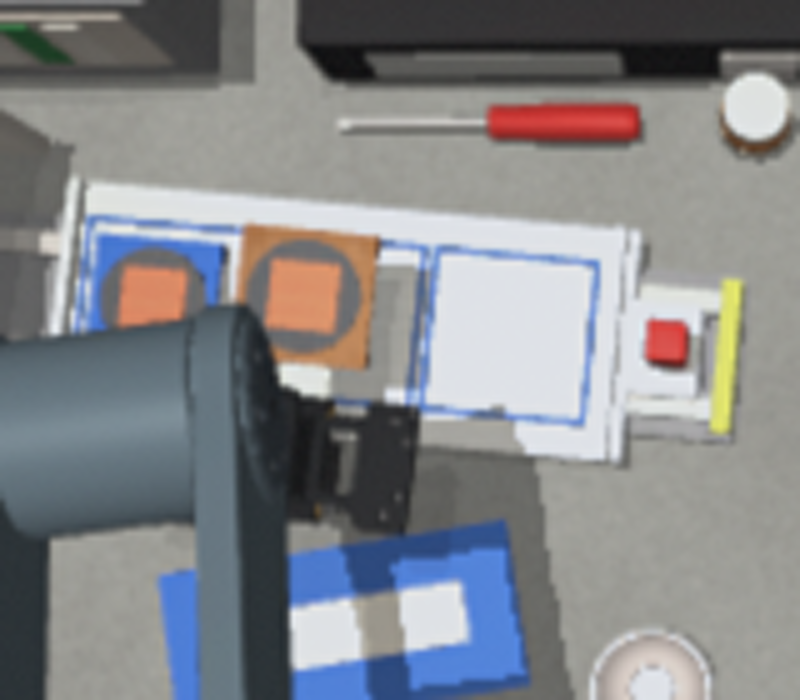

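```bash
python3 - <<'E'
from fit import *
P,c,L,a,m=rect([(245,224),(379,236),(365,370),(231,358)],100,120,5,150.5);print(c.round(1),L,a,m)
print(c-np.array([627,183]))
E
```

```text
[628.  180.2] [79.3 79.9 78.8 79.8] [-95.6 174.4  84.3  -5.2] -5.522759881411205
[ 1.01352117 -2.77683032]
```

jog_arm([
  {"slide": [0.5,1,6],"yaw": 0},
  {"slide": [1,1.6,17],"yaw": 0},
  {"slide": [1.5,1.6,30],"yaw": 0},
  {"slide": [1.5,1.6,44],"yaw": 0},
  {"slide": [1.5,1.6,57],"yaw": 0},
  {"slide": [1.5,1.6,68],"yaw": 0},
  {"slide": [1.5,1.6,77],"yaw": 0},
  {"slide": [1.5,1.6,83],"yaw": 0},
  {"slide": [1.5,1.6,85],"yaw": 0},
  {"slide": [1.5,1.6,85],"yaw": 0},
])

```text
t: 32.5
tcp_pos: [530.1, 194.5, 90.5]
tcp_rot: [[-0.992, 0.127, 0.006], [0.127, 0.992, 0.014], [-0.004, 0.015, -1.0]]
contact_force: [0.1, -0.6, -1.3]
opening: 23.7
```

```bash
python3 - <<'E'
from fit import *
plan((530.5,192.3,77),172.7)
snap('top','t17');crop('t17',100,120,260,260,5,'c31')
E
```

```text
t32.50 pos [530.1 194.5  90.5] th 172.73 open 23.7 F [ 0.1 -0.6 -1.3] | slide [-0.6 -2.3 13.5] yaw 0.000 rad (0.0 deg)
```

View pics/c31.png

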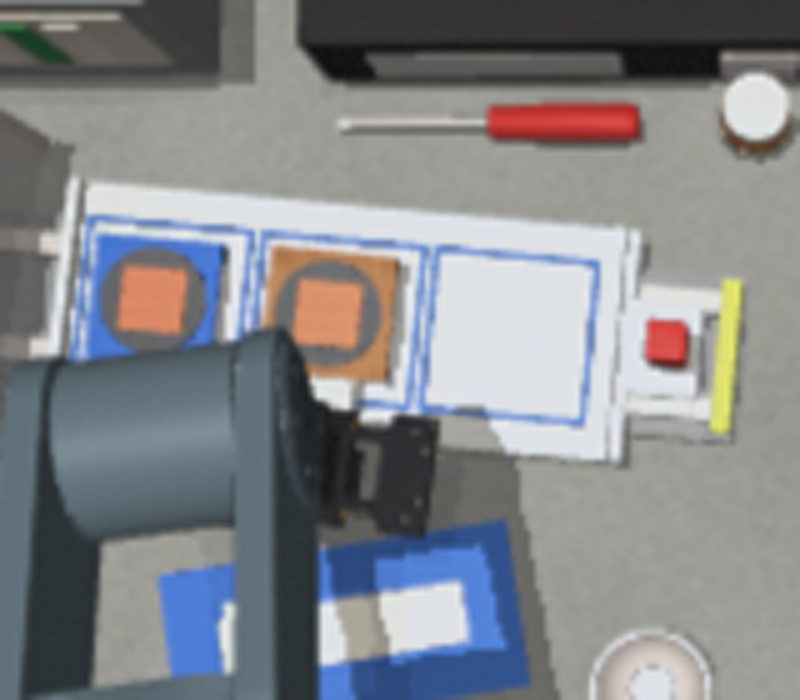

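Amber hangs centred over square 1 (crop (330,312)). I'm lowering it and withdrawing.

jog_arm([
  {"slide": [0,0,2],"yaw": 0},
  {"slide": [0,0,4],"yaw": 0},
  {"slide": [0,0,6],"yaw": 0},
  {"slide": [0,0,8],"yaw": 0},
  {"slide": [0,0,9.5],"yaw": 0},
  {"slide": [0,0,11],"yaw": 0},
  {"slide": [0,0,12.5],"yaw": 0},
  {"slide": [0,0,14],"yaw": 0},
  {"slide": [0,0,14],"yaw": 0},
  {"slide": [0,0,14],"yaw": 0},
])

```text
t: 33.8
tcp_pos: [530.4, 194.7, 76.7]
tcp_rot: [[-0.992, 0.127, 0.006], [0.127, 0.992, 0.014], [-0.005, 0.015, -1.0]]
contact_force: [-0.6, 0.3, -1.8]
opening: 23.5
```

```bash
python3 - <<'E'
from fit import *
plan((530.5-114,192.3+11,77),172.7)
p,dd=snap('top','t18')
z=[w('top',u,v,d=float(dd[v,u]))[2] for v in range(174,192,2) for u in range(158,176,2)]
print(np.mean(z),np.std(z))
snap('scene','s18');crop('s18',270,110,370,190,7,'c32')
E
```

```text
t33.80 pos [530.4 194.7  76.7] th 172.73 open 23.5 F [-0.6  0.3 -1.8] | slide [114.   -5.8  -0.9] yaw 0.000 rad (0.0 deg)
86.51664740602799 153.13424372487944
```

View pics/c32.png

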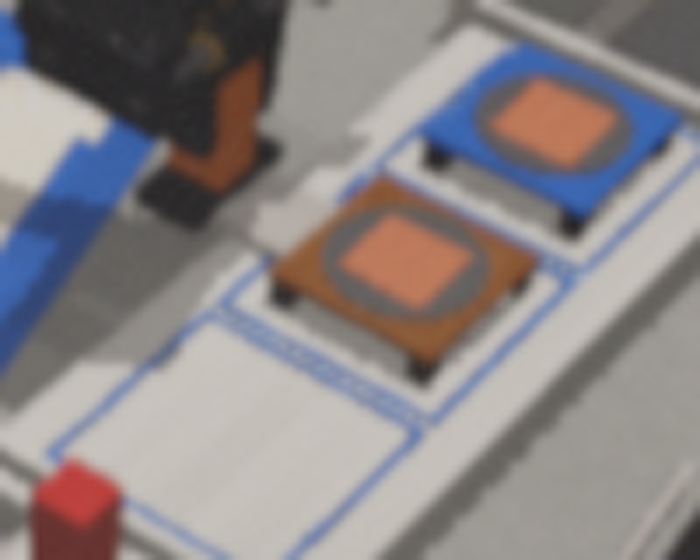

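jog_arm([
  {"slide": [0,0,1.5],"yaw": 0},
  {"slide": [10,0,1.5],"yaw": 0},
  {"slide": [24,-0.5,1.5],"yaw": 0},
  {"slide": [40,-1,1.5],"yaw": 0},
  {"slide": [56,-1.5,1.5],"yaw": 0},
  {"slide": [74,-2,1.5],"yaw": 0},
  {"slide": [92,-2.5,1.5],"yaw": 0},
  {"slide": [108,-3,1.5],"yaw": 0},
  {"slide": [116,-3,-15],"yaw": 0},
  {"slide": [116,-3,-40],"yaw": 0},
])

```text
t: 35.15
tcp_pos: [412.6, 205.8, 115.8]
tcp_rot: [[-0.992, 0.126, 0.004], [0.126, 0.992, 0.013], [-0.002, 0.014, -1.0]]
contact_force: [0.5, 0.8, -1.0]
opening: 23.4
```

```bash
python3 - <<'E'
from fit import *
plan((330,-280,115),156)
snap('top','t19');crop('t19',100,120,260,260,5,'c33');crop('t19',255,120,400,260,5,'c34')
E
```

```text
t35.15 pos [412.6 205.8 115.8] th 172.76 open 23.4 F [ 0.5  0.8 -1. ] | slide [  20.7 -492.3   -6. ] yaw 0.293 rad (16.8 deg)
```

View pics/c33.png

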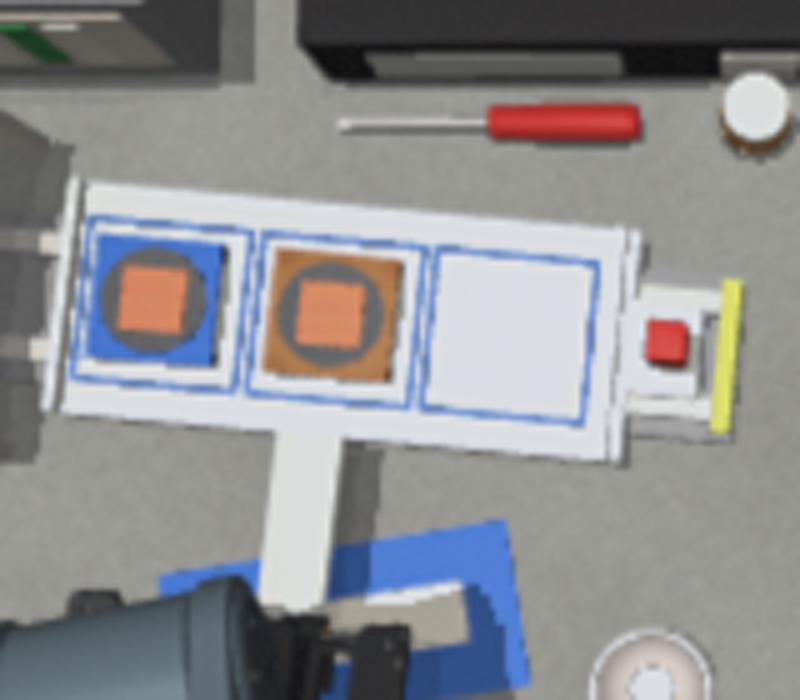

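View pics/c34.png

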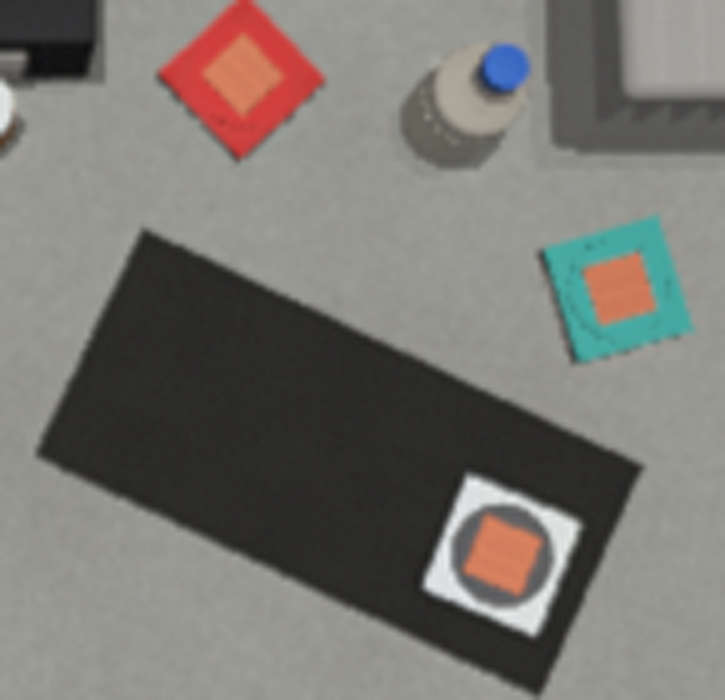

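```bash
python3 - <<'E'
from fit import *
plan((285,-350,112),156)
E
```

```text
t35.20 pos [415.4 206.4 119.6] th 172.77 open 23.6 F [2.5 2.4 0.1] | slide [  59.4 -568.4   -2. ] yaw 0.293 rad (16.8 deg)
```

jog_arm([
  {"slide": [3,-30,0],"yaw": 0.015},
  {"slide": [9,-88,0],"yaw": 0.045},
  {"slide": [16,-148,0],"yaw": 0.076},
  {"slide": [22,-208,-1],"yaw": 0.107},
  {"slide": [28,-268,-1],"yaw": 0.138},
  {"slide": [34,-328,-1],"yaw": 0.169},
  {"slide": [41,-388,-1],"yaw": 0.2},
  {"slide": [47,-448,-2],"yaw": 0.231},
  {"slide": [53,-508,-2],"yaw": 0.262},
  {"slide": [58,-550,-2],"yaw": 0.285},
])

```text
t: 36.45
tcp_pos: [287.7, -334.3, 112.2]
tcp_rot: [[-0.916, 0.402, 0.011], [0.402, 0.915, 0.013], [-0.004, 0.016, -1.0]]
contact_force: [0.6, 0.2, -1.9]
opening: 23.8
```

```bash
python3 - <<'E'
from fit import *
plan((285,-350,39),156)
s=readout.get_state();print(np.array(s['tcp_rot']).round(4), s['tcp_pos'])
snap('top','t20');crop('t20',285,180,405,300,6,'c35')
E
```

```text
t36.45 pos [ 287.7 -334.3  112.2] th 156.28 open 23.8 F [ 0.6  0.2 -1.9] | slide [ -3.5 -16.6  73. ] yaw 0.005 rad (0.3 deg)
[[-0.9155  0.4022  0.0107]
 [ 0.4023  0.9154  0.0133]
 [-0.0045  0.0165 -0.9999]] [ 287.70193231 -334.33522828  112.23792777]
```

View pics/c35.png

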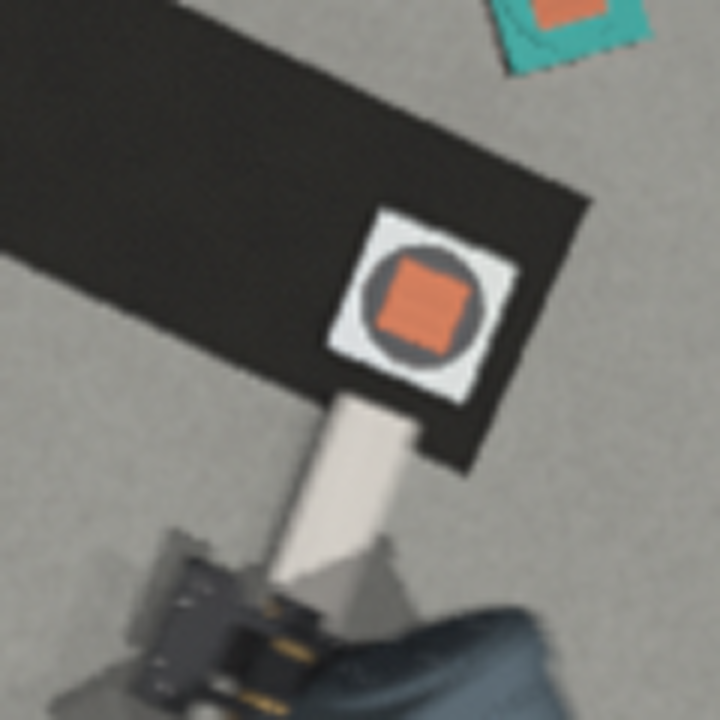

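```bash
python3 - <<'E'
from fit import *
P,c,L,a,m=rect([(380,207),(520,268),(465,405),(327,346)],285,180,6,20);print(c.round(1),L,a,m)
u=np.array([np.cos(np.radians(m)),np.sin(np.radians(m))]);print('pre',c-198*u,'final',c-97*u)
q=c-198*u
plan((q[0],q[1],80),180+m-1.4)
E
```

```text
[ 469.2 -426.4] [83.1 80.8 81.2 81.5] [-114.2  156.    66.2  -22.6] -23.644259459106802
pre [ 287.77504033 -347.02149236] final [ 380.29641326 -387.52822702]
t36.50 pos [ 287.2 -338.8  112.9] th 156.17 open 23.7 F [-3.  -4.6 -0.5] | slide [-3.7 -7.7 32.8] yaw 0.021 rad (1.2 deg)
```

jog_arm([
  {"slide": [-1,-3,6],"yaw": 0.006},
  {"slide": [-2,-6,14],"yaw": 0.013},
  {"slide": [-3.5,-9,22],"yaw": 0.015},
  {"slide": [-3.5,-9,29],"yaw": 0.015},
  {"slide": [-3.5,-9,33],"yaw": 0.015},
  {"slide": [-3.5,-9,33],"yaw": 0.015},
  {"slide": [-3.5,-9,33],"yaw": 0.015},
  {"slide": [-3.5,-9,33],"yaw": 0.015},
  {"slide": [-3.5,-9,33],"yaw": 0.015},
  {"slide": [-3.5,-9,33],"yaw": 0.015},
])

```text
t: 37.75
tcp_pos: [287.1, -348.2, 79.9]
tcp_rot: [[-0.909, 0.418, 0.011], [0.418, 0.909, 0.009], [-0.006, 0.013, -1.0]]
contact_force: [0.4, -0.4, -1.7]
opening: 23.5
```

```bash
python3 - <<'E'
from fit import *
plan((287.2,-348.4,37),155.4)
snap('top','t21');crop('t21',285,180,405,300,6,'c36')
E
```

```text
t37.75 pos [ 287.1 -348.2   79.9] th 155.31 open 23.5 F [ 0.4 -0.4 -1.7] | slide [ 0.1 -0.6 42.9] yaw -0.002 rad (-0.1 deg)
```

View pics/c36.png

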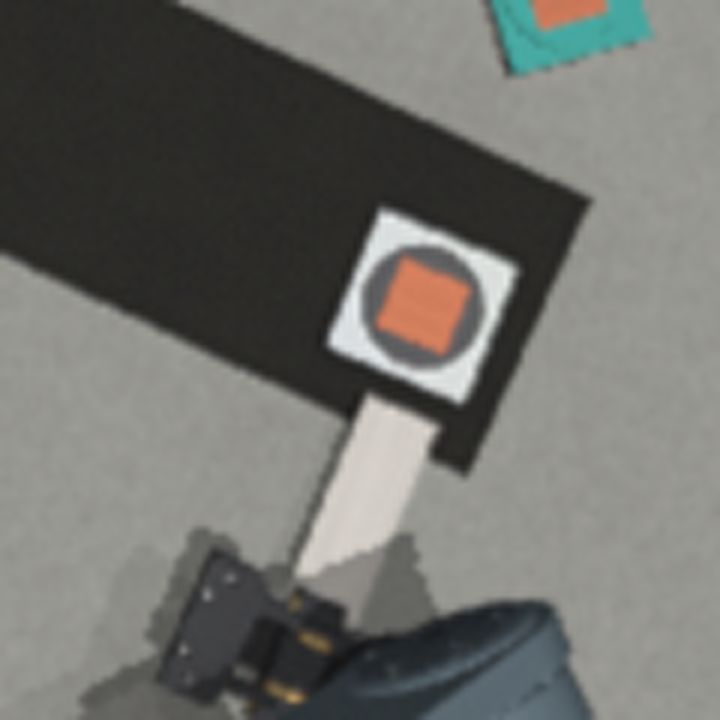

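```bash
python3 - <<'E'
from fit import *
P,c,L,a,m=rect([(367,392),(440,429),(398,530),(322,510)],285,180,6,53);print(P.round(1),L,a)
tip=(P[0]+P[1])/2; d=tip-np.array([287.1,-348.2]); print(tip,np.hypot(*d),np.degrees(np.arctan2(d[1],d[0])))
c=np.array([469.2,-426.4]);m=-23.2
u=np.array([np.cos(np.radians(m)),np.sin(np.radians(m))]);n=np.array([-u[1],u[0]])
print('tip',(tip-c)@u,(tip-c)@n)
E
```

```text
[[ 424.5 -386.1]
 [ 404.6 -424.3]
 [ 352.2 -400.3]
 [ 363.1 -360.4]] [43.1 57.7 41.4 66.6] [-117.5  155.4   74.7  -22.8]
[ 414.55831903 -405.24476277] 139.64142669210432 -24.111199313875556
tip -58.557034531019 -2.08112199394705
```

jog_arm([
  {"slide": [0,0.5,6],"yaw": -0.01},
  {"slide": [0,0.5,14],"yaw": -0.01},
  {"slide": [0,0.5,23],"yaw": -0.01},
  {"slide": [0,0.5,32],"yaw": -0.01},
  {"slide": [0,0.5,39],"yaw": -0.01},
  {"slide": [0,0.5,42],"yaw": -0.01},
  {"slide": [0,0.5,43],"yaw": -0.01},
  {"slide": [0,0.5,43],"yaw": -0.01},
  {"slide": [0,0.5,43],"yaw": -0.01},
  {"slide": [0,0.5,43],"yaw": -0.01},
])

```text
t: 39.05
tcp_pos: [287.8, -347.5, 37.1]
tcp_rot: [[-0.913, 0.408, 0.011], [0.409, 0.913, 0.008], [-0.007, 0.012, -1.0]]
contact_force: [-0.6, -0.1, -2.4]
opening: 23.5
```

```bash
python3 - <<'E'
from fit import *
plan((380.1,-388.2,37),155.9)
snap('scene','s22');crop('s22',40,180,200,310,5,'c37')
E
```

```text
t39.05 pos [ 287.8 -347.5   37.1] th 155.89 open 23.5 F [-0.6 -0.1 -2.4] | slide [-100.8    0.6    0.8] yaw -0.000 rad (-0.0 deg)
```

View pics/c37.png

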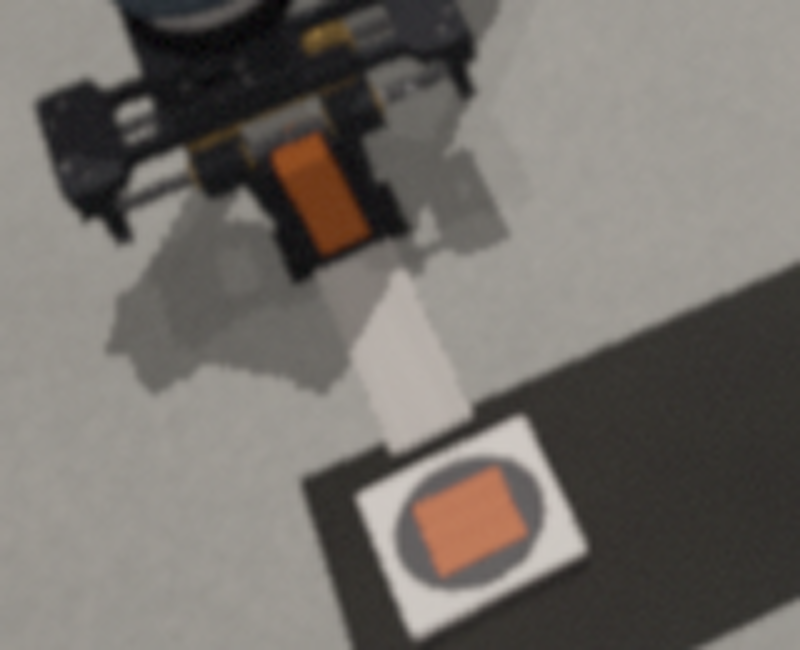

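The tip at crop (432,432) lines up with the middle of the white plate's near edge at (440,455). I'm inserting.

jog_arm([
  {"slide": [-6,0,0],"yaw": 0},
  {"slide": [-18,0,0],"yaw": 0},
  {"slide": [-32,0,0],"yaw": 0},
  {"slide": [-46,0.3,0],"yaw": 0},
  {"slide": [-60,0.3,0.5],"yaw": 0},
  {"slide": [-74,0.5,0.5],"yaw": 0},
  {"slide": [-88,0.6,0.8],"yaw": 0},
  {"slide": [-97,0.6,0.8],"yaw": 0},
  {"slide": [-101,0.6,0.8],"yaw": 0},
  {"slide": [-101,0.6,0.8],"yaw": 0},
])

```text
t: 40.35
tcp_pos: [380.3, -388.1, 36.9]
tcp_rot: [[-0.913, 0.408, 0.011], [0.408, 0.913, 0.009], [-0.006, 0.012, -1.0]]
contact_force: [-0.2, -0.5, -1.8]
opening: 24.3
```

jog_arm([
  {"slide": [0,0,-2],"yaw": 0},
  {"slide": [0,0,-4],"yaw": 0},
  {"slide": [0,0,-6],"yaw": 0},
  {"slide": [0,0,-8],"yaw": 0},
  {"slide": [0,0,-11],"yaw": 0},
  {"slide": [0,0,-15],"yaw": 0},
  {"slide": [0,0,-20],"yaw": 0},
  {"slide": [0,0,-28],"yaw": 0},
  {"slide": [0,0,-36],"yaw": 0},
  {"slide": [0,0,-42],"yaw": 0},
])

```text
t: 41.6
tcp_pos: [379.9, -388.8, 79.7]
tcp_rot: [[-0.913, 0.408, 0.011], [0.408, 0.913, 0.008], [-0.007, 0.012, -1.0]]
contact_force: [0.4, 0.8, -1.7]
opening: 23.7
```

```bash
python3 - <<'E'
from fit import *
plan((440,-180,170),158)
plan((519.7,80.8,175),172.9)
snap('scene','s23');crop('s23',40,180,200,310,5,'c38')
E
```

```text
t41.60 pos [ 379.9 -388.8   79.7] th 155.90 open 23.7 F [ 0.4  0.8 -1.7] | slide [ 29.8 216.1 -88. ] yaw -0.037 rad (-2.1 deg)
t41.60 pos [ 379.9 -388.8   79.7] th 155.90 open 23.7 F [ 0.4  0.8 -1.7] | slide [ 63.5 486.8 -90. ] yaw -0.297 rad (-17.0 deg)
```

View pics/c38.png

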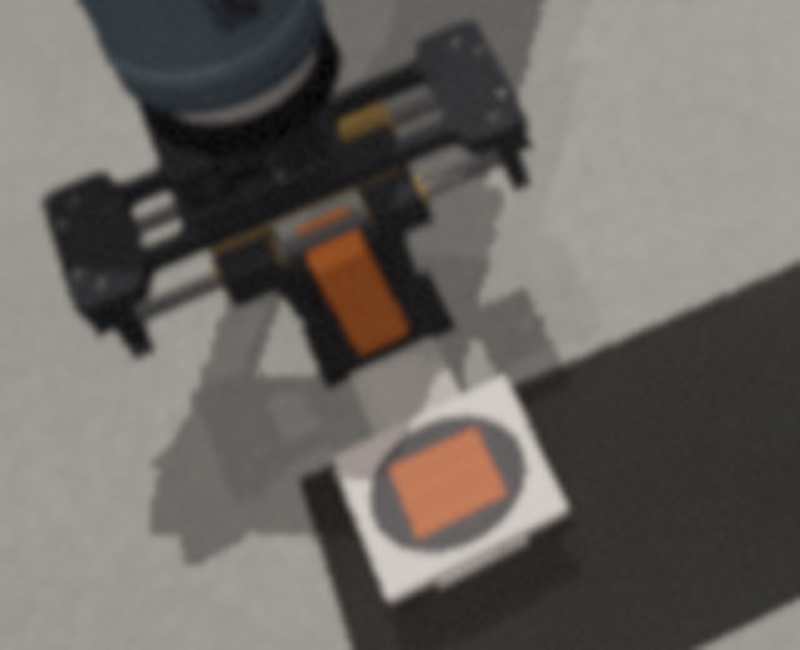

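White is lifted level on the blade. I'm carrying it to bay0.

jog_arm([
  {"slide": [1,8,-10],"yaw": -0.005},
  {"slide": [3,24,-24],"yaw": -0.015},
  {"slide": [6,48,-40],"yaw": -0.03},
  {"slide": [10,78,-56],"yaw": -0.047},
  {"slide": [14,110,-70],"yaw": -0.067},
  {"slide": [18,142,-80],"yaw": -0.087},
  {"slide": [22,174,-86],"yaw": -0.106},
  {"slide": [26,204,-88],"yaw": -0.124},
  {"slide": [30,228,-89],"yaw": -0.139},
  {"slide": [32,246,-90],"yaw": -0.15},
])

```text
t: 42.9
tcp_pos: [450.4, -149.9, 173.6]
tcp_rot: [[-0.964, 0.265, 0.012], [0.265, 0.964, 0.007], [-0.01, 0.01, -1.0]]
contact_force: [-0.0, 0.3, -2.8]
opening: 23.9
```

```bash
python3 - <<'E'
from fit import *
plan((519.7,80.8,175),172.9)
E
```

```text
t42.90 pos [ 450.4 -149.9  173.6] th 164.62 open 23.9 F [-0.   0.3 -2.8] | slide [ -5.7 240.9   1.1] yaw -0.144 rad (-8.3 deg)
```

jog_arm([
  {"slide": [0,10,0],"yaw": -0.006},
  {"slide": [-1,32,0],"yaw": -0.02},
  {"slide": [-1,64,0],"yaw": -0.038},
  {"slide": [-2,100,0],"yaw": -0.06},
  {"slide": [-3,136,0],"yaw": -0.082},
  {"slide": [-4,172,1],"yaw": -0.103},
  {"slide": [-5,204,1],"yaw": -0.122},
  {"slide": [-6,226,1],"yaw": -0.135},
  {"slide": [-6,238,1],"yaw": -0.142},
  {"slide": [-6,241,1],"yaw": -0.144},
])

```text
t: 44.15
tcp_pos: [519.9, 81.3, 175.3]
tcp_rot: [[-0.992, 0.123, 0.012], [0.123, 0.992, 0.007], [-0.011, 0.008, -1.0]]
contact_force: [-0.2, 0.3, -1.5]
opening: 23.6
```

```bash
python3 - <<'E'
from fit import *
plan((519.7,80.8,90),172.9)
snap('top','t24');crop('t24',100,120,260,260,5,'c39')
E
```

```text
t44.15 pos [519.9  81.3 175.3] th 172.93 open 23.6 F [-0.2  0.3 -1.5] | slide [ 1.1 -1.3 85.2] yaw 0.001 rad (0.0 deg)
```

View pics/c39.png

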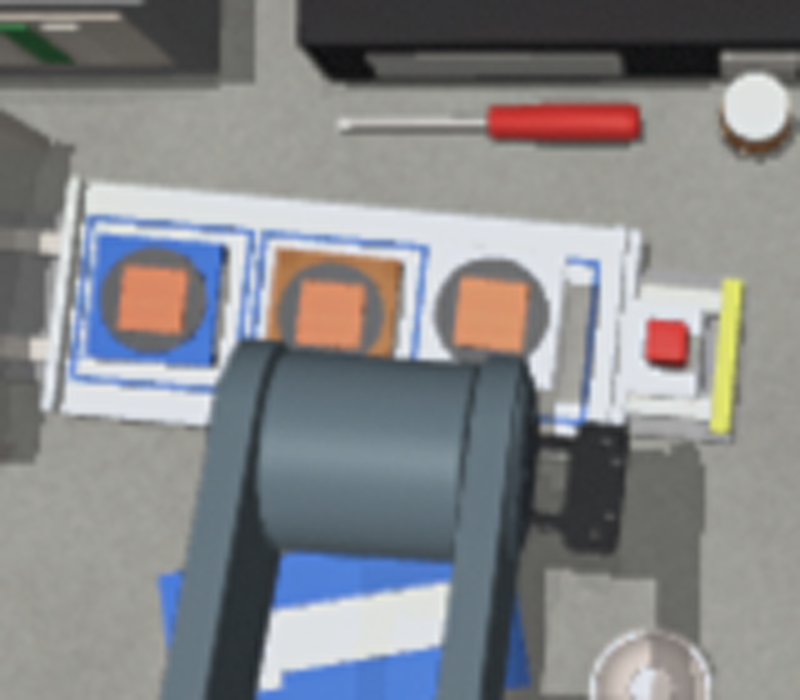

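```bash
python3 - <<'E'
from fit import *
for y in (313,316): print(w('top',(492.5+.5)/5-.5+100,(y+.5)/5-.5+120,154).round(1))
P,c,L,a,m=rect([(456,276),(530,280),(523,353),(452,349)],100,120,5,154);print(c.round(1),L,a,m)
E
```

```text
[617.   69.6 154. ]
[615.2  69.6 154. ]
[616.2  70.9] [43.6 43.4 41.7 43.3] [-93.6 174.5  86.2  -3. ] -3.949556057326972
```

jog_arm([
  {"slide": [0.5,0.3,6],"yaw": 0},
  {"slide": [1,0.5,17],"yaw": 0},
  {"slide": [1,0.5,30],"yaw": 0},
  {"slide": [1,0.5,44],"yaw": 0},
  {"slide": [1,0.5,57],"yaw": 0},
  {"slide": [1,0.5,68],"yaw": 0},
  {"slide": [1,0.5,77],"yaw": 0},
  {"slide": [1,0.5,83],"yaw": 0},
  {"slide": [1,0.5,85],"yaw": 0},
  {"slide": [1,0.5,85],"yaw": 0},
])

```text
t: 45.45
tcp_pos: [520.2, 82.3, 90.3]
tcp_rot: [[-0.992, 0.123, 0.012], [0.124, 0.992, 0.007], [-0.012, 0.009, -1.0]]
contact_force: [0.2, -0.1, -2.0]
opening: 23.6
```

```bash
python3 - <<'E'
from fit import *
plan((519.7,80.8,75),172.9)
snap('top','t25');crop('t25',150,140,260,240,7,'c40')
snap('scene','s25');crop('s25',250,110,350,210,7,'c41')
E
```

```text
t45.45 pos [520.2  82.3  90.3] th 172.90 open 23.6 F [ 0.2 -0.1 -2. ] | slide [ 0.5 -1.7 15.3] yaw 0.000 rad (0.0 deg)
```

View pics/c40.png

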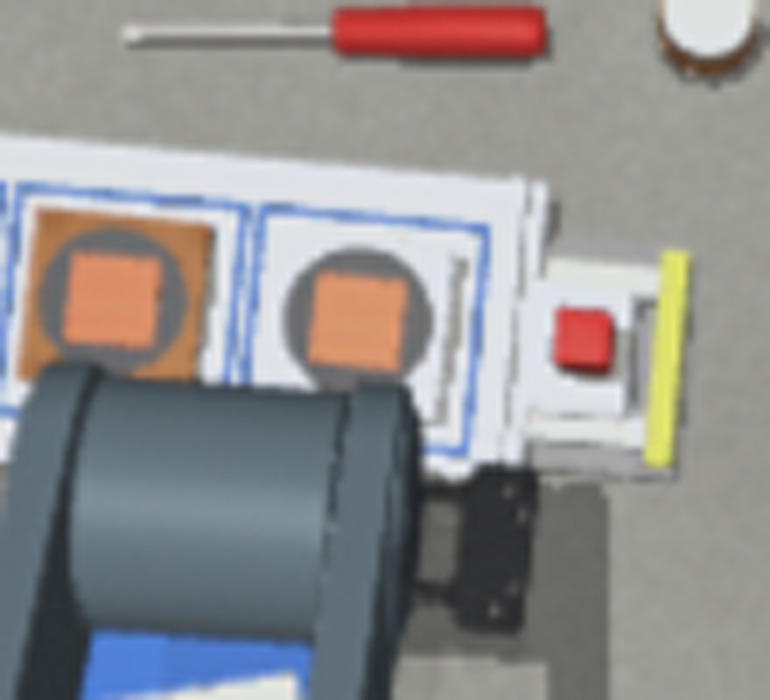

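View pics/c41.png

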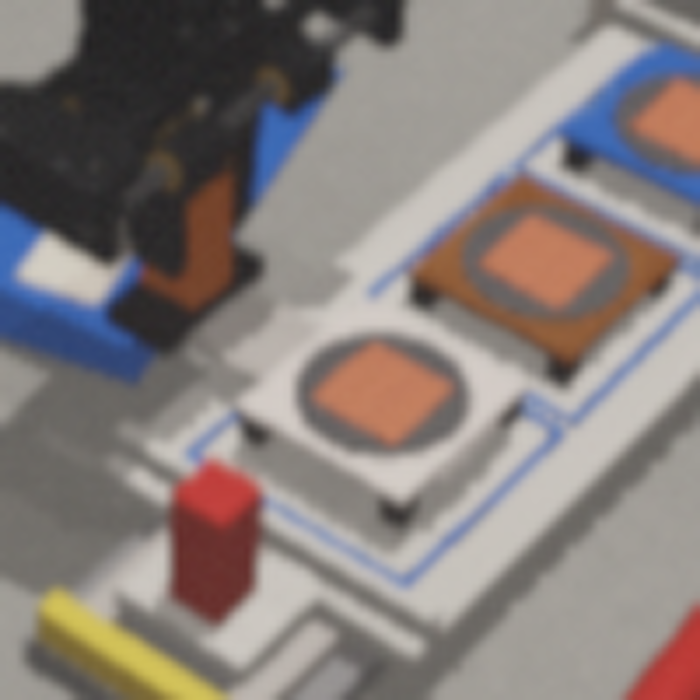

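jog_arm([
  {"slide": [0,0,2],"yaw": 0},
  {"slide": [0,0,4],"yaw": 0},
  {"slide": [0,0,6],"yaw": 0},
  {"slide": [0,0,8],"yaw": 0},
  {"slide": [0,0,10],"yaw": 0},
  {"slide": [0,0,11.5],"yaw": 0},
  {"slide": [0,0,13],"yaw": 0},
  {"slide": [0,0,14.5],"yaw": 0},
  {"slide": [0,0,15],"yaw": 0},
  {"slide": [0,0,15],"yaw": 0},
])

```text
t: 46.8
tcp_pos: [520.6, 82.4, 75.6]
tcp_rot: [[-0.992, 0.123, 0.013], [0.124, 0.992, 0.007], [-0.012, 0.009, -1.0]]
contact_force: [0.5, 0.9, -1.3]
opening: 23.6
```

```bash
python3 - <<'E'
from fit import *
plan((519.7-114,80.8+11,76),172.9)
snap('scene','s26');crop('s26',250,110,350,210,7,'c42')
E
```

```text
t46.80 pos [520.6  82.4  75.6] th 172.90 open 23.6 F [ 0.5  0.9 -1.3] | slide [115.1  -4.9  -1.8] yaw 0.000 rad (0.0 deg)
```

View pics/c42.png

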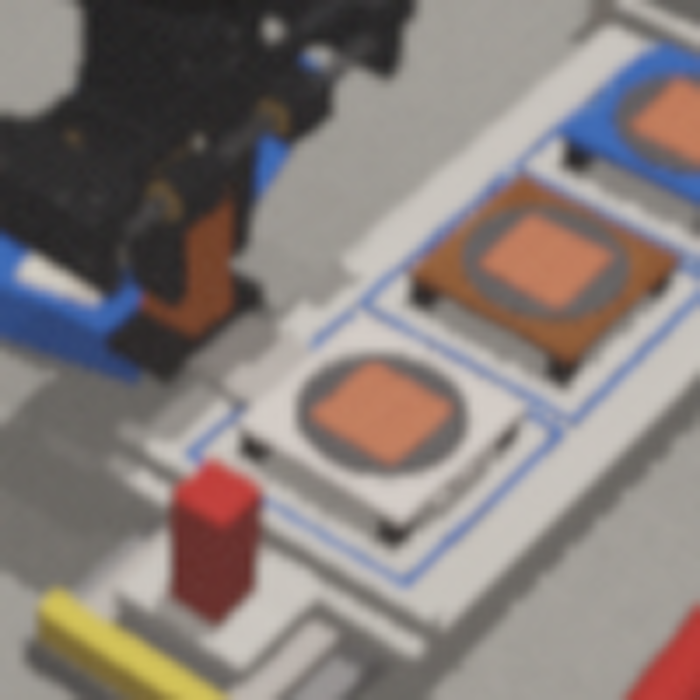

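jog_arm([
  {"slide": [3,0,0],"yaw": 0},
  {"slide": [12,0,0],"yaw": 0},
  {"slide": [26,-0.5,-0.3],"yaw": 0},
  {"slide": [42,-1,-0.5],"yaw": 0},
  {"slide": [58,-1.5,-0.7],"yaw": 0},
  {"slide": [76,-2,-0.9],"yaw": 0},
  {"slide": [94,-2.5,-1.1],"yaw": 0},
  {"slide": [108,-3,-1.3],"yaw": 0},
  {"slide": [116,-3,-15],"yaw": 0},
  {"slide": [116,-3,-45],"yaw": 0},
])

```text
t: 48.1
tcp_pos: [402.0, 93.7, 118.4]
tcp_rot: [[-0.992, 0.123, 0.009], [0.123, 0.992, 0.007], [-0.008, 0.008, -1.0]]
contact_force: [-0.1, -1.1, -1.5]
opening: 23.4
```

```bash
python3 - <<'E'
from fit import *
p,dd=snap('top','t27');crop('t27',90,140,255,275,4.8,'c43')
E
```

```text
(no output)
```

View pics/c43.png

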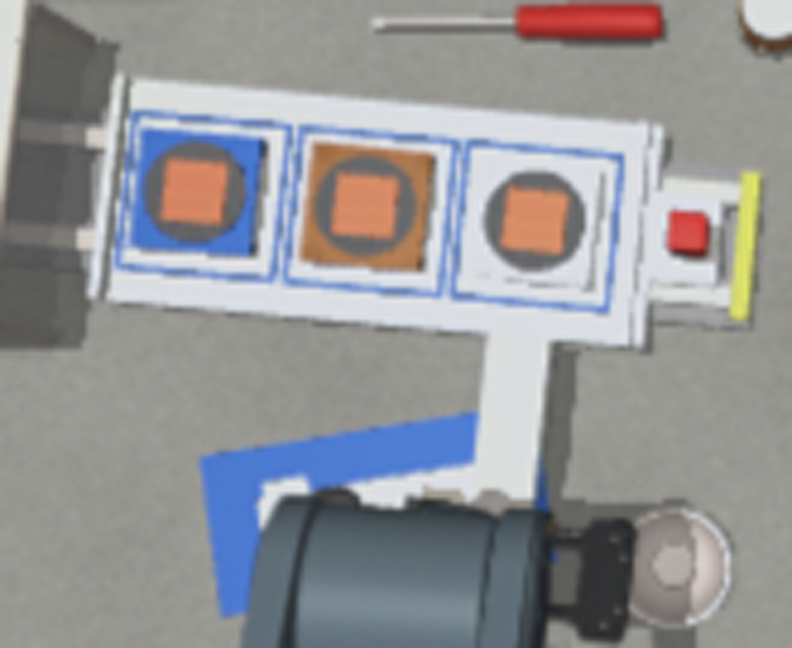

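All three plates sit inside their squares. Next I measure the outline for parking the paddle.

```bash
python3 - <<'E'
from h import *
crop('t11',125,220,215,275,8,'c44')
crop('t20',125,220,215,275,8,'c45')
E
```

```text
(no output)
```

View pics/c45.png

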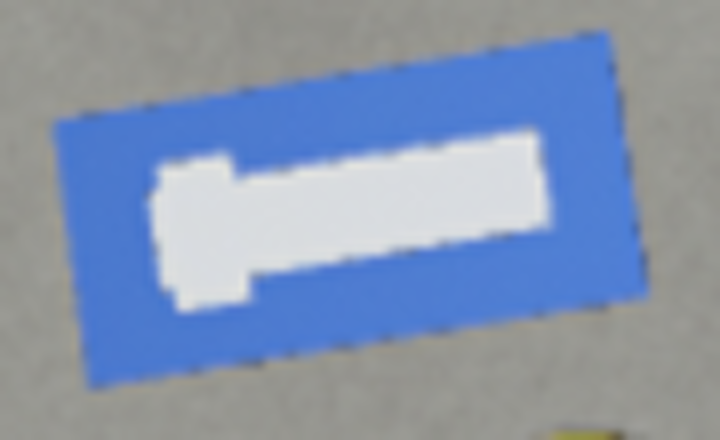

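```bash
python3 - <<'E'
from fit import *
a=lambda q: rect(q,125,220,8,2)
P,c,L,an,m=a([(158,163),(232,152),(251,299),(180,313)]);print('block',c.round(1),L,an)
b=c
P,c,L,an,m=a([(150,193),(539,129),(551,228),(163,291)]);print('blade',P.round(1),c.round(1),L,an,m)
P,c,L,an,m=a([(53,122),(608,32),(650,297),(90,388)]);print('mat',c.round(1),L,an,m)
p,d=load('t20')
c8=p[220:275,125:215].astype(int); mk=(c8.min(2)>190).astype(np.uint8)
cs,_=cv2.findContours(mk,cv2.RETR_EXTERNAL,cv2.CHAIN_APPROX_NONE);k=max(cs,key=cv2.contourArea)
(cx,cy),(ww,hh),ang=cv2.minAreaRect(k);print(cx+125,cy+220,ww,hh,ang)
plan((418,243,130),97.2)
E
```

```text
block [418.6 243.3] [30.3 60.2 29.2 61.6] [ -82.2 -172.   100.4    9. ]
blade [[434.5 265.9]
 [458.7 107.6]
 [418.3 102.6]
 [394.8 260.2]] [426.6 184.1] [160.2  40.7 159.3  40.1] [ -81.3 -173.    98.5    8.3] 8.122772388713038
mat [427.  184.1] [228.9 109.6 229.4 109. ] [ -81.4 -171.    98.5    8.8] 8.70527788922928
168.1216278076172 245.72972869873047 17.5906925201416 48.66210174560547 80.53767395019531
t48.15 pos [405.5  93.6 122.8] th 172.93 open 24.0 F [2.5 1.6 1.1] | slide [  5.8 149.9  -6. ] yaw 1.322 rad (75.7 deg)
```

jog_arm([
  {"slide": [0,5,0],"yaw": 0.08},
  {"slide": [0,18,-1],"yaw": 0.22},
  {"slide": [1,36,-2],"yaw": 0.37},
  {"slide": [2,55,-2],"yaw": 0.53},
  {"slide": [3,75,-3],"yaw": 0.69},
  {"slide": [4,95,-4],"yaw": 0.85},
  {"slide": [5,115,-5],"yaw": 1.01},
  {"slide": [5,132,-5],"yaw": 1.16},
  {"slide": [6,145,-6],"yaw": 1.28},
  {"slide": [6,150,-6],"yaw": 1.327},
])

```text
t: 49.4
tcp_pos: [417.5, 243.7, 129.7]
tcp_rot: [[-0.119, 0.993, 0.017], [0.993, 0.119, 0.007], [0.005, 0.018, -1.0]]
contact_force: [-0.4, 0.6, -1.9]
opening: 23.8
```

```bash
python3 - <<'E'
from fit import *
plan((418,243.4,50),96.9)
s=readout.get_state();print(np.array(s['tcp_rot']).round(4))
E
```

```text
t49.40 pos [417.5 243.7 129.7] th 96.82 open 23.8 F [-0.4  0.6 -1.9] | slide [-0.8 -1.  79.7] yaw -0.001 rad (-0.1 deg)
[[-0.1187  0.9928  0.017 ]
 [ 0.9929  0.1186  0.007 ]
 [ 0.0049  0.0177 -0.9998]]
```

jog_arm([
  {"slide": [-1,-1,10],"yaw": 0},
  {"slide": [-1,-1,24],"yaw": 0},
  {"slide": [-1,-1,38],"yaw": 0},
  {"slide": [-1,-1,52],"yaw": 0},
  {"slide": [-1,-1,65],"yaw": 0},
  {"slide": [-1,-1,75],"yaw": 0},
  {"slide": [-1,-1,81],"yaw": 0},
  {"slide": [-1,-1,83],"yaw": 0},
  {"slide": [-1,-1,83],"yaw": 0},
  {"slide": [-1,-1,83],"yaw": 0},
])

```text
t: 50.65
tcp_pos: [418.4, 243.3, 47.1]
tcp_rot: [[-0.119, 0.993, 0.018], [0.993, 0.119, 0.007], [0.005, 0.019, -1.0]]
contact_force: [-0.4, -0.0, -1.9]
opening: 23.9
```

```bash
python3 - <<'E'
from fit import *
plan((418,243.4,34),96.9)
snap('top','t28');crop('t28',125,220,215,275,8,'c46')
snap('scene','s28');crop('s28',220,90,320,170,7,'c47')
E
```

```text
t50.65 pos [418.4 243.3  47.1] th 96.82 open 23.9 F [-0.4 -0.  -1.9] | slide [ 0.  -0.6 13.1] yaw -0.001 rad (-0.1 deg)
```

View pics/c46.png

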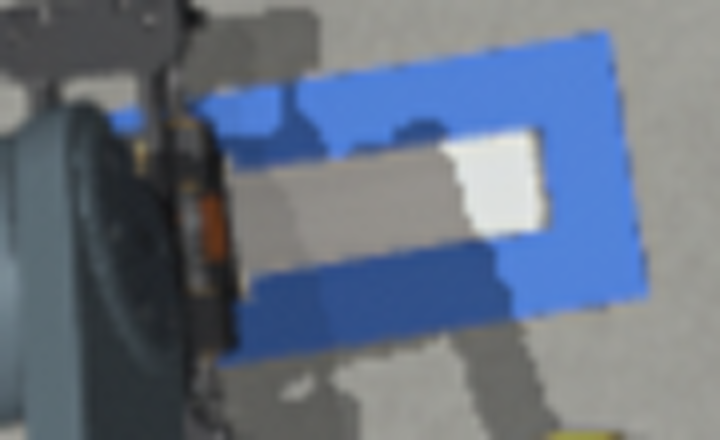

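View pics/c47.png

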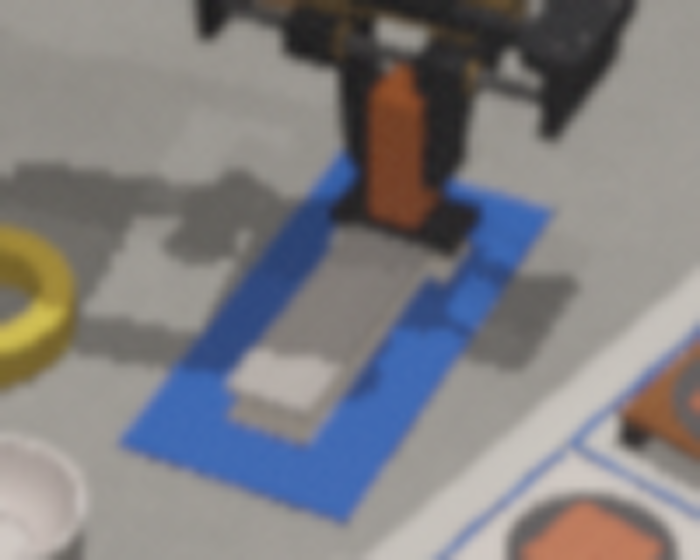

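```bash
python3 - <<'E'
from fit import *
P,c,L,an,m=rect([(440,145),(533,130),(544,233),(468,243)],125,220,8,19.5)
tip=(P[1]+P[2])/2;print(P.round(1),tip.round(1),an,'target tip',np.array([418,243.4])+140*np.array([.147,-.989]))
E
```

```text
[[452.9 145.2]
 [458.5 107.7]
 [417.1 103.2]
 [413.5 133.7]] [437.8 105.4] [ -81.5 -173.8   96.8   16.2] target tip [438.58 104.94]
```

jog_arm([
  {"slide": [0,-0.5,2],"yaw": 0},
  {"slide": [0,-0.5,4],"yaw": 0},
  {"slide": [0,-0.5,6],"yaw": 0},
  {"slide": [0,-0.5,8],"yaw": 0},
  {"slide": [0,-0.5,10],"yaw": 0},
  {"slide": [0,-0.5,11],"yaw": 0},
  {"slide": [0,-0.5,12],"yaw": 0},
  {"slide": [0,-0.5,13],"yaw": 0},
  {"slide": [0,-0.5,13],"yaw": 0},
  {"slide": [0,-0.5,13],"yaw": 0},
])

```text
t: 52.0
tcp_pos: [418.1, 243.4, 34.3]
tcp_rot: [[-0.119, 0.993, 0.018], [0.993, 0.119, 0.007], [0.005, 0.019, -1.0]]
contact_force: [-1.2, -0.6, 2.9]
opening: 23.5
```

jog_arm([
  {"slide": [0,0,0],"yaw": 0},
  {"slide": [0,0,0],"yaw": 0},
  {"slide": [0,0,0],"yaw": 0},
  {"slide": [0,0,0],"yaw": 0},
  {"slide": [0,0,0],"yaw": 0},
  {"slide": [0,0,-5],"yaw": 0},
  {"slide": [0,0,-20],"yaw": 0},
  {"slide": [0,0,-40],"yaw": 0},
  {"slide": [0,0,-65],"yaw": 0},
  {"slide": [0,0,-90],"yaw": 0},
], hand=0.65)

```text
t: 53.25
tcp_pos: [416.8, 242.8, 126.2]
tcp_rot: [[-0.119, 0.993, 0.019], [0.993, 0.119, 0.008], [0.005, 0.02, -1.0]]
contact_force: [-0.1, 0.6, -0.3]
opening: 57.2
```

```bash
python3 - <<'E'
from fit import *
plan((606.5,-30.5,160),84.5)
snap('scene','s29');crop('s29',220,90,320,170,7,'c48')
E
```

```text
t53.25 pos [416.8 242.8 126.2] th 96.82 open 57.2 F [-0.1  0.6 -0.3] | slide [-293.7  156.6  -32.3] yaw 0.215 rad (12.3 deg)
```

View pics/c48.png

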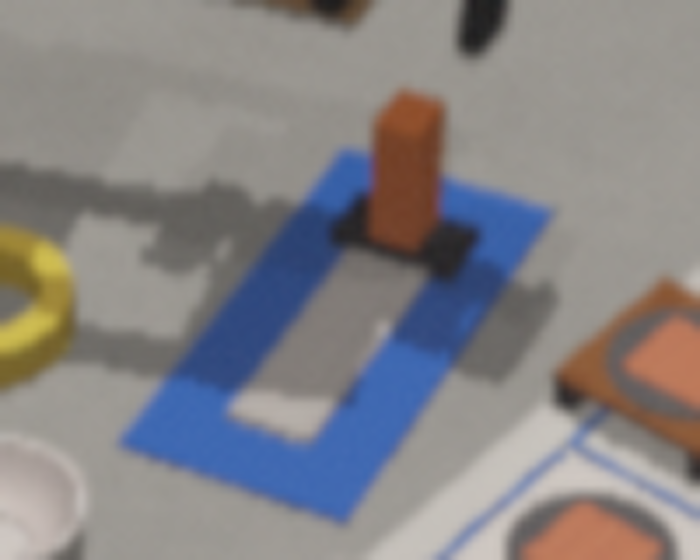

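The paddle now covers its outline. But the amber plate seems to have shifted between the last two scene views, its near foot going from (635,430) to (570,390). I'll check from the top.

```bash
python3 - <<'E'
from fit import *
snap('top','t30');crop('t30',100,130,260,270,5,'c49');crop('s29',270,80,390,190,6,'c50')
E
```

```text
(no output)
```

View pics/c49.png

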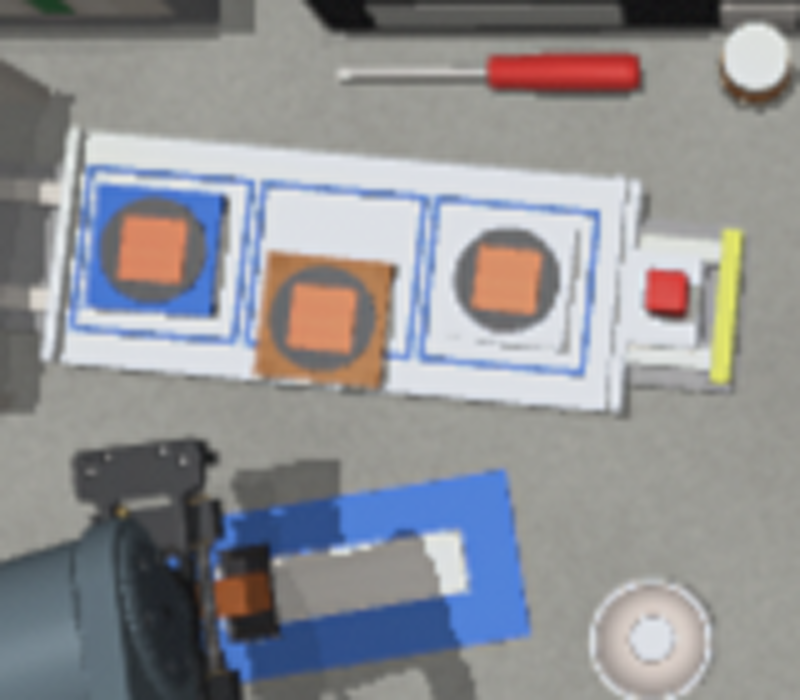

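View pics/c50.png

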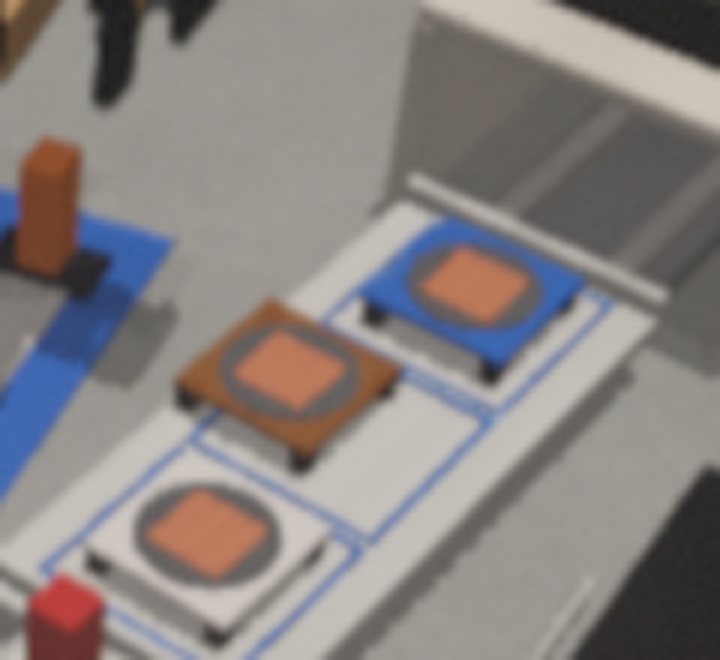

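The amber plate was knocked about 40 mm towards the robot, out of square 1 (crop (325,318)). I'll pick the paddle up again and put the plate back.

jog_arm([
  {"slide": [0,0,12],"yaw": 0},
  {"slide": [0,0,26],"yaw": 0},
  {"slide": [0,0,40],"yaw": 0},
  {"slide": [0,0,54],"yaw": 0},
  {"slide": [0,0,68],"yaw": 0},
  {"slide": [0,0,80],"yaw": 0},
  {"slide": [0,0,88],"yaw": 0},
  {"slide": [0,0,92],"yaw": 0},
  {"slide": [0,0,92],"yaw": 0},
  {"slide": [0,0,92],"yaw": 0},
])

```text
t: 54.6
tcp_pos: [421.5, 244.4, 36.4]
tcp_rot: [[-0.119, 0.993, 0.025], [0.993, 0.119, 0.009], [0.006, 0.026, -1.0]]
contact_force: [-0.0, -0.8, 0.4]
opening: 56.9
```

jog_arm([
  {"slide": [0,0,0],"yaw": 0},
  {"slide": [0,0,0],"yaw": 0},
  {"slide": [0,0,0],"yaw": 0},
  {"slide": [0,0,0],"yaw": 0},
  {"slide": [0,0,0],"yaw": 0},
  {"slide": [0,0,-10],"yaw": 0},
  {"slide": [0,0,-25],"yaw": 0},
  {"slide": [0,0,-45],"yaw": 0},
  {"slide": [0,0,-65],"yaw": 0},
  {"slide": [0,0,-85],"yaw": 0},
], hand=0.1, newtons=40)

```text
t: 55.85
tcp_pos: [419.5, 243.7, 123.0]
tcp_rot: [[-0.119, 0.993, 0.026], [0.993, 0.119, 0.01], [0.007, 0.027, -1.0]]
contact_force: [-0.5, 1.2, -0.9]
opening: 23.9
```

```bash
python3 - <<'E'
from fit import *
P,c,L,a,m=rect([(268,252),(396,264),(382,388),(254,375)],100,130,5,58);print(c.round(1),L,a,m)
u=np.array([np.cos(np.radians(m)),np.sin(np.radians(m))]);print('pre',c-200*u,'final',c-97*u)
q=c-200*u
plan((q[0],q[1],118),180+m-1.5)
E
```

```text
[593.3 186.8] [81.5 79.3 81.1 78.6] [-95.9 173.9  83.6  -5.8] -6.052527622071513
pre [394.44539575 207.84433586] final [496.87123748 196.98399763]
t55.85 pos [419.5 243.7 123. ] th 96.83 open 23.9 F [-0.5  1.2 -0.9] | slide [-32.7 -29.3   4. ] yaw -1.320 rad (-75.6 deg)
```

jog_arm([
  {"slide": [-2,-3,0],"yaw": -0.08},
  {"slide": [-5,-6,0],"yaw": -0.22},
  {"slide": [-9,-10,1],"yaw": -0.37},
  {"slide": [-13,-13,1],"yaw": -0.53},
  {"slide": [-17,-16,2],"yaw": -0.69},
  {"slide": [-21,-20,2],"yaw": -0.85},
  {"slide": [-25,-23,3],"yaw": -1.01},
  {"slide": [-29,-26,4],"yaw": -1.16},
  {"slide": [-32,-29,4],"yaw": -1.28},
  {"slide": [-33,-29,4],"yaw": -1.32},
])

```text
t: 57.1
tcp_pos: [394.8, 207.4, 119.0]
tcp_rot: [[-0.991, 0.129, 0.028], [0.129, 0.992, 0.01], [-0.026, 0.013, -1.0]]
contact_force: [-0.5, 0.6, -0.9]
opening: 24.0
```

```bash
python3 - <<'E'
from fit import *
plan((394.4,207.8,78),172.4)
s=readout.get_state();print(np.array(s['tcp_rot']).round(4))
p,dd=snap('top','t31');crop('t31',110,140,230,260,6,'c51')
E
```

```text
t57.10 pos [394.8 207.4 119. ] th 172.57 open 24.0 F [-0.5  0.6 -0.9] | slide [ 1.6 -0.2 41. ] yaw 0.003 rad (0.2 deg)
[[-0.9913  0.129   0.0275]
 [ 0.1293  0.9916  0.0099]
 [-0.026   0.0133 -0.9996]]
```

View pics/c51.png

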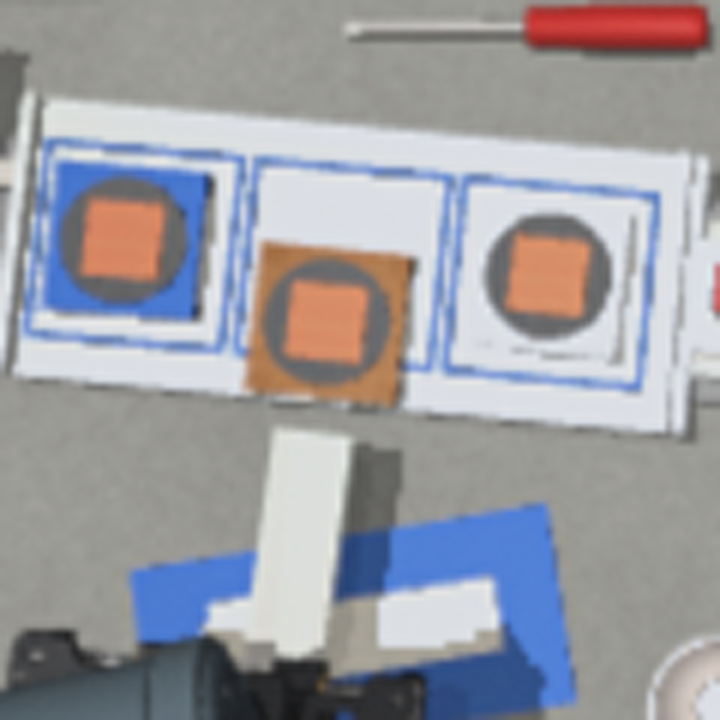

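```bash
python3 - <<'E'
from fit import *
P,c,L,a,m=rect([(272,427),(355,437),(325,655),(250,640)],110,140,6,90);print(P.round(1),L,a)
tip=(P[0]+P[1])/2; d=tip-np.array([394.8,207.4]); print(tip,np.hypot(*d),np.degrees(np.arctan2(d[1],d[0])))
P,c,L,a,m=rect([(264,242),(415,258),(398,407),(245,391)],110,140,6,58);print(c.round(1),L,a,m)
u=np.array([np.cos(np.radians(m)),np.sin(np.radians(m))]);n=np.array([-u[1],u[0]])
print((tip-c)@u,(tip-c)@n)
p,dd=load('t31')
for x,y in [(313,440),(308,480),(303,520),(298,560),(293,600),(290,630)]:
    uu,vv=round(110+x/6),round(140+y/6); print(w('top',uu,vv,d=float(np.median(dd[vv-1:vv+2,uu-2:uu+3]))).round(1))
E
```

```text
[[537.4 209.5]
 [531.9 167.2]
 [421.2 181.5]
 [429.2 219.6]] [ 42.8 111.7  38.9 108.7] [-97.5 172.6  78.1  -5.3]
[534.66193066 188.35059158] 141.15324866544177 -7.756047155919915
[593.  186.5] [80.2 79.4 80.8 79.4] [-96.6 173.8  83.4  -6.6] -6.479612502799191
-58.12840970993792 -4.782979503694057
[530.3 187.8  89.9]
[508.8 190.5  91.1]
[487.4 193.2  91.3]
[469.1 193.5  89.5]
[447.8 196.5  88.6]
[432.7 199.5  88.3]
```

jog_arm([
  {"slide": [0,0.7,3],"yaw": -0.01},
  {"slide": [0.5,1.4,8],"yaw": -0.02},
  {"slide": [1,1.4,15],"yaw": -0.02},
  {"slide": [1,1.4,22],"yaw": -0.02},
  {"slide": [1,1.4,29],"yaw": -0.02},
  {"slide": [1,1.4,35],"yaw": -0.02},
  {"slide": [1,1.4,39],"yaw": -0.02},
  {"slide": [1,1.4,41],"yaw": -0.02},
  {"slide": [1,1.4,41],"yaw": -0.02},
  {"slide": [1,1.4,41],"yaw": -0.02},
])

```text
t: 58.4
tcp_pos: [395.5, 209.4, 78.2]
tcp_rot: [[-0.994, 0.108, 0.028], [0.109, 0.994, 0.01], [-0.027, 0.013, -1.0]]
contact_force: [-0.0, -0.4, -2.0]
opening: 24.0
```

```bash
python3 - <<'E'
from fit import *
plan((593-97*.9937,186.5+97*.1123,77.5),173.8)
p,dd=snap('top','t32');crop('t32',110,140,230,260,6,'c52')
snap('scene','s32');crop('s32',260,80,360,180,7,'c53')
E
```

```text
t58.40 pos [395.5 209.4  78.2] th 173.77 open 24.0 F [-0.  -0.4 -2. ] | slide [-101.7   -1.     3.5] yaw -0.001 rad (-0.0 deg)
```

View pics/c52.png

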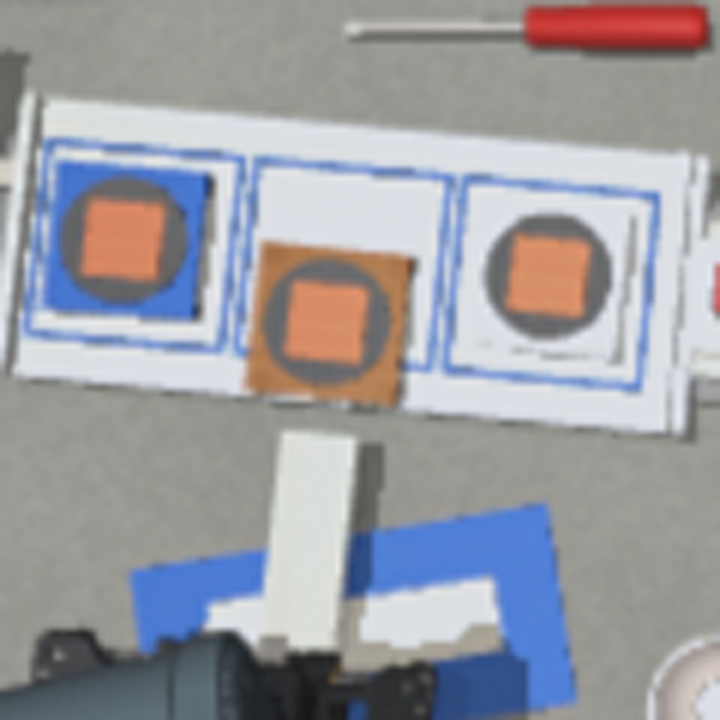

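View pics/c53.png

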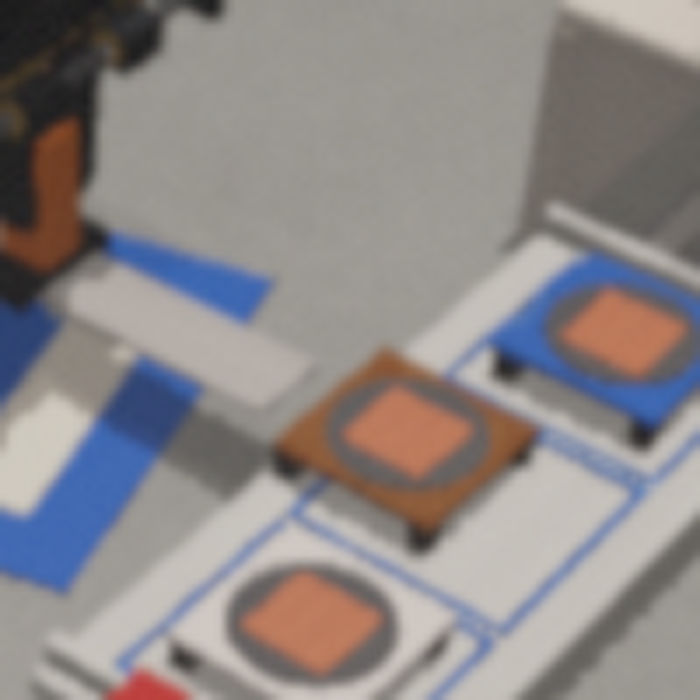

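jog_arm([
  {"slide": [-6,0,0.2],"yaw": 0},
  {"slide": [-18,0,0.5],"yaw": 0},
  {"slide": [-32,0,1],"yaw": 0},
  {"slide": [-46,-0.3,1.4],"yaw": 0},
  {"slide": [-60,-0.5,1.9],"yaw": 0},
  {"slide": [-74,-0.7,2.4],"yaw": 0},
  {"slide": [-88,-0.9,3],"yaw": 0},
  {"slide": [-97,-1,3.3],"yaw": 0},
  {"slide": [-102,-1,3.5],"yaw": 0},
  {"slide": [-102,-1,3.5],"yaw": 0},
])

```text
t: 59.75
tcp_pos: [496.9, 197.3, 77.4]
tcp_rot: [[-0.994, 0.108, 0.028], [0.109, 0.994, 0.01], [-0.027, 0.013, -1.0]]
contact_force: [0.9, -0.4, -1.3]
opening: 23.3
```

jog_arm([
  {"slide": [0,0,-2],"yaw": 0},
  {"slide": [0,0,-4],"yaw": 0},
  {"slide": [0,0,-6],"yaw": 0},
  {"slide": [0,0,-8],"yaw": 0},
  {"slide": [0,0,-10],"yaw": 0},
  {"slide": [0,0,-13],"yaw": 0},
  {"slide": [0,0,-16],"yaw": 0},
  {"slide": [0,0,-19],"yaw": 0},
  {"slide": [0,0,-22],"yaw": 0},
  {"slide": [0,0,-22],"yaw": 0},
])

```text
t: 61.0
tcp_pos: [496.5, 197.1, 99.7]
tcp_rot: [[-0.994, 0.108, 0.029], [0.109, 0.994, 0.01], [-0.027, 0.013, -1.0]]
contact_force: [0.5, 0.4, -1.5]
opening: 23.3
```

```bash
python3 - <<'E'
from fit import *
p,dd=snap('top','t33');crop('t33',110,140,230,260,6,'c54')
snap('scene','s33');crop('s33',260,80,360,180,7,'c55')
E
```

```text
(no output)
```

View pics/c54.png

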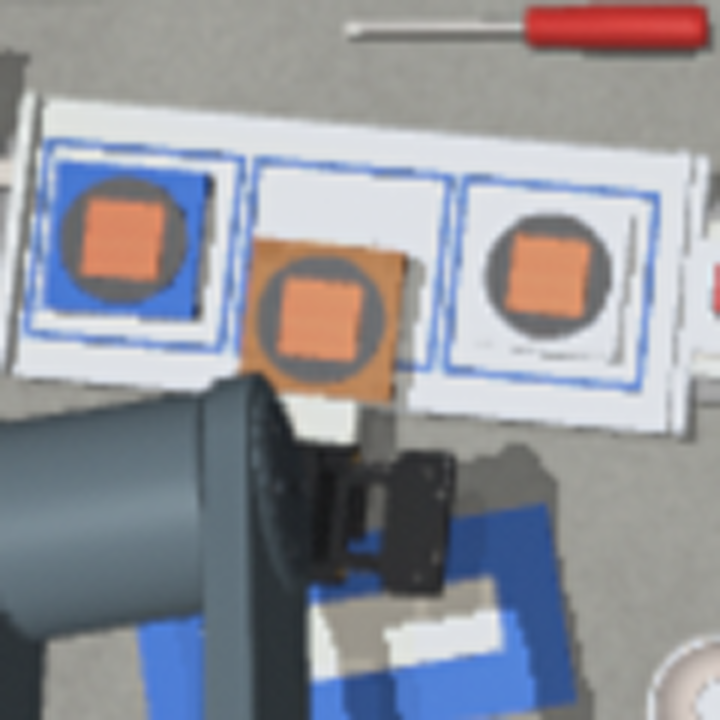

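View pics/c55.png

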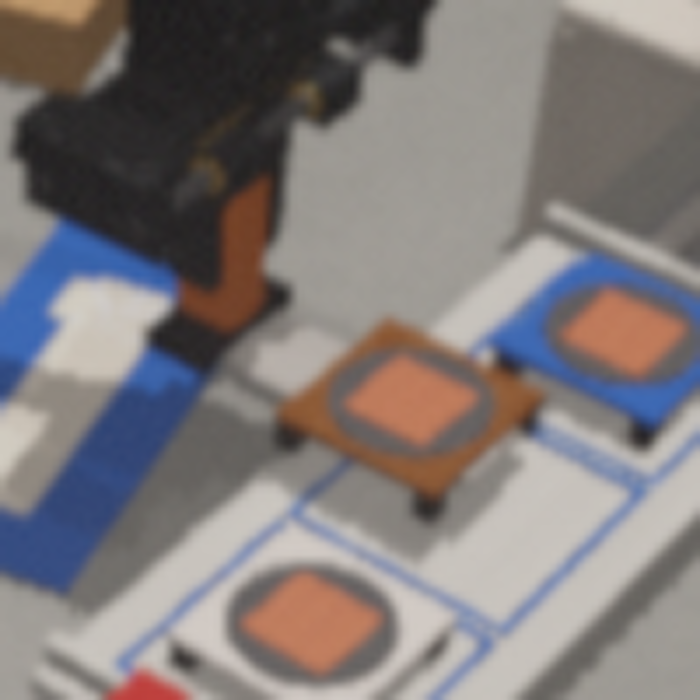

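```bash
python3 - <<'E'
from fit import *
P,c,L,a,m=rect([(254,238),(408,254),(392,404),(238,388)],110,140,6,75);print(c.round(1),L,a,m)
d=np.array([627,183])-c;print(d)
p0=readout.get_state()['tcp_pos'];plan((p0[0]+d[0],p0[1]+d[1],p0[2]),173.8)
P,c,L,a,m=rect([(255,156),(450,176),(432,371),(236,352)],110,140,6,40);print(c.round(1),L,a,m)
E
```

```text
[593.3 187. ] [80.7 78.8 80.2 78.7] [-96.5 174.3  83.5  -5.4] -6.034074497695827
[33.73048628 -4.02966801]
t61.10 pos [496.3 197.1  99.4] th 173.76 open 23.7 F [ 1.  -0.5 -2.7] | slide [-34.   -0.4   0.9] yaw -0.001 rad (-0.0 deg)
[627.4 183.6] [105.3 105.6 105.  106.1] [-96.4 175.   83.9  -4.8] -5.583133272453623
```

jog_arm([
  {"slide": [-4,0,0],"yaw": 0},
  {"slide": [-12,0,0.3],"yaw": 0},
  {"slide": [-22,0,0.6],"yaw": 0},
  {"slide": [-30,0,0.9],"yaw": 0},
  {"slide": [-33.5,0,3],"yaw": 0},
  {"slide": [-33.5,0,6],"yaw": 0},
  {"slide": [-33.5,0,9],"yaw": 0},
  {"slide": [-33.5,0,11],"yaw": 0},
  {"slide": [-33.5,0,12],"yaw": 0},
  {"slide": [-33.5,0,12],"yaw": 0},
])

```text
t: 62.35
tcp_pos: [529.8, 193.6, 88.3]
tcp_rot: [[-0.994, 0.108, 0.028], [0.109, 0.994, 0.01], [-0.027, 0.013, -1.0]]
contact_force: [-0.5, -0.6, -2.4]
opening: 23.7
```

```bash
python3 - <<'E'
from fit import *
plan((530,193,77),173.8)
p,dd=snap('top','t34');crop('t34',110,140,230,260,6,'c56')
E
```

```text
t62.35 pos [529.8 193.6  88.3] th 173.76 open 23.7 F [-0.5 -0.6 -2.4] | slide [ 0.1 -0.7 11.3] yaw -0.001 rad (-0.0 deg)
```

View pics/c56.png

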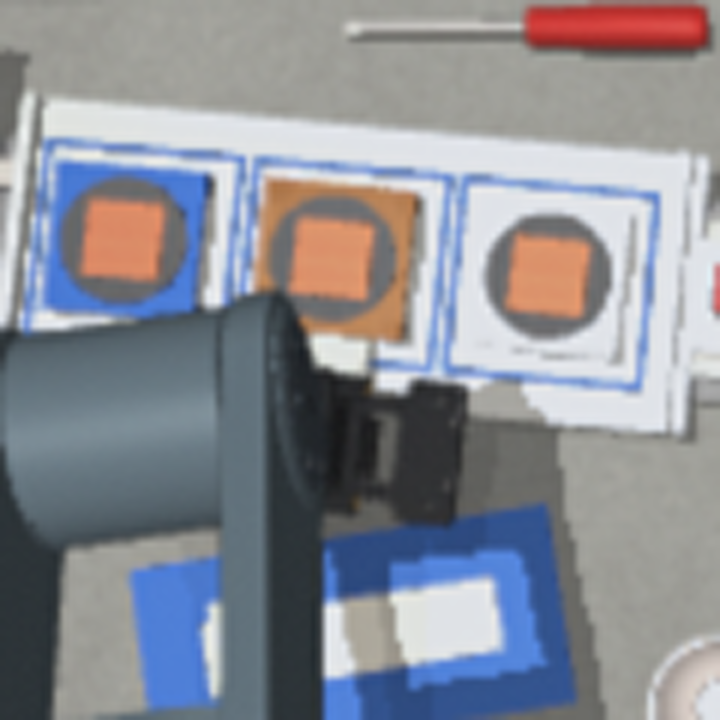

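```bash
python3 - <<'E'
from fit import *
P,c,L,a,m=rect([(266,178),(421,193),(406,340),(251,325)],110,140,6,64);print(c.round(1),L,m)
E
```

```text
[627.  182.7] [82.  78.2 81.6 78.2] -5.697983387779952
```

jog_arm([
  {"slide": [0,-0.5,2],"yaw": 0},
  {"slide": [0,-1,4],"yaw": 0},
  {"slide": [0,-1,6],"yaw": 0},
  {"slide": [0,-1,7.5],"yaw": 0},
  {"slide": [0,-1,9],"yaw": 0},
  {"slide": [0,-1,10],"yaw": 0},
  {"slide": [0,-1,11],"yaw": 0},
  {"slide": [0,-1,11.5],"yaw": 0},
  {"slide": [0,-1,11.5],"yaw": 0},
  {"slide": [0,-1,11.5],"yaw": 0},
])

```text
t: 63.65
tcp_pos: [530.2, 192.7, 76.9]
tcp_rot: [[-0.994, 0.108, 0.028], [0.109, 0.994, 0.01], [-0.027, 0.013, -1.0]]
contact_force: [0.3, -0.5, -0.9]
opening: 23.6
```

```bash
python3 - <<'E'
from fit import *
plan((416,205,77),173.8)
snap('scene','s35');crop('s35',270,90,370,190,7,'c57')
E
```

```text
t63.65 pos [530.2 192.7  76.9] th 173.76 open 23.6 F [ 0.3 -0.5 -0.9] | slide [114.8  -0.2  -3.2] yaw -0.001 rad (-0.0 deg)
```

View pics/c57.png

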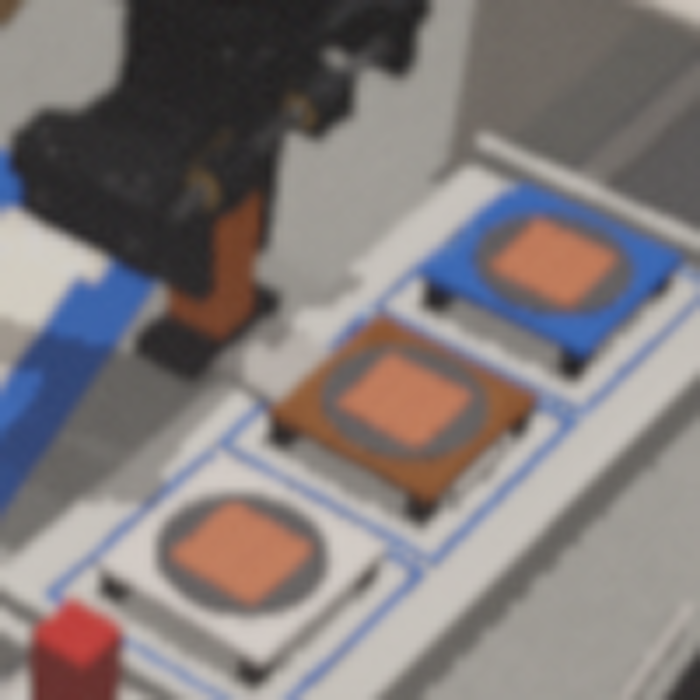

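jog_arm([
  {"slide": [3,0,0],"yaw": 0},
  {"slide": [12,0,-0.3],"yaw": 0},
  {"slide": [26,0,-0.7],"yaw": 0},
  {"slide": [42,0,-1.1],"yaw": 0},
  {"slide": [58,0,-1.5],"yaw": 0},
  {"slide": [76,0,-2],"yaw": 0},
  {"slide": [94,0,-2.5],"yaw": 0},
  {"slide": [108,0,-3],"yaw": 0},
  {"slide": [116,0,-15],"yaw": 0},
  {"slide": [116,0,-45],"yaw": 0},
])

```text
t: 64.95
tcp_pos: [411.9, 204.7, 118.7]
tcp_rot: [[-0.994, 0.108, 0.025], [0.108, 0.994, 0.009], [-0.024, 0.012, -1.0]]
contact_force: [0.6, 1.1, -0.9]
opening: 23.7
```

```bash
python3 - <<'E'
from fit import *
snap('top','t36');crop('t36',100,130,260,270,5,'c58')
plan((418,243.4,120),98)
E
```

```text
t65.00 pos [415.3 205.5 123.4] th 173.79 open 23.9 F [2.  1.9 0.5] | slide [ 1.5 37.9  3.9] yaw 1.323 rad (75.8 deg)
```

View pics/c58.png

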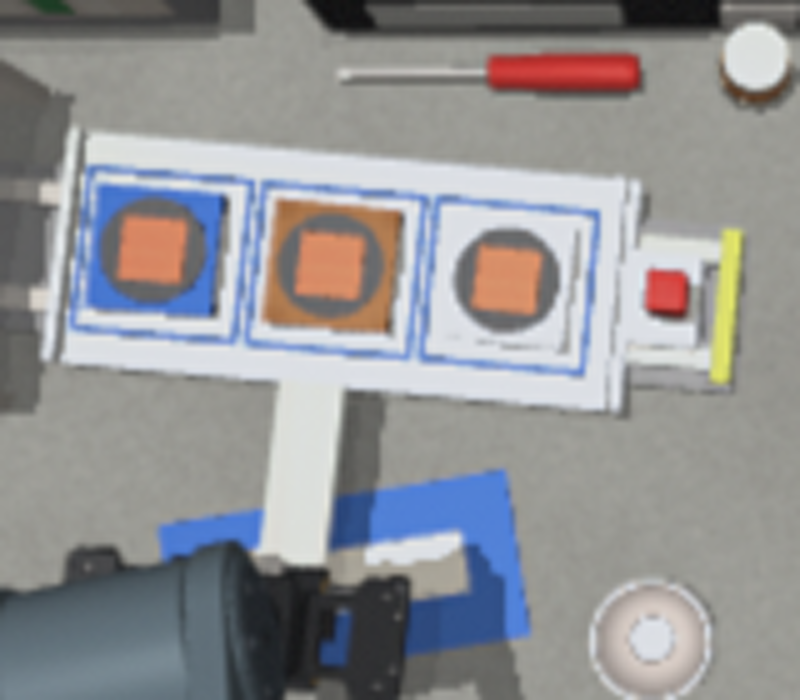

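jog_arm([
  {"slide": [0,2,0],"yaw": 0.08},
  {"slide": [0,6,0],"yaw": 0.22},
  {"slide": [0,11,1],"yaw": 0.37},
  {"slide": [1,16,1],"yaw": 0.53},
  {"slide": [1,21,2],"yaw": 0.69},
  {"slide": [1,26,2],"yaw": 0.85},
  {"slide": [1,31,3],"yaw": 1.01},
  {"slide": [1.5,35,3],"yaw": 1.16},
  {"slide": [1.5,38,4],"yaw": 1.28},
  {"slide": [1.5,39,4],"yaw": 1.32},
])

```text
t: 66.25
tcp_pos: [418.6, 244.7, 120.4]
tcp_rot: [[-0.14, 0.99, 0.034], [0.99, 0.14, 0.011], [0.006, 0.036, -0.999]]
contact_force: [-0.4, 1.3, -1.8]
opening: 23.6
```

```bash
python3 - <<'E'
from fit import *
plan((418,244.4,47),98.2)
E
```

```text
t66.25 pos [418.6 244.7 120.4] th 98.06 open 23.6 F [-0.4  1.3 -1.8] | slide [-0.7 -3.3 73.3] yaw -0.003 rad (-0.1 deg)
```

jog_arm([
  {"slide": [-0.7,-1,10],"yaw": 0},
  {"slide": [-0.7,-2,22],"yaw": 0},
  {"slide": [-0.7,-3,36],"yaw": 0},
  {"slide": [-0.7,-3.3,49],"yaw": 0},
  {"slide": [-0.7,-3.3,60],"yaw": 0},
  {"slide": [-0.7,-3.3,68],"yaw": 0},
  {"slide": [-0.7,-3.3,72],"yaw": 0},
  {"slide": [-0.7,-3.3,73],"yaw": 0},
  {"slide": [-0.7,-3.3,73],"yaw": 0},
  {"slide": [-0.7,-3.3,73],"yaw": 0},
])

```text
t: 67.5
tcp_pos: [418.2, 244.5, 47.7]
tcp_rot: [[-0.14, 0.99, 0.035], [0.99, 0.14, 0.012], [0.007, 0.036, -0.999]]
contact_force: [0.1, -0.2, -1.7]
opening: 23.9
```

```bash
python3 - <<'E'
from fit import *
plan((418,244.4,36.4),98.2)
snap('top','t37');crop('t37',125,220,215,275,8,'c59')
E
```

```text
t67.50 pos [418.2 244.5  47.7] th 98.05 open 23.9 F [ 0.1 -0.2 -1.7] | slide [-0.1 -0.7 11.3] yaw -0.003 rad (-0.1 deg)
```

View pics/c59.png

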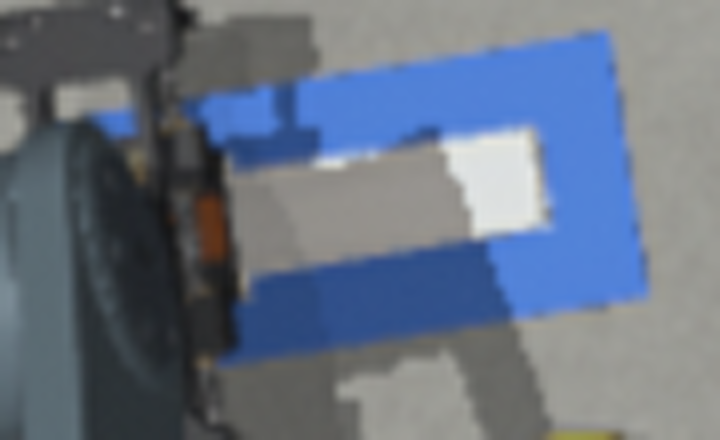

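jog_arm([
  {"slide": [0,-0.3,2],"yaw": 0},
  {"slide": [0,-0.5,4],"yaw": 0},
  {"slide": [0,-0.5,6],"yaw": 0},
  {"slide": [0,-0.5,7.5],"yaw": 0},
  {"slide": [0,-0.5,9],"yaw": 0},
  {"slide": [0,-0.5,10],"yaw": 0},
  {"slide": [0,-0.5,11],"yaw": 0},
  {"slide": [0,-0.5,11.5],"yaw": 0},
  {"slide": [0,-0.5,11.5],"yaw": 0},
  {"slide": [0,-0.5,11.5],"yaw": 0},
])

```text
t: 68.8
tcp_pos: [418.3, 244.6, 36.9]
tcp_rot: [[-0.14, 0.989, 0.035], [0.99, 0.14, 0.011], [0.006, 0.036, -0.999]]
contact_force: [-3.8, -1.4, 8.7]
opening: 23.6
```

jog_arm([
  {"slide": [0,0,0],"yaw": 0},
  {"slide": [0,0,0],"yaw": 0},
  {"slide": [0,0,0],"yaw": 0},
  {"slide": [0,0,0],"yaw": 0},
  {"slide": [0,0,0],"yaw": 0},
  {"slide": [0,0,-5],"yaw": 0},
  {"slide": [0,0,-20],"yaw": 0},
  {"slide": [0,0,-45],"yaw": 0},
  {"slide": [0,0,-75],"yaw": 0},
  {"slide": [0,0,-105],"yaw": 0},
], hand=0.65, newtons=30)

```text
t: 70.05
tcp_pos: [414.7, 243.5, 143.9]
tcp_rot: [[-0.14, 0.989, 0.036], [0.99, 0.14, 0.012], [0.007, 0.037, -0.999]]
contact_force: [-0.2, 0.4, -0.6]
opening: 57.1
```

```bash
python3 - <<'E'
from fit import *
snap('top','t38');crop('t38',100,130,260,270,5,'c60')
plan((606,-31,160),84.6)
E
```

```text
t70.10 pos [416.9 244.3 147.9] th 98.09 open 57.1 F [2.1 1.9 2.4] | slide [-299.1  148.9   -7.9] yaw 0.235 rad (13.5 deg)
```

View pics/c60.png

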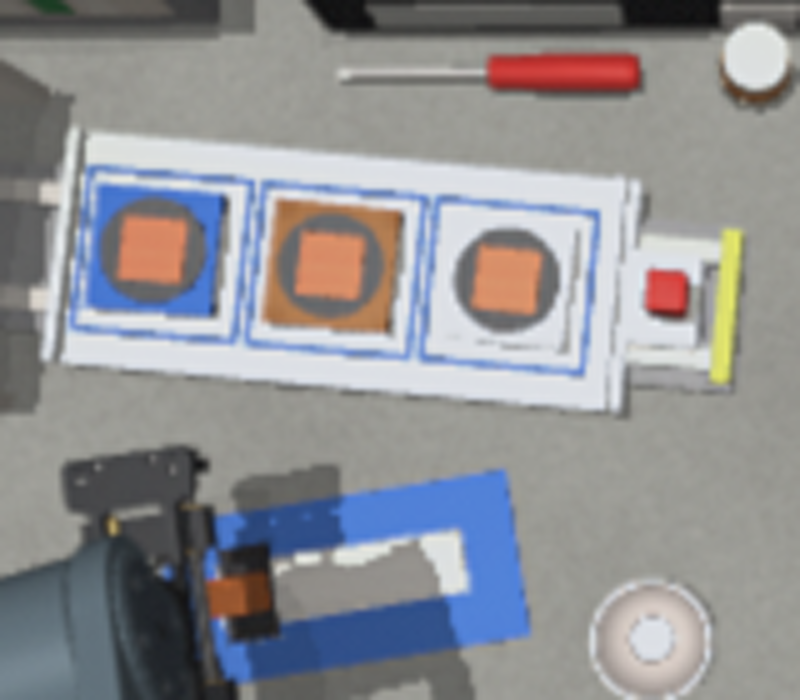

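jog_arm([
  {"slide": [-20,10,-3],"yaw": 0.02},
  {"slide": [-60,30,-8],"yaw": 0.05},
  {"slide": [-105,52,-8],"yaw": 0.085},
  {"slide": [-150,75,-8],"yaw": 0.12},
  {"slide": [-195,97,-8],"yaw": 0.155},
  {"slide": [-240,119,-8],"yaw": 0.19},
  {"slide": [-275,137,-8],"yaw": 0.215},
  {"slide": [-294,146,-8],"yaw": 0.23},
  {"slide": [-299,149,-6],"yaw": 0.235},
  {"slide": [-299,149,-4],"yaw": 0.235},
])

```text
t: 71.35
tcp_pos: [605.7, -30.0, 155.9]
tcp_rot: [[0.093, 0.995, 0.041], [0.996, -0.093, 0.014], [0.018, 0.04, -0.999]]
contact_force: [0.2, 0.1, -0.1]
opening: 57.3
```

```bash
python3 - <<'E'
from fit import *
plan((606,-31,68),84.6)
snap('scene','s39');crop('s39',250,120,350,220,7,'c61')
E
```

```text
t71.35 pos [605.7 -30.  155.9] th 84.67 open 57.3 F [ 0.2  0.1 -0.1] | slide [-2.5 -3.1 87.8] yaw 0.001 rad (0.1 deg)
```

View pics/c61.png

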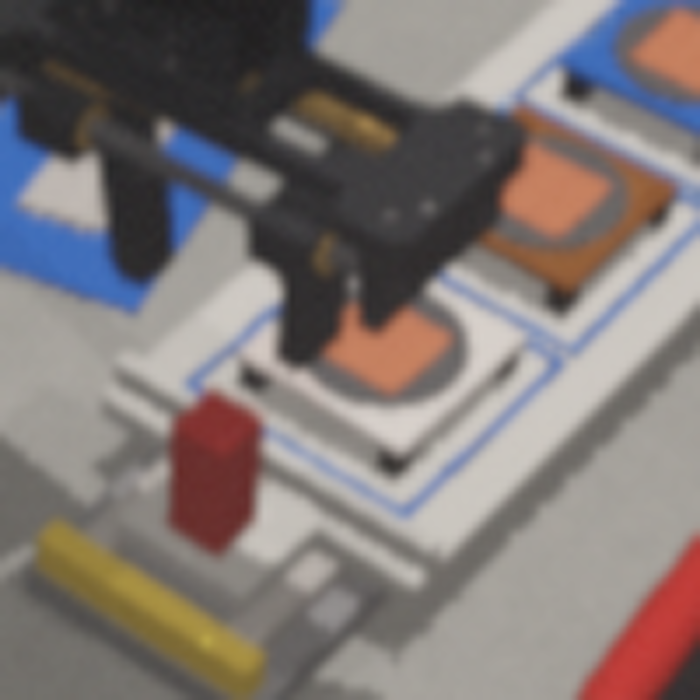

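jog_arm([
  {"slide": [-1,-2,12],"yaw": 0},
  {"slide": [-2,-3,26],"yaw": 0},
  {"slide": [-2.5,-3,40],"yaw": 0},
  {"slide": [-2.5,-3,53],"yaw": 0},
  {"slide": [-2.5,-3,65],"yaw": 0},
  {"slide": [-2.5,-3,75],"yaw": 0},
  {"slide": [-2.5,-3,83],"yaw": 0},
  {"slide": [-2.5,-3,87],"yaw": 0},
  {"slide": [-2.5,-3,88],"yaw": 0},
  {"slide": [-2.5,-3,88],"yaw": 0},
])

```text
t: 72.65
tcp_pos: [606.0, -30.7, 67.7]
tcp_rot: [[0.092, 0.995, 0.041], [0.996, -0.093, 0.014], [0.018, 0.04, -0.999]]
contact_force: [0.0, 0.3, -0.2]
opening: 57.3
```

jog_arm([
  {"slide": [0,0,0],"yaw": 0},
  {"slide": [0,0,0],"yaw": 0},
  {"slide": [0,0,0],"yaw": 0},
  {"slide": [0,0,0],"yaw": 0},
  {"slide": [0,0,0],"yaw": 0},
  {"slide": [0,0,0],"yaw": 0},
  {"slide": [1,0,0],"yaw": 0},
  {"slide": [3,0,0],"yaw": 0},
  {"slide": [6,0,0],"yaw": 0},
  {"slide": [10,0,0],"yaw": 0},
], hand=0.1, newtons=30)

```text
t: 73.9
tcp_pos: [606.0, -21.0, 67.7]
tcp_rot: [[0.092, 0.995, 0.039], [0.996, -0.093, 0.014], [0.017, 0.038, -0.999]]
contact_force: [-5.7, -1.1, 5.1]
opening: 26.1
```

```bash
python3 - <<'E'
from fit import *
s=readout.get_state();p=s['tcp_pos']
y=np.array([np.cos(np.radians(84.5)),np.sin(np.radians(84.5))])
q=p[:2]+y*100;plan((q[0],q[1],p[2]),84.6)
E
```

```text
t73.90 pos [606.  -21.   67.7] th 84.70 open 26.1 F [-5.7 -1.1  5.1] | slide [100.    0.3   1.7] yaw 0.002 rad (0.1 deg)
```

jog_arm([
  {"slide": [3,0,0],"yaw": 0},
  {"slide": [8,0,0],"yaw": 0},
  {"slide": [15,0,0],"yaw": 0},
  {"slide": [24,0,0.3],"yaw": 0},
  {"slide": [33,0,0.5],"yaw": 0},
  {"slide": [42,0,0.7],"yaw": 0},
  {"slide": [51,0,0.9],"yaw": 0},
  {"slide": [58,0,1],"yaw": 0},
  {"slide": [63,0,1],"yaw": 0},
  {"slide": [65,0,1],"yaw": 0},
])

```text
t: 75.15
tcp_pos: [612.4, 44.0, 67.8]
tcp_rot: [[0.092, 0.995, 0.04], [0.996, -0.093, 0.014], [0.017, 0.038, -0.999]]
contact_force: [2.8, -2.7, -3.2]
opening: 25.9
```

```bash
python3 - <<'E'
from fit import *
plan((606,0,67),84.6)
snap('scene','s40');crop('s40',250,50,400,190,5,'c62')
E
```

```text
t75.15 pos [612.4  44.   67.8] th 84.70 open 25.9 F [ 2.8 -2.7 -3.2] | slide [-44.4  -2.3  -0.1] yaw 0.002 rad (0.1 deg)
```

View pics/c62.png

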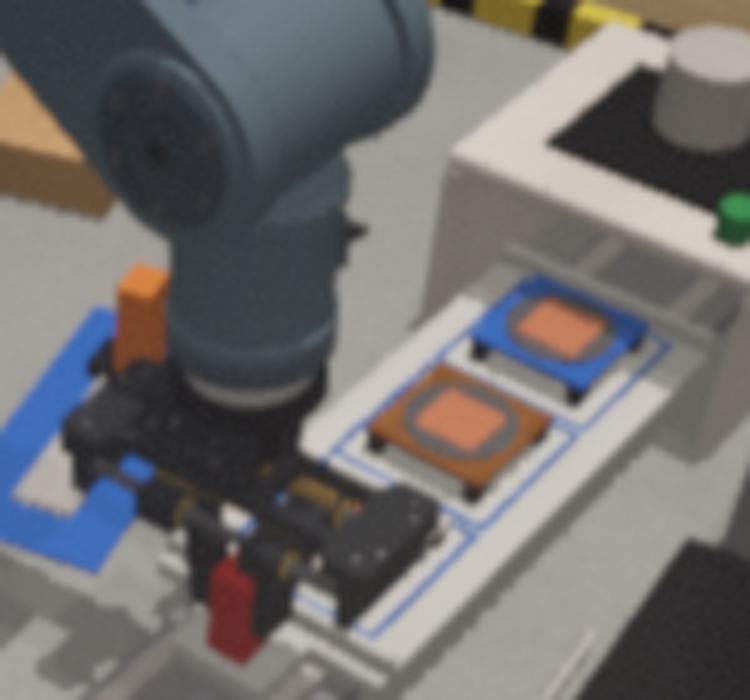

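jog_arm([
  {"slide": [3,0,0],"yaw": 0},
  {"slide": [8,0,0],"yaw": 0},
  {"slide": [15,0,0],"yaw": 0},
  {"slide": [24,0,0.3],"yaw": 0},
  {"slide": [33,0,0.5],"yaw": 0},
  {"slide": [42,0,0.7],"yaw": 0},
  {"slide": [51,0,0.9],"yaw": 0},
  {"slide": [58,0,1],"yaw": 0},
  {"slide": [63,0,1],"yaw": 0},
  {"slide": [65,0,1],"yaw": 0},
])

```text
t: 76.45
tcp_pos: [618.8, 109.7, 67.8]
tcp_rot: [[0.092, 0.995, 0.041], [0.996, -0.092, 0.014], [0.018, 0.039, -0.999]]
contact_force: [5.8, -2.9, -6.4]
opening: 26.0
```

jog_arm([
  {"slide": [1,0,0],"yaw": 0},
  {"slide": [3,0,0],"yaw": 0},
  {"slide": [5,0,0],"yaw": 0},
  {"slide": [7,0,0],"yaw": 0},
  {"slide": [9,0,0],"yaw": 0},
  {"slide": [10,0,0],"yaw": 0},
  {"slide": [11,0,0],"yaw": 0},
  {"slide": [12,0,0],"yaw": 0},
  {"slide": [13,0,0],"yaw": 0},
  {"slide": [13,0,0],"yaw": 0},
])

```text
t: 77.7
tcp_pos: [619.7, 118.9, 67.8]
tcp_rot: [[0.092, 0.995, 0.039], [0.996, -0.093, 0.008], [0.012, 0.038, -0.999]]
contact_force: [0.8, -18.1, -3.3]
opening: 26.3
```

jog_arm([
  {"slide": [2,0,0],"yaw": 0},
  {"slide": [4,0,0],"yaw": 0},
  {"slide": [5,0,0],"yaw": 0},
  {"slide": [5,0,0],"yaw": 0},
  {"slide": [5,0,0],"yaw": 0},
  {"slide": [5,0,0],"yaw": 0},
  {"slide": [4,0,0],"yaw": 0},
  {"slide": [2,0,0],"yaw": 0},
  {"slide": [0,0,0],"yaw": 0},
  {"slide": [0,0,0],"yaw": 0},
])

```text
t: 78.95
tcp_pos: [619.7, 118.7, 67.8]
tcp_rot: [[0.093, 0.995, 0.039], [0.996, -0.093, 0.008], [0.012, 0.038, -0.999]]
contact_force: [3.5, -4.2, -4.2]
opening: 26.0
```

jog_arm([
  {"slide": [0,0,0],"yaw": 0},
  {"slide": [0,0,0],"yaw": 0},
  {"slide": [0,0,0],"yaw": 0},
  {"slide": [0,0,0],"yaw": 0},
  {"slide": [0,0,-10],"yaw": 0},
  {"slide": [0,0,-30],"yaw": 0},
  {"slide": [0,0,-60],"yaw": 0},
  {"slide": [-10,-15,-90],"yaw": 0},
  {"slide": [-30,-60,-110],"yaw": 0},
  {"slide": [-60,-110,-120],"yaw": 0},
], hand=0.7)

```text
t: 80.2
tcp_pos: [500.3, 67.9, 185.9]
tcp_rot: [[0.092, 0.995, 0.044], [0.996, -0.092, 0.007], [0.011, 0.043, -0.999]]
contact_force: [-0.1, -0.2, 0.7]
opening: 61.5
```

jog_arm([
  {"slide": [-50,-20,0],"yaw": 0},
  {"slide": [-100,-40,0],"yaw": 0},
  {"slide": [-150,-50,0],"yaw": 0},
  {"slide": [-200,-60,0],"yaw": 0},
  {"slide": [-240,-70,0],"yaw": 0},
  {"slide": [-260,-70,0],"yaw": 0},
  {"slide": [-265,-70,0],"yaw": 0},
  {"slide": [-265,-70,0],"yaw": 0},
  {"slide": [-265,-70,0],"yaw": 0},
  {"slide": [-265,-70,0],"yaw": 0},
])

```text
t: 81.45
tcp_pos: [406.6, -188.7, 179.9]
tcp_rot: [[0.09, 0.995, 0.044], [0.996, -0.091, 0.008], [0.012, 0.043, -0.999]]
contact_force: [0.6, -0.1, 0.5]
opening: 61.6
```

```bash
python3 - <<'E'
from fit import *
plan((606,0,67),84.6)
snap('top','t41');snap('scene','s41');crop('t41',20,130,255,275,3.4,'c63');crop('s41',220,40,420,220,4,'c64');crop('t41',125,220,215,275,8,'c65')
E
```

```text
t81.45 pos [ 406.6 -188.7  179.9] th 84.82 open 61.6 F [ 0.6 -0.1  0.5] | slide [204.6 176.5 122.9] yaw 0.004 rad (0.2 deg)
```

View pics/c63.png

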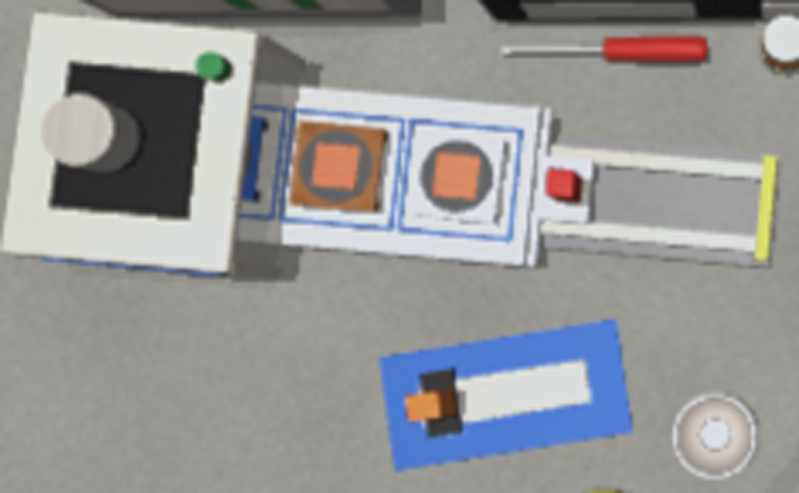

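View pics/c64.png

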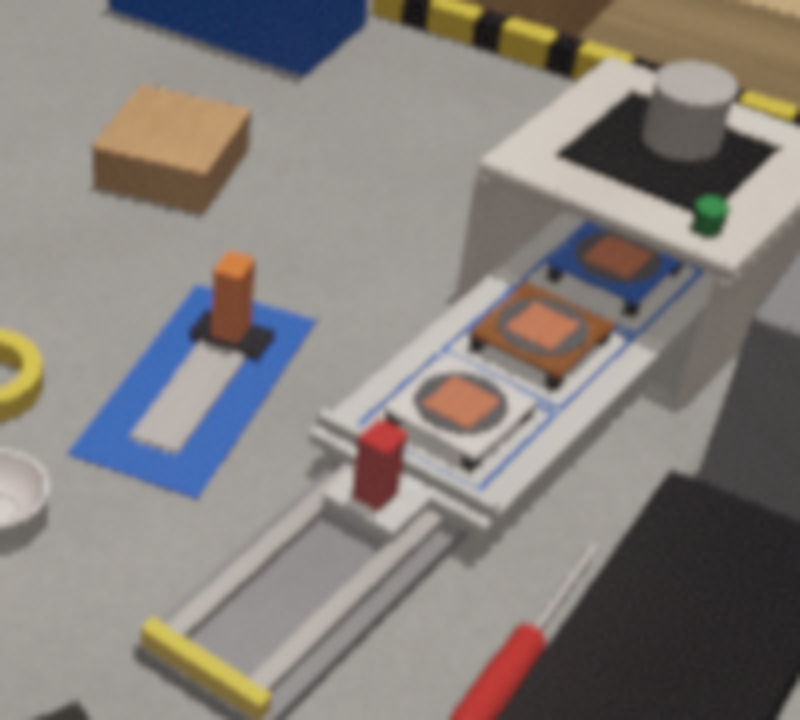

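View pics/c65.png

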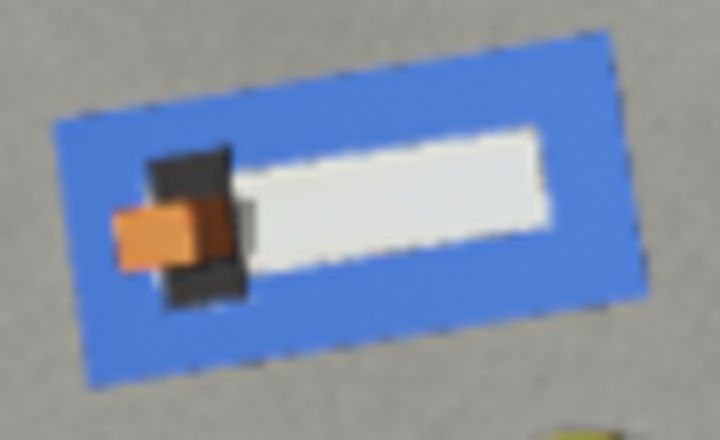

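```bash
python3 - <<'E'
from fit import *
P,c,L,a,m=rect([(412,120),(523,130),(511,241),(400,229)],20,130,3.4,40);print(c.round(1),L,m, np.hypot(*(c-np.array([616.3,71.5]))))
for k,q,z in [('white wafer',(457,176),60),('amber wafer',(336,167),60)]: print(k,w('top',(q[0]+.5)/3.4-.5+20,(q[1]+.5)/3.4-.5+130,z).round(1), 'bay', (616.3+14.4,71.5+149.3) if 'w' in k[:1] else (641.4,332.3))
P,c,L,a,m=rect([(147,160),(231,147),(247,298),(167,309)],125,220,8,12);print('block',c.round(1),L,a)
E
```

```text
[630.8 220.2] [105.6 106.2 105.  104.2] -5.897936739242665 149.3900882473976
white wafer [632. 220.  60.] bay (630.6999999999999, 220.8)
amber wafer [641.4 332.1  60. ] bay (641.4, 332.3)
block [420.4 243.9] [34.2 61.2 32.4 60.6] [ -81.9 -173.4   97.1    8.4]
```

The shuttle is 149.4 mm from the out stop, which is home within measuring error. The plates are within about 2 mm of their square centres and the paddle within about 3 mm of its outline, so I'm handing the job in.

```bash
python3 -c "
from station import order
print(order.sign_off())"
```

```text
the job is handed in; nothing more can be done
None
```

I handed the job in at about 81 s of the 210 s. I drew the shuttle out to its stop and loaded all three plates with the paddle: blue in square 2, amber in square 1, white in square 0. I then parked the paddle and slid the shuttle home.

After I had first parked the paddle, the amber plate was knocked about 40 mm out of its square. I took the paddle up again, put the plate back, and re-parked the paddle before sliding the shuttle in.

Last checks:
- **Shuttle:** it had travelled 149.4 mm of the nominal 150 by camera, and it stalled against the inner stop.
- **Plates:** white and amber were within about 2 mm of their square centres. Blue is under the hood and I could only check it by eye: it looked inside its square.
- **Paddle:** it was about 3 mm or less off its outline.
- **Other things on the table:** the dish, screwdriver and jar did not appear to have moved, and I did not touch the red or turquoise look-alikes. They were not checked again after the last moves.

Two things were not clean. When I pulled the shuttle out, the fingers slipped along the knob at the loading stop with about 41 N on the wrist sensor. The tool also ended tilted by about 2.5°, which did not affect any placing.

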